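# Wash up the watch-cleaning glasses and time the airing

### The job

Wash up the watch-cleaning station: with the long bottle brush from its stand, brush out every glass on the mat, cleanest first so that no dirt is carried over (the blue-booted last rinse, then the yellow first rinse, then the red wash; one may be missing), working the brush right down to the bottom, up to the rim and right down to the bottom again in each. Hang the brush back in its fork, stand all the glasses upright in the steel drip tray, and raise the ultrasonic cleaner's stiff lid to about 45 degrees so that the tank can air, and wind the clockwork timer clockwise by its key until the pointer stands at the red 30-minute mark, to time the airing. Leave the dish, screwdriver set, movement holder and tweezer where they are.

Things in the scene. Friction and masses are not known exactly. Their poses are not given: they have to be found in the camera images.
- glass_blue: last-rinse glass: clear glass beaker with a blue silicone boot round its lowest 22 mm and a blue band at its rim, standing upright: outside diameter 60 mm (62 over the boot), wall 3 mm, height 85 mm, inner floor 4 mm above the underside, 160 g, loose. Origin: centre of the underside; z up its axis. May be absent
- glass_yellow: first-rinse glass: clear glass beaker with a yellow silicone boot round its lowest 22 mm and a yellow band at its rim, standing upright: outside diameter 60 mm (62 over the boot), wall 3 mm, height 85 mm, inner floor 4 mm above the underside, 160 g, loose. Origin: centre of the underside; z up its axis. May be absent
- glass_red: wash glass: clear glass beaker with a red silicone boot round its lowest 22 mm and a red band at its rim, standing upright: outside diameter 60 mm (62 over the boot), wall 3 mm, height 85 mm, inner floor 4 mm above the underside, 160 g, loose. Origin: centre of the underside; z up its axis. May be absent
- mat: flat grey-green silicone mat, 190 x 290 x 2 mm, fixed to the bench; the used glasses stand on it. Origin: centre of its underside
- brush: long bottle brush, 200 mm, 45 g, loose, hanging upright in the stand's fork. From the lower end up: cream bristle head 33 mm diameter, 55 mm long; steel wire 6 mm thick; green collar disc 28 mm diameter from 135 to 139 mm; round green handle 14 mm diameter from 139 to 200 mm. Origin: the tip of the bristle head (lower end), z along the brush to the handle's end
- brush_collar (a point): centre of the underside of the brush's green collar, 135 mm above the tip; the face that rests on the fork
- brush_grip (a point): point on the brush's axis 169 mm above the tip, 30 mm above the collar, in the middle of the green handle: where to hold it from above
- stand: steel brush stand, fixed: base plate 100 x 100 x 8 mm, post 42 mm behind the origin, at its top a level two-tined fork, open to the stand's -x. Slot 15 mm wide, from 20 mm before the origin to 30 mm behind it; a lip at the tines' front ends rises 4 mm. Lift the brush 10 mm or more and draw it out to -x; hang it back the reverse way. Origin: on the bench straight below the hanging brush
- fork_seat (a point): the middle of the slot, level with the tine tops, 175 mm straight above the stand's origin: where the collar's underside rests
- tray: stainless drip tray, fixed, 116 x 266 mm (x by y of its frame), floor 5 mm above the bench, rim 12 mm above the bench and 3 mm thick. Room for three glasses in a row along its y axis, 80 mm apart. Origin: centre of its underside
- cleaner: white ultrasonic cleaner, fixed, 150 x 190 x 115 mm (depth x, width y, height), control panel on its -x side, which is its front, with a steel tank inside and a hinged lid on top. Origin: centre of its underside
- lid (a joint): angle of the cleaner's grey lid in rad: 0 shut, growing as the front edge is raised, 0.785 at 45 degrees, stop at 1.75. A stiff hinge along the rear (+x) top edge: the lid stays where it is left; about 3 N at the handle moves it
- lid_grip (a point): point in the black upright fin handle on the lid, near its front edge: fin 16 mm thick (across the cleaner's y), 36 mm long and 37 mm high above the lid's top; the point is 26 mm above the lid's top, 11 mm below the fin's top, 130 mm in front of the hinge line and 36 mm above it when shut. Moves with the lid
- lid_hinge (a point): centre of the lid's hinge line, at the cleaner's rear top edge, 77 mm behind the cleaner's centre and 116 mm above the bench; the line runs along the cleaner's y
- timer: white clockwork timer, 72 mm diameter, 22 mm high, held to the bench by its magnet foot (fixed), with twelve marks round its face: the wide red one, half a turn from zero (30 minutes), lies at the timer's -x, zero at its +x. Origin: centre of its underside
- timer_key (a joint): angle of the timer's winding key in rad: 0 unwound (white pointer end at the zero mark, the timer's +x), growing clockwise seen from above, 3.14 with the pointer at the red 30-minute mark, stop at 6.0. Its spring pulls back weakly (0.008 N m per rad) and its movement (0.06 N m) holds it where it is left
- key_grip (a point): point on the vertical axis of the timer's winding key, 48 mm above the bench: the key is an upright black bar 44 mm long, 12 mm thick, from 26 to 52 mm above the bench, with a white pointer line on one end half; the point's x axis points to that end. Hold it across its 12 mm thickness
- dish: bystander: clear glass dish, 90 mm across, 22 mm high, with brass wheels in it. Origin: centre of its underside
- screwdriver_set: bystander: red plastic screwdriver set, 85 x 150 x 23 mm. Origin: centre of its underside
- movement_holder: bystander: aluminium movement holder with a brass movement, 50 x 36 x 18 mm. Origin: centre of its underside
- tweezer: bystander: steel tweezer lying flat, 130 x 10 x 5 mm. Origin: its middle, at the underside; x along it

How it is judged:
By the outcome, as a careful person would: the job done as asked, in the order asked, and still so for the second after the job is handed in, with the robot touching nothing.
Of glass_blue, glass_yellow, glass_red only 2 to 3 are there at a start; the rules pass over those that are not, and their reading is None.
At some moment in a run one of glass_blue, glass_yellow, glass_red may be knocked a few centimetres aside while the robot is not near it.
It also fails if it takes over 210 s, if anything falls off the work surface, if the arm or the gripper's body presses on something with over 40 N, if the wrist force passes 120 N, or if a joint passes its speed limit or range.

### The arm

A 6-joint arm with a two-finger parallel gripper is mounted at the origin on the work surface. World frame = base frame: x ahead of the robot, y to its left, z up, the work surface at z = 0. Lengths are in m, angles in rad, forces in N, time in s.
With the tool pointing down it reaches from about 0.3 to 0.875 m from the base axis. Payload 6.4 kg.
Tool frame: the origin (TCP) lies between the finger pads; the fingertips stand 8 mm ahead of it and the grasp point (between the pads) lies 11 mm behind it; z points along the fingers, y is the direction in which the jaws open and shut (so a half turn about z gives the same grasp; the last joint's range is limited). The gripper opens to 88 mm and grips with 3 to 60 N. Pads are 18 mm wide; open, the fingers measure 123 mm over their backs; the gripper's body (75 mm by 187 mm) begins 45 mm behind the grasp point.
Start: joints at [-1.509, 0.181, 1.607, -0, 1.354, -0.206], TCP at [0.152, -0.555, 0.247] pointing down, gripper open.
Joint ranges: [-2.99, 2.99], [-0.89, 2.07], [0.3, 2.58], [-1.14, 4.28], [0, 2.63], [-3.12, 3.12]. Speed limits (rad/s): [2.57, 2.57, 3.01, 3.14, 3.14, 3.14].

### API

Orientations are given as a unit quaternion [x, y, z, w].
In Python, from station import readout, optics, workorder gives the robot as it stands. The module is installed in compiled form; this text tells all that it offers.
- The arm moves only by the tool arm_command, never from a script. Its argument "series" is a list of rows, each an object of numbers: "wx", "wy", "wz": the turn, a rotation vector about the tool's x, y, z in rad; "x", "y", "z": the shift along the tool's x, y, z in cm; "claw": the opening in per cent of the stroke, from 0 (shut) to 100 (fully open). In form: [{"wx": .., "wy": .., "wz": .., "x": .., "y": .., "z": .., "claw": ..}, ...]. A call has exactly 8 rows; each row shifts and turns the commanded pose from where the row before left it, along the tool's axes as they then stand; what a row does not reach is not made up. A row lasts 1/10 s, in which the tool goes at most 50 mm and 8.59 degrees, less where a joint would pass 70% of its speed; a pose out of reach is approached as far as the arm can. A call with a gripper value outside its range is refused whole. The fingers move at their own pace and stop on an object; "squeeze" is the grip in N (left out, the last holds). Time passes only in rows, so rows that do not move let the fingers close, or fill a call up. It gives the time, the measured TCP pose, the force and the opening at its end, in the units of the state.
- readout.get_obs(): the state, without advancing time (a new reading comes with each control period).
- optics.grab_frame(name): name is "side" or "top" or "wrist"; returns a dict with "image" (400x640x3 uint8, blue, green, red), "mtx" (3x3 intrinsics, pixels), "k1" (the pictures are not rectified: a ray, as slopes to the right and down, at radius r is drawn at 1 + k1 r^2 times it, then the intrinsics apply), "pose" (4x4, takes a point from camera to world coordinates). Camera axes: x right, y up, looking along -z (the intrinsics and any distortion apply to the point x, -y, -z); pixel columns grow to the right and rows downward; lengths in m; the calibration is good to about 2 mm. A picture is of the moment at which its call begins. There is no depth.
- workorder.close_job(): hands the job in, once; it reports no verdict.
The state is a dict: "clock": time; "qpos": joint angles; "qvel": joint speeds; "joint_efforts": joint torques, N m; "tool_pos": TCP position; "tcp_rot": TCP orientation; "contact_force": force on the tool from outside, world axes, zero at the start; "ft_torque": the same for the moment, N m; "width": opening from 0.0 (shut) to 1.0 (fully open).
Only numpy, scipy, OpenCV 4.12 (cv2) and the standard library are available. Lean on these libraries where they do the work, as an engineer would, in place of code of your own. Each camera call takes 0.05 s, during which the arm holds its last target.

## Working session

There is one attempt and no reset: what is moved stays moved. The work goes in short steps, Python scripts to look and compute and a tool call to move; the robot and the scene stay as the last step left them, time stands still between calls to the robot, and variables do not carry over. Pictures are saved under pics/ and viewed, and the job is handed in when it is done.

Besides the shell and the picture viewer there is one more tool, called in YAML: its name, and indented under it one key for each argument. arm_command: Moves the arm, as the interface text tells. Its arguments: {"type":"object","properties":{"series":{"type":"array","items":{"type":"object","properties":{"wx":{"type":"number"},"wy":{"type":"number"},"wz":{"type":"number"},"x":{"type":"number"},"y":{"type":"number"},"z":{"type":"number"},"claw":{"type":"number"}}}},"squeeze":{"type":"number"}},"required":["series"]}

```bash
mkdir -p pics
cat > h.py <<'E'
import numpy as np, cv2
from station import readout, optics, workorder
from scipy.spatial.transform import Rotation as R
def grab(name,fn=None):
    f=optics.grab_frame(name)
    if fn: cv2.imwrite('pics/'+fn,f['image'])
    return f
def ray(f,u,v):
    K=np.array(f['mtx']);k=f['k1']
    a=np.array([(u-K[0,2])/K[0,0],(v-K[1,2])/K[1,1]]);b=a.copy()
    for _ in range(30): b=a/(1+k*(b@b))
    P=np.array(f['pose']);d=P[:3,:3]@np.array([b[0],-b[1],-1.]);return P[:3,3],d
def onz(f,u,v,z):
    o,d=ray(f,u,v);return o+d*(z-o[2])/d[2]
def proj(f,p):
    P=np.array(f['pose']);c=P[:3,:3].T@(np.asarray(p,float)-P[:3,3])
    b=np.array([c[0],-c[1]])/-c[2];b=b*(1+f['k1']*(b@b));K=np.array(f['mtx'])
    return K[0,0]*b[0]+K[0,2],K[1,1]*b[1]+K[1,2]
def st():
    o=readout.get_obs();return o
E
python3 - <<'E'
from h import *
np.set_printoptions(precision=4,suppress=True)
for n in ['side','top','wrist']:
    f=grab(n,n+'0.png');print(n,f['mtx'],f['k1']);print(np.array(f['pose']))
print(st())
E
```

```text
side [[507.2866   0.     325.7772]
 [  0.     507.2866 202.7787]
 [  0.       0.       1.    ]] 0.05320510460122172
[[-0.6934  0.4296 -0.5785 -0.1876]
 [-0.7204 -0.4272  0.5464  0.7457]
 [-0.0124  0.7956  0.6057  0.9286]
 [ 0.      0.      0.      1.    ]]
top [[486.2101   0.     315.7252]
 [  0.     486.2101 198.8111]
 [  0.       0.       1.    ]] -0.05056903640803987
[[-0.0078  0.9906 -0.1367  0.3423]
 [-0.9998 -0.0098 -0.0144  0.033 ]
 [-0.0156  0.1366  0.9905  1.5589]
 [ 0.      0.      0.      1.    ]]
wrist [[358.519    0.     320.4968]
 [  0.     358.519  192.5749]
 [  0.       0.       1.    ]] -0.04162279771569438
[[ 0.2643  0.9216  0.2843  0.2246]
 [-0.9644  0.2528  0.0773 -0.5342]
 [-0.0006 -0.2946  0.9556  0.3832]
 [ 0.      0.      0.      1.    ]]
{'clock': 0.15, 'qpos': array([-1.5093,  0.1813,  1.6078, -0.    ,  1.3538, -0.2063]), 'qvel': array([ 0.001 , -0.0022, -0.0026,  0.0015,  0.0007,  0.0008]), 'joint_efforts': array([  0.0008, -43.4231, -34.2177,   0.0702,   0.0356,  -0.0001]), 'tool_pos': array([ 0.1522, -0.5541,  0.246 ]), 'tcp_rot': array([ 0.991 ,  0.1335,  0.    , -0.0007]), 'contact_force': array([ 0.8526, -0.2596, -0.6848]), 'ft_torque': array([ 0.0183, -0.0015, -0.017 ]), 'width': 0.9979384324449792}
```

View pics/top0.png

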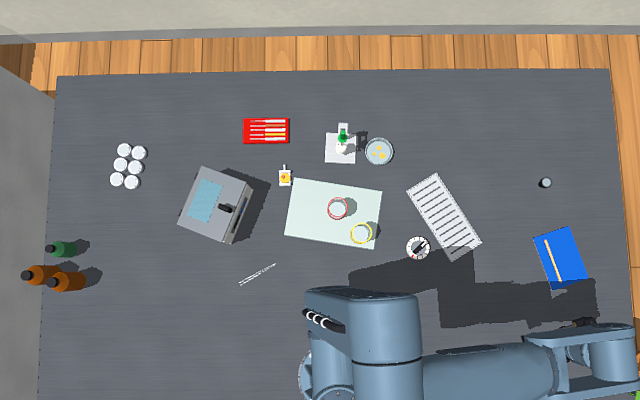

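View pics/side0.png

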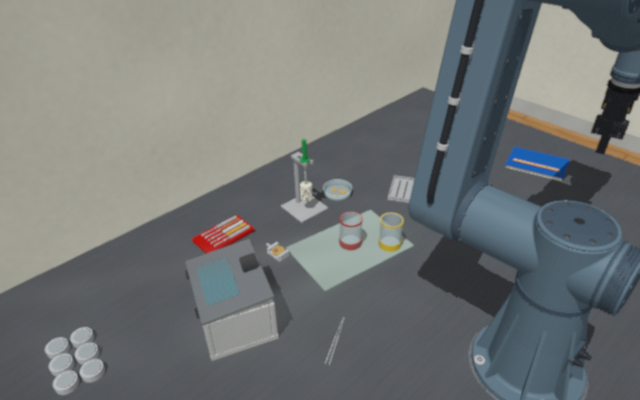

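View pics/wrist0.png

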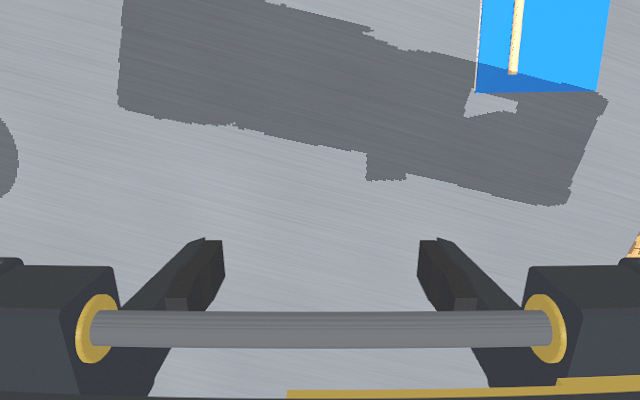

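Run:
```python
from h import *
i=cv2.imread('pics/top0.png')[100:300,160:490];cv2.imwrite('pics/topc.png',cv2.resize(i,None,fx=2.4,fy=2.4,interpolation=cv2.INTER_CUBIC))
i=cv2.imread('pics/side0.png')[120:370,170:430];cv2.imwrite('pics/sidec.png',cv2.resize(i,None,fx=2.4,fy=2.4,interpolation=cv2.INTER_CUBIC))
```

```text
(no output)
```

View pics/topc.png

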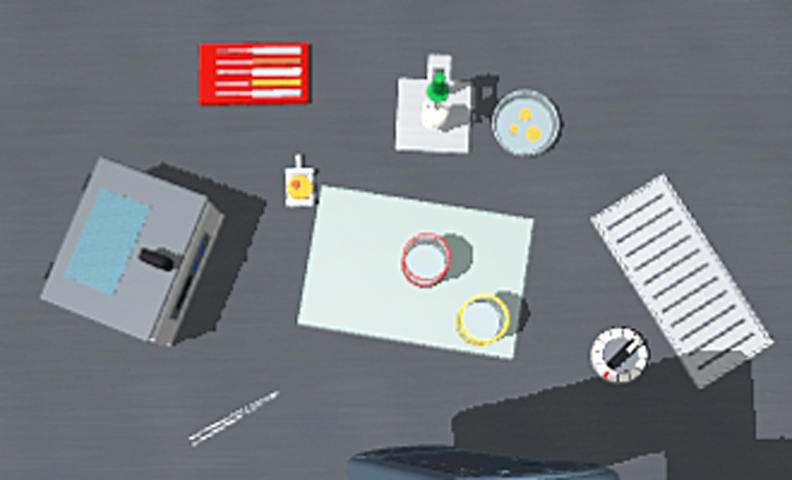

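View pics/sidec.png

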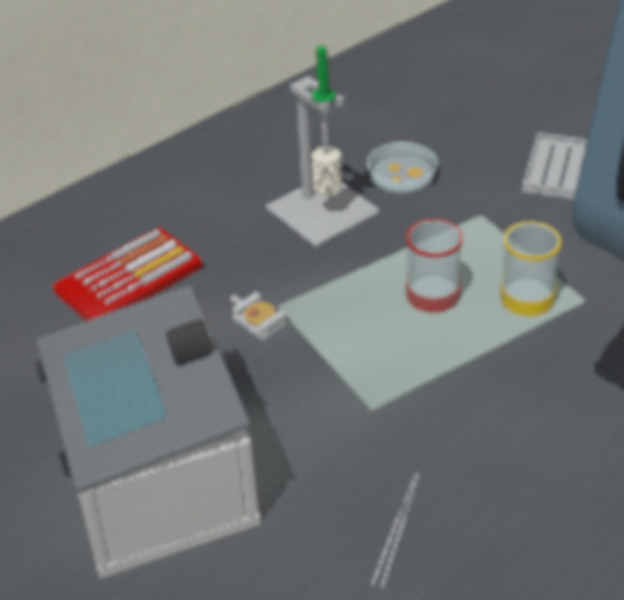

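Run:
```python
from h import *
np.set_printoptions(precision=4,suppress=True)
f=grab('top');s=grab('side')
T=lambda u,v,z:onz(f,u/2.4+160,v/2.4+100,z)
S=lambda u,v,z:onz(s,u/2.4+170,v/2.4+120,z)
def p(n,*a): print(n,*a)
p('yellow rim',T(483,320,.087),S(531,243,.087));p('red',T(426,260,.087),S(434,238,.087))
p('yel base side',S(528,303,.002+.005))
p('mat',[T(*c,.002)[:2] for c in[(321,185),(534,218),(514,358),(299,325)]], [S(*c,.002)[:2] for c in[(482,216),(583,299),(374,408),(281,308)]])
p('standbase',[T(*c,.008)[:2] for c in[(397,78),(469,82),(468,153),(396,149)]])
p('standbase side',[S(*c,.008)[:2] for c in[(317,243),(378,210),(266,208)]])
p('collar/handle top T',T(438,77,.24),'handle top S',S(321,47,.24),'collar S',S(323,96,.177))
p('tray',[T(*c,.012)[:2] for c in[(590,217),(663,175),(774,343),(700,388)]])
p('timer',T(619,354,.022),'key',T(627,354,.052))
p('key ends',T(608,366,.052)[:2],T(645,338,.052)[:2],'red mark',T(607,376,.022))
p('lid',[T(*c,.12)[:2] for c in[(100,157),(207,207),(155,342),(41,297)]])
p('fin top',T(155,259,.163),'ends',T(138,255,.16)[:2],T(175,266,.155)[:2])
p('dish',T(527,122,.022),'mov',T(300,186,.018),'scr',[T(*c,.023)[:2] for c in[(199,44),(311,42),(309,103),(200,105)]],'tw',T(192,442,0.005)[:2],T(278,393,.005)[:2])
```

```text
yellow rim [ 0.4387 -0.0824  0.087 ] [ 0.4386 -0.0793  0.087 ]
red [ 0.5155 -0.0116  0.087 ] [ 0.5186 -0.0108  0.087 ]
yel base side [ 0.4319 -0.0743  0.007 ]
mat [array([0.6293, 0.1267]), array([ 0.5811, -0.1606]), array([ 0.3935, -0.1292]), array([0.4398, 0.1564])] [array([ 0.5781, -0.1601]), array([ 0.3963, -0.1279]), array([0.4423, 0.1551]), array([0.6247, 0.1247])]
standbase [array([0.7759, 0.0221]), array([ 0.7691, -0.0763]), array([ 0.6702, -0.0729]), array([0.6767, 0.0245])]
standbase side [array([0.6765, 0.0239]), array([ 0.6714, -0.0723]), array([0.772 , 0.0232])]
collar/handle top T [ 0.7117 -0.024   0.24  ] handle top S [ 0.713  -0.0274  0.24  ] collar S [ 0.7113 -0.0257  0.177 ]
tray [array([ 0.5802, -0.2344]), array([ 0.6365, -0.3349]), array([ 0.4092, -0.473 ]), array([ 0.3513, -0.3721])]
timer [ 0.3966 -0.2649  0.022 ] key [ 0.3955 -0.2694  0.052 ]
key ends [ 0.3804 -0.2444] [ 0.4158 -0.2933] red mark [ 0.3681 -0.2482  0.022 ]
lid [array([0.6467, 0.3996]), array([0.5811, 0.2627]), array([0.4128, 0.3254]), array([0.4697, 0.4695])]
fin top [0.5109 0.3183 0.163 ] ends [0.5164 0.3398] [0.5031 0.2953]
dish [ 0.709  -0.1523  0.022 ] mov [0.6253 0.154  0.018 ] scr [array([0.8231, 0.2922]), array([0.8238, 0.1389]), array([0.7383, 0.1415]), array([0.7375, 0.2895])] tw [0.2864 0.2976] [0.3499 0.184 ]
```

```bash
cat >> h.py <<'E'
def phi_R(phi,tilt=0):
    c,s=np.cos(phi),np.sin(phi)
    return R.from_matrix(np.array([[c,s,0],[s,-c,0],[0,0,-1.]]))*R.from_rotvec([0,tilt,0])
def plan(pos,phi=None,n=8,claw=None,way=None,Rt=None,start=None):
    """rows from current measured pose to pos/orientation, n rows"""
    import json
    o=st();p=np.array(o['tool_pos']);r=R.from_quat(o['tcp_rot'])
    if start is not None:p,r=start
    if Rt is None: Rt=phi_R(phi) if phi is not None else r
    rv=(r.inv()*Rt).as_rotvec();p0=p.copy();r0=r;rows=[]
    for i in range(n):
        tp=p0+(np.array(pos)-p0)*(i+1)/n; tr=r0*R.from_rotvec(rv*(i+1)/n)
        d=np.round(r.inv().apply(tp-p)*100,2); w=np.round((r.inv()*tr).as_rotvec(),3)
        p=p+r.apply(d/100);r=r*R.from_rotvec(w)
        rows.append(dict(wx=w[0],wy=w[1],wz=w[2],x=d[0],y=d[1],z=d[2]))
    for k in range(0,n,8):
        for q in rows[k:k+8]: print({a:float(b) for a,b in q.items() if b!=0})
        print('--')
    print('max shift',max(np.hypot(np.hypot(q['x'],q['y']),q['z']) for q in rows),'turn',np.abs(rv).max()/n)
    return p,r
E
python3 - <<'E'
from h import *
plan([.711,-.0257,.30],1.5,20)
E
```

```text
{'wz': -0.062, 'x': 3.39, 'y': -1.81, 'z': -0.27}
{'wz': -0.061, 'x': 3.5, 'y': -1.6, 'z': -0.26}
{'wz': -0.062, 'x': 3.59, 'y': -1.37, 'z': -0.27}
{'wz': -0.061, 'x': 3.67, 'y': -1.16, 'z': -0.27}
{'wz': -0.062, 'x': 3.74, 'y': -0.93, 'z': -0.26}
{'wz': -0.062, 'x': 3.78, 'y': -0.69, 'z': -0.27}
{'wz': -0.061, 'x': 3.82, 'y': -0.46, 'z': -0.27}
{'wz': -0.062, 'x': 3.84, 'y': -0.23, 'z': -0.26}
--
{'wz': -0.062, 'x': 3.84, 'y': 0.01, 'z': -0.27}
{'wz': -0.061, 'x': 3.84, 'y': 0.25, 'z': -0.27}
{'wz': -0.062, 'x': 3.82, 'y': 0.49, 'z': -0.26}
{'wz': -0.061, 'x': 3.78, 'y': 0.72, 'z': -0.27}
{'wy': -0.001, 'wz': -0.062, 'x': 3.72, 'y': 0.94, 'z': -0.26}
{'wz': -0.062, 'x': 3.66, 'y': 1.18, 'z': -0.27}
{'wz': -0.061, 'x': 3.58, 'y': 1.4, 'z': -0.28}
{'wz': -0.062, 'x': 3.49, 'y': 1.62, 'z': -0.27}
--
{'wz': -0.061, 'x': 3.39, 'y': 1.83, 'z': -0.27}
{'wz': -0.062, 'x': 3.26, 'y': 2.04, 'z': -0.27}
{'wx': -0.001, 'wz': -0.062, 'x': 3.13, 'y': 2.23, 'z': -0.27}
{'wz': -0.061, 'x': 2.99, 'y': 2.42, 'z': -0.26}
--
max shift 3.8626545276532305 turn 0.06161128115994695
```

arm_command:
  series:
    - {"wz": -0.06,"x": 3.4,"y": -1.8,"z": -0.3}
    - {"wz": -0.06,"x": 3.5,"y": -1.6,"z": -0.3}
    - {"wz": -0.06,"x": 3.6,"y": -1.4,"z": -0.3}
    - {"wz": -0.06,"x": 3.7,"y": -1.2,"z": -0.3}
    - {"wz": -0.06,"x": 3.7,"y": -0.9,"z": -0.3}
    - {"wz": -0.06,"x": 3.8,"y": -0.7,"z": -0.3}
    - {"wz": -0.06,"x": 3.8,"y": -0.5,"z": -0.3}
    - {"wz": -0.06,"x": 3.8,"y": -0.2,"z": -0.3}

```text
$.series[0]: bad value
```

arm_command:
  series:
    - {"wz": -0.06,"x": 3.8,"y": 0,"z": -0.3}
    - {"wz": -0.06,"x": 3.8,"y": 0.2,"z": -0.3}
    - {"wz": -0.06,"x": 3.8,"y": 0.5,"z": -0.3}
    - {"wz": -0.06,"x": 3.8,"y": 0.7,"z": -0.3}
    - {"wz": -0.06,"x": 3.7,"y": 0.9,"z": -0.3}
    - {"wz": -0.06,"x": 3.7,"y": 1.2,"z": -0.3}
    - {"wz": -0.06,"x": 3.6,"y": 1.4,"z": -0.3}
    - {"wz": -0.06,"x": 3.5,"y": 1.6,"z": -0.3}

```text
$.series[0]: bad value
```

Run:
```python
from h import *
grab('wrist','w1.png');grab('top','t1.png')
plan([.711,-.0257,.29],1.5,8)
```

```text
{'wz': -0.154, 'x': 8.49, 'y': -4.53, 'z': -0.54}
{'wz': -0.154, 'x': 9.07, 'y': -3.17, 'z': -0.54}
{'wz': -0.154, 'x': 9.46, 'y': -1.74, 'z': -0.54}
{'wz': -0.154, 'x': 9.61, 'y': -0.27, 'z': -0.55}
{'wz': -0.154, 'x': 9.54, 'y': 1.21, 'z': -0.54}
{'wz': -0.154, 'x': 9.25, 'y': 2.66, 'z': -0.54}
{'wz': -0.154, 'x': 8.72, 'y': 4.05, 'z': -0.54}
{'wz': -0.154, 'x': 8.0, 'y': 5.33, 'z': -0.54}
--
max shift 9.640005186720597 turn 0.15402918071463045
```

View pics/w1.png

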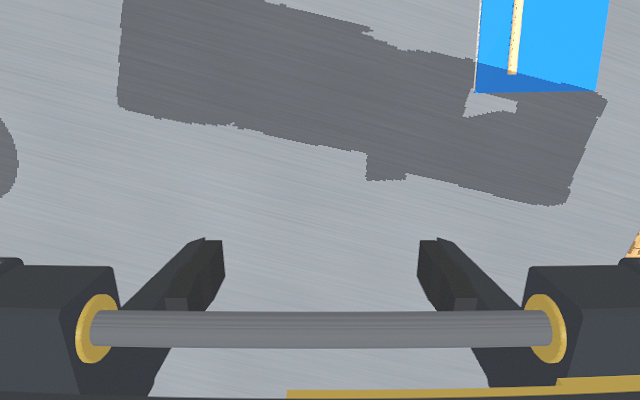

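The call was refused; all keys are probably required in each row.

arm_command:
  series:
    - {"wx": 0,"wy": 0,"wz": -0.06,"x": 3.4,"y": -1.8,"z": -0.3,"claw": 100}
    - {"wx": 0,"wy": 0,"wz": -0.06,"x": 3.5,"y": -1.6,"z": -0.3,"claw": 100}
    - {"wx": 0,"wy": 0,"wz": -0.06,"x": 3.6,"y": -1.4,"z": -0.3,"claw": 100}
    - {"wx": 0,"wy": 0,"wz": -0.06,"x": 3.7,"y": -1.2,"z": -0.3,"claw": 100}
    - {"wx": 0,"wy": 0,"wz": -0.06,"x": 3.7,"y": -0.9,"z": -0.3,"claw": 100}
    - {"wx": 0,"wy": 0,"wz": -0.06,"x": 3.8,"y": -0.7,"z": -0.3,"claw": 100}
    - {"wx": 0,"wy": 0,"wz": -0.06,"x": 3.8,"y": -0.5,"z": -0.3,"claw": 100}
    - {"wx": 0,"wy": 0,"wz": -0.06,"x": 3.8,"y": -0.2,"z": -0.3,"claw": 100}

```text
clock: 1.15
tool_pos: [0.3775, -0.3428, 0.2711]
tcp_rot: [0.93, 0.366, 0.0, 0.0]
contact_force: [1.0, -0.6, 0.4]
width: 1.002
```

arm_command:
  series:
    - {"wx": 0,"wy": 0,"wz": -0.06,"x": 3.8,"y": 0,"z": -0.3,"claw": 100}
    - {"wx": 0,"wy": 0,"wz": -0.06,"x": 3.8,"y": 0.2,"z": -0.3,"claw": 100}
    - {"wx": 0,"wy": 0,"wz": -0.06,"x": 3.8,"y": 0.5,"z": -0.3,"claw": 100}
    - {"wx": 0,"wy": 0,"wz": -0.06,"x": 3.8,"y": 0.7,"z": -0.3,"claw": 100}
    - {"wx": 0,"wy": 0,"wz": -0.06,"x": 3.7,"y": 0.9,"z": -0.3,"claw": 100}
    - {"wx": 0,"wy": 0,"wz": -0.06,"x": 3.7,"y": 1.2,"z": -0.3,"claw": 100}
    - {"wx": 0,"wy": 0,"wz": -0.06,"x": 3.6,"y": 1.4,"z": -0.3,"claw": 100}
    - {"wx": 0,"wy": 0,"wz": -0.06,"x": 3.5,"y": 1.6,"z": -0.3,"claw": 100}

```text
clock: 1.95
tool_pos: [0.6037, -0.135, 0.2948]
tcp_rot: [0.817, 0.577, 0.0, 0.0]
contact_force: [0.2, -0.1, -0.5]
width: 1.003
```

```bash
cat >> h.py <<'E'
def show(f,fn,marks=()):
    i=f['image'].copy()
    for m in marks:
        u,v=proj(f,m);cv2.circle(i,(int(u),int(v)),3,(255,0,255),1)
    cv2.imwrite('pics/'+fn,i)
E
python3 - <<'E'
from h import *
f=grab('wrist');show(f,'w2.png',[[.712,-.0257,.24],[.712,-.0257,.175]]);
plan([.711,-.0257,.29],1.5,8)
E
```

```text
{'wz': -0.033, 'x': 1.67, 'y': 0.8, 'z': 0.07}
{'wx': 0.001, 'wy': -0.001, 'wz': -0.033, 'x': 1.65, 'y': 0.85, 'z': 0.08}
{'wz': -0.033, 'x': 1.61, 'y': 0.91, 'z': 0.07}
{'wz': -0.033, 'x': 1.59, 'y': 0.95, 'z': 0.07}
{'wx': 0.001, 'wy': -0.001, 'wz': -0.033, 'x': 1.55, 'y': 1.01, 'z': 0.07}
{'wz': -0.033, 'x': 1.52, 'y': 1.07, 'z': 0.06}
{'wz': -0.033, 'x': 1.48, 'y': 1.11, 'z': 0.07}
{'wx': 0.001, 'wy': -0.001, 'wz': -0.033, 'x': 1.45, 'y': 1.16, 'z': 0.07}
--
max shift 1.8598118184375538 turn 0.032952694012875566
```

View pics/w2.png

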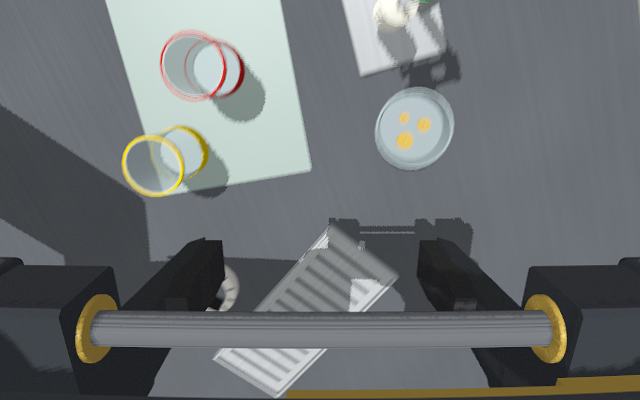

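arm_command:
  series:
    - {"wx": 0,"wy": 0,"wz": -0.033,"x": 1.7,"y": 0.8,"z": 0,"claw": 100}
    - {"wx": 0,"wy": 0,"wz": -0.033,"x": 1.65,"y": 0.85,"z": 0,"claw": 100}
    - {"wx": 0,"wy": 0,"wz": -0.033,"x": 1.6,"y": 0.9,"z": 0,"claw": 100}
    - {"wx": 0,"wy": 0,"wz": -0.033,"x": 1.6,"y": 0.95,"z": 0,"claw": 100}
    - {"wx": 0,"wy": 0,"wz": -0.033,"x": 1.55,"y": 1.0,"z": 0,"claw": 100}
    - {"wx": 0,"wy": 0,"wz": -0.033,"x": 1.5,"y": 1.05,"z": 0,"claw": 100}
    - {"wx": 0,"wy": 0,"wz": -0.033,"x": 1.5,"y": 1.1,"z": 0,"claw": 100}
    - {"wx": 0,"wy": 0,"wz": -0.033,"x": 1.45,"y": 1.15,"z": 0,"claw": 100}

```text
clock: 2.8
tool_pos: [0.7078, -0.0311, 0.2945]
tcp_rot: [0.734, 0.679, -0.0, -0.0]
contact_force: [0.1, -0.4, 0.8]
width: 1.0
```

Run:
```python
from h import *
f=grab('wrist');show(f,'w3.png',[[.712,-.0257,.24],[.712,-.0257,.175]]);
t=grab('top');show(t,'t3.png',[[.712,-.0257,.24],[.712,-.0257,.175]]);
print(st()['tool_pos'])
```

```text
[ 0.70811041 -0.02994316  0.29410667]
```

View pics/w3.png

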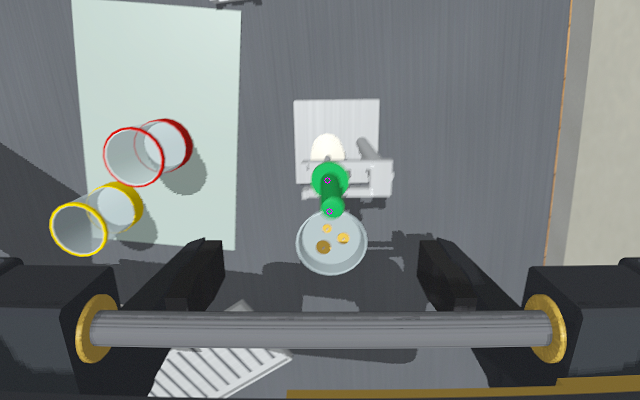

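Run:
```python
from h import *
f=grab('wrist');print(onz(f,332.5,207,.24),onz(f,330,180,.179))
plan([.713,-.0257,.198],1.52,14)
```

```text
[ 0.71446443 -0.02206309  0.24      ] [ 0.71451385 -0.02275158  0.179     ]
{'wz': -0.002, 'x': 0.04, 'y': 0.04, 'z': 0.69}
{'wz': -0.002, 'x': 0.04, 'y': 0.03, 'z': 0.68}
{'wz': -0.002, 'x': 0.04, 'y': 0.04, 'z': 0.69}
{'wz': -0.002, 'x': 0.04, 'y': 0.04, 'z': 0.69}
{'wz': -0.002, 'x': 0.04, 'y': 0.04, 'z': 0.68}
{'wz': -0.002, 'x': 0.04, 'y': 0.03, 'z': 0.69}
{'wz': -0.002, 'x': 0.04, 'y': 0.04, 'z': 0.69}
{'wz': -0.002, 'x': 0.04, 'y': 0.04, 'z': 0.68}
--
{'wx': -0.001, 'wz': -0.002, 'x': 0.04, 'y': 0.04, 'z': 0.69}
{'wz': -0.002, 'x': 0.04, 'y': 0.03, 'z': 0.68}
{'wz': -0.002, 'x': 0.04, 'y': 0.04, 'z': 0.69}
{'wz': -0.001, 'x': 0.04, 'y': 0.04, 'z': 0.69}
{'wz': -0.002, 'x': 0.04, 'y': 0.04, 'z': 0.68}
{'wz': -0.002, 'x': 0.04, 'y': 0.03, 'z': 0.69}
--
max shift 0.692314957226839 turn 0.0019568848244151675
```

arm_command:
  series:
    - {"wx": 0,"wy": 0,"wz": 0,"x": 0.25,"y": 0.25,"z": 1.2,"claw": 100}
    - {"wx": 0,"wy": 0,"wz": 0,"x": 0.25,"y": 0.25,"z": 1.2,"claw": 80}
    - {"wx": 0,"wy": 0,"wz": 0,"x": 0.1,"y": 0,"z": 1.2,"claw": 60}
    - {"wx": 0,"wy": 0,"wz": 0,"x": 0,"y": 0,"z": 1.2,"claw": 60}
    - {"wx": 0,"wy": 0,"wz": 0,"x": 0,"y": 0,"z": 1.2,"claw": 60}
    - {"wx": 0,"wy": 0,"wz": 0,"x": 0,"y": 0,"z": 1.2,"claw": 60}
    - {"wx": 0,"wy": 0,"wz": 0,"x": 0,"y": 0,"z": 1.2,"claw": 60}
    - {"wx": 0,"wy": 0,"wz": 0,"x": 0,"y": 0,"z": 1.2,"claw": 60}

```text
clock: 3.75
tool_pos: [0.7127, -0.0259, 0.1977]
tcp_rot: [0.734, 0.679, -0.0, 0.0]
contact_force: [-0.0, 0.2, 0.0]
width: 0.6
```

arm_command:
  series:
    - {"wx": 0,"wy": 0,"wz": 0,"x": 0,"y": 0,"z": 0,"claw": 40}
    - {"wx": 0,"wy": 0,"wz": 0,"x": 0,"y": 0,"z": 0,"claw": 20}
    - {"wx": 0,"wy": 0,"wz": 0,"x": 0,"y": 0,"z": 0,"claw": 5}
    - {"wx": 0,"wy": 0,"wz": 0,"x": 0,"y": 0,"z": 0,"claw": 5}
    - {"wx": 0,"wy": 0,"wz": 0,"x": 0,"y": 0,"z": 0,"claw": 5}
    - {"wx": 0,"wy": 0,"wz": 0,"x": 0,"y": 0,"z": 0,"claw": 5}
    - {"wx": 0,"wy": 0,"wz": 0,"x": 0,"y": 0,"z": 0,"claw": 5}
    - {"wx": 0,"wy": 0,"wz": 0,"x": 0,"y": 0,"z": 0,"claw": 5}
  squeeze: 30

```text
clock: 4.55
tool_pos: [0.7131, -0.0259, 0.1994]
tcp_rot: [0.734, 0.679, 0.0, 0.0]
contact_force: [0.8, 0.7, 3.5]
width: 0.148
```

Run:
```python
from h import *
f=grab('wrist');show(f,'w4.png');f=grab('side');show(f,'s4.png')
print(st()['tool_pos'],st()['width'],st()['contact_force'])
```

```text
[ 0.71304767 -0.02590166  0.19939222] 0.15046379737149293 [ 0.42443204 -0.21498345  3.43244117]
```

View pics/w4.png

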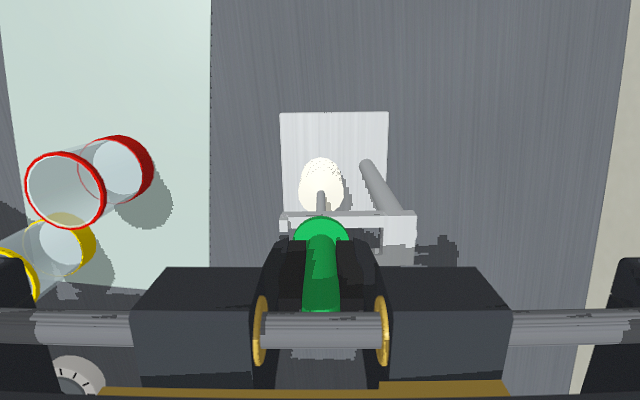

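View pics/s4.png

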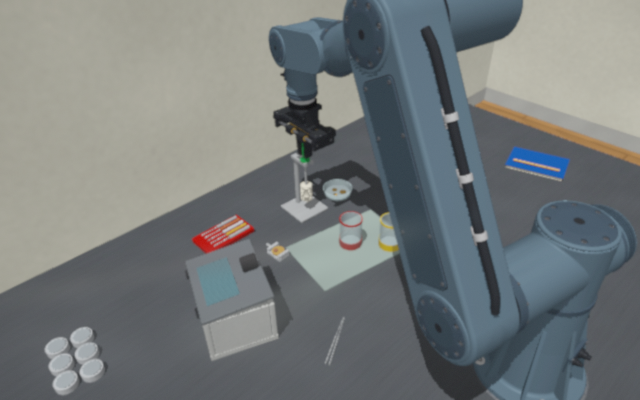

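arm_command:
  series:
    - {"wx": 0,"wy": 0,"wz": 0,"x": 0,"y": 0,"z": -1.0,"claw": 5}
    - {"wx": 0,"wy": 0,"wz": 0,"x": 0,"y": 0,"z": -1.0,"claw": 5}
    - {"wx": 0,"wy": 0,"wz": 0,"x": 0,"y": 0,"z": -0.5,"claw": 5}
    - {"wx": 0,"wy": 0,"wz": 0,"x": 0,"y": -1,"z": 0,"claw": 5}
    - {"wx": 0,"wy": 0,"wz": 0,"x": 0,"y": -2,"z": 0,"claw": 5}
    - {"wx": 0,"wy": 0,"wz": 0,"x": 0,"y": -2,"z": 0,"claw": 5}
    - {"wx": 0,"wy": 0,"wz": 0,"x": 0,"y": -2,"z": -2,"claw": 5}
    - {"wx": 0,"wy": 0,"wz": 0,"x": 0,"y": 0,"z": -4,"claw": 5}

```text
clock: 5.45
tool_pos: [0.6387, -0.0194, 0.2802]
tcp_rot: [0.734, 0.679, -0.003, -0.004]
contact_force: [1.2, -0.4, 0.0]
width: 0.149
```

Run:
```python
from h import *
f=grab('wrist');show(f,'w5.png');t=grab('top');show(t,'t5.png')
print(st()['tool_pos'],st()['width'],st()['contact_force'])
i=t['image'][100:300,160:490];cv2.imwrite('pics/t5c.png',cv2.resize(i,None,fx=2.4,fy=2.4,interpolation=cv2.INTER_CUBIC))
```

```text
[ 0.64519728 -0.02068828  0.2907462 ] 0.14645591808074285 [0.37292728 1.00625811 0.38091623]
```

View pics/w5.png

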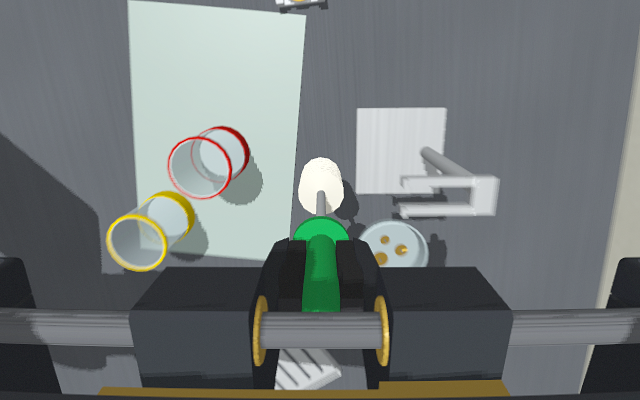

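View pics/t5c.png

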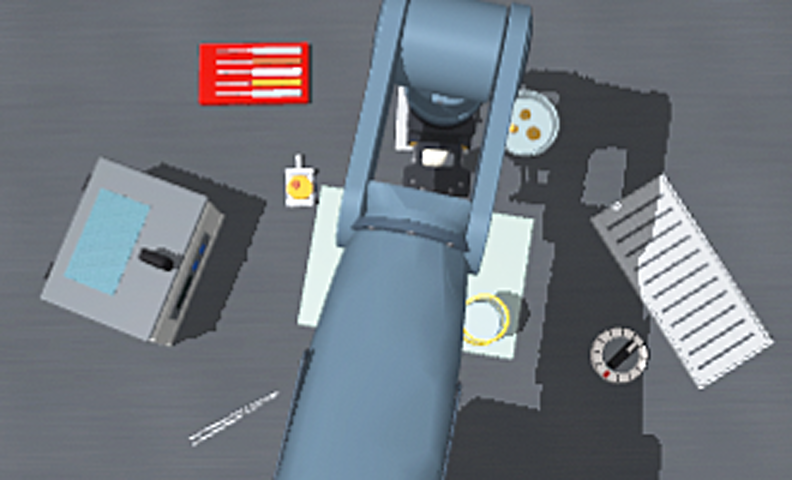

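Run:
```python
from h import *
f=grab('wrist');o=st();p=o['tool_pos'];r=R.from_quat(o['tcp_rot'])
for d in [.0204,.0244,.1044,.1594]: print(d,proj(f,p+r.apply([0,0,d])))
print(onz(f,137,243,.087),onz(f,200,168,.087))
print(p)
tip=.006+.1594
plan([.438,-.081,.29],phi=None,n=8)
```

```text
0.0204 (np.float64(321.2228450220501), np.float64(243.95730909080035))
0.0244 (np.float64(321.18517011665205), np.float64(240.50949285606384))
0.1044 (np.float64(320.666887104031), np.float64(193.09067494029065))
0.1594 (np.float64(320.45930672550327), np.float64(174.1048544859154))
[ 0.44779456 -0.08975518  0.087     ] [ 0.528655   -0.01567036  0.087     ]
[ 0.6446188  -0.02062226  0.28800414]
{'x': -0.96, 'y': -2.51, 'z': -0.04}
{'x': -0.95, 'y': -2.52, 'z': -0.05}
{'x': -0.96, 'y': -2.51, 'z': -0.04}
{'x': -0.95, 'y': -2.52, 'z': -0.04}
{'x': -0.96, 'y': -2.51, 'z': -0.04}
{'x': -0.96, 'y': -2.52, 'z': -0.05}
{'x': -0.95, 'y': -2.51, 'z': -0.04}
{'x': -0.96, 'y': -2.52, 'z': -0.04}
--
max shift 2.6971281022598834 turn 0.0
```

arm_command:
  series:
    - {"wx": 0,"wy": 0,"wz": 0,"x": -0.5,"y": -1,"z": 0,"claw": 5}
    - {"wx": 0,"wy": 0,"wz": 0,"x": -1,"y": -3,"z": 0,"claw": 5}
    - {"wx": 0,"wy": 0,"wz": 0,"x": -1.3,"y": -3.5,"z": 0,"claw": 5}
    - {"wx": 0,"wy": 0,"wz": 0,"x": -1.3,"y": -3.5,"z": 0,"claw": 5}
    - {"wx": 0,"wy": 0,"wz": 0,"x": -1.3,"y": -3.5,"z": 0,"claw": 5}
    - {"wx": 0,"wy": 0,"wz": 0,"x": -1.3,"y": -3.0,"z": 0,"claw": 5}
    - {"wx": 0,"wy": 0,"wz": 0,"x": -0.8,"y": -1.5,"z": 0,"claw": 5}
    - {"wx": 0,"wy": 0,"wz": 0,"x": -0.2,"y": -1,"z": 0,"claw": 5}

```text
clock: 6.4
tool_pos: [0.4353, -0.0815, 0.2822]
tcp_rot: [0.735, 0.678, -0.001, -0.001]
contact_force: [-0.5, 0.3, -0.8]
width: 0.148
```

Run:
```python
from h import *
grab('top');f=grab('wrist');show(f,'w6.png');s=grab('side');show(s,'s6.png');t=grab('top');show(t,'t6.png')
print(st()['tool_pos'],st()['width'],st()['contact_force'])
```

```text
[ 0.43763908 -0.08113653  0.28333346] 0.15054435585434903 [-0.28239343 -0.15269794 -0.72296912]
```

View pics/w6.png

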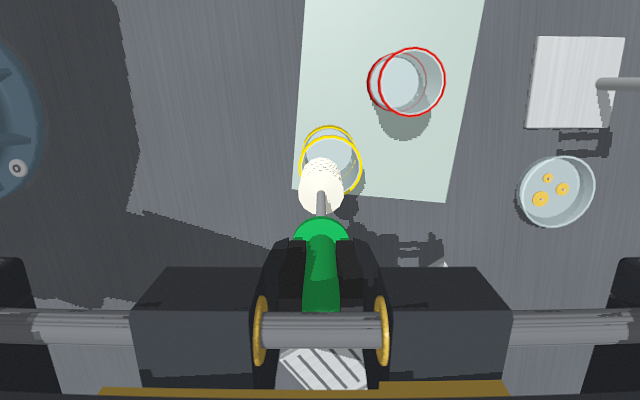

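View pics/s6.png

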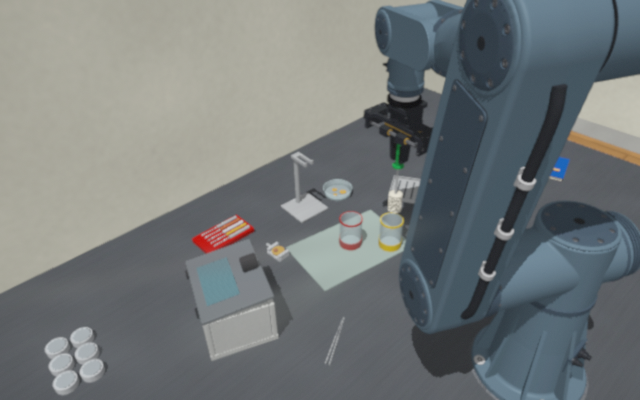

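Run:
```python
from h import *
f=grab('wrist');print(onz(f,331,165,.087),onz(f,412,81.5,.087));o=st();print(o['tool_pos'])
c=np.array([.4395,-.0805])
im=f['image'].copy()
for a in np.linspace(0,6.28,60):
    for z,rr in((.087,.030),(.002,.031)):
        u,v=proj(f,[c[0]+rr*np.cos(a),c[1]+rr*np.sin(a),z]);cv2.circle(im,(int(round(u)),int(round(v))),0,(255,0,255),-1)
im=im[90:230,250:410];cv2.imwrite('pics/w6c.png',cv2.resize(im,None,fx=4,fy=4))
s=grab('side');print(onz(s,391,219,.087),onz(s,350.5,219,.087))
```

```text
[ 0.4465407  -0.08143389  0.087     ] [ 0.52424251 -0.01085747  0.087     ]
[ 0.4379106  -0.08107856  0.28343706]
[ 0.44507866 -0.08597245  0.087     ] [ 0.51968399 -0.01072048  0.087     ]
```

View pics/w6c.png

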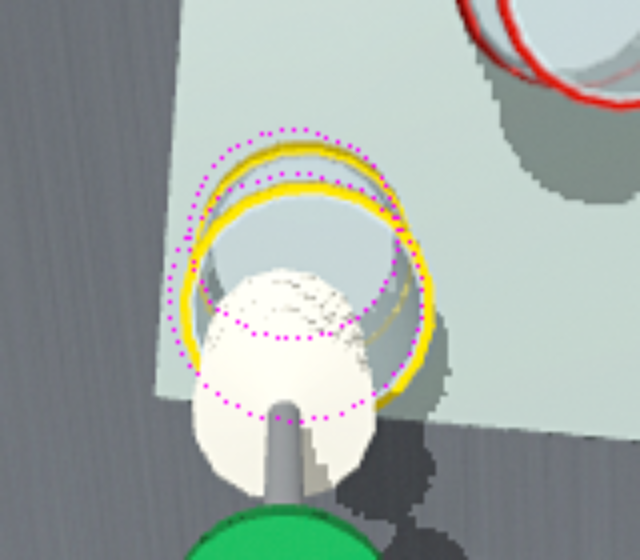

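arm_command:
  series:
    - {"wx": 0,"wy": 0,"wz": 0,"x": -0.15,"y": 0.3,"z": 0.4,"claw": 5}
    - {"wx": 0,"wy": 0,"wz": 0,"x": 0,"y": 0,"z": 1.5,"claw": 5}
    - {"wx": 0,"wy": 0,"wz": 0,"x": 0,"y": 0,"z": 1.8,"claw": 5}
    - {"wx": 0,"wy": 0,"wz": 0,"x": 0,"y": 0,"z": 1.8,"claw": 5}
    - {"wx": 0,"wy": 0,"wz": 0,"x": 0,"y": 0,"z": 1.8,"claw": 5}
    - {"wx": 0,"wy": 0,"wz": 0,"x": 0,"y": 0,"z": 1.8,"claw": 5}
    - {"wx": 0,"wy": 0,"wz": 0,"x": 0,"y": 0,"z": 1.5,"claw": 5}
    - {"wx": 0,"wy": 0,"wz": 0,"x": 0,"y": 0,"z": 0.5,"claw": 5}

```text
clock: 7.5
tool_pos: [0.4397, -0.0824, 0.1707]
tcp_rot: [0.734, 0.679, -0.001, -0.002]
contact_force: [-0.5, -0.1, -0.6]
width: 0.152
```

Run:
```python
from h import *
grab('top');f=grab('wrist');show(f,'w7.png');s=grab('side')
im=s['image'][120:270,300:450];cv2.imwrite('pics/s7c.png',cv2.resize(im,None,fx=4,fy=4,interpolation=cv2.INTER_CUBIC))
print(st()['tool_pos'],st()['width'],st()['contact_force'])
```

```text
[ 0.4405965  -0.0829177   0.17267179] 0.14967057166197228 [-0.45615129 -1.1068516  -0.49159531]
```

View pics/w7.png

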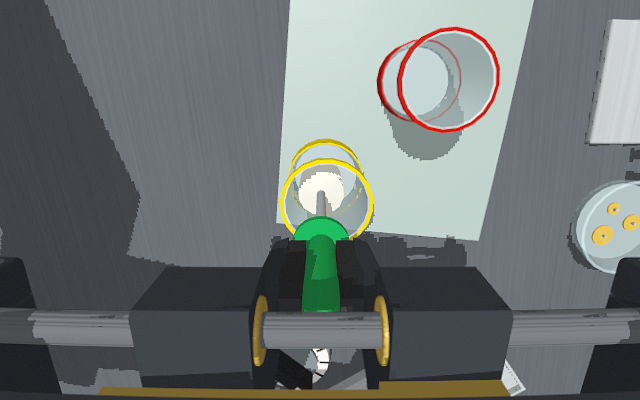

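View pics/s7c.png

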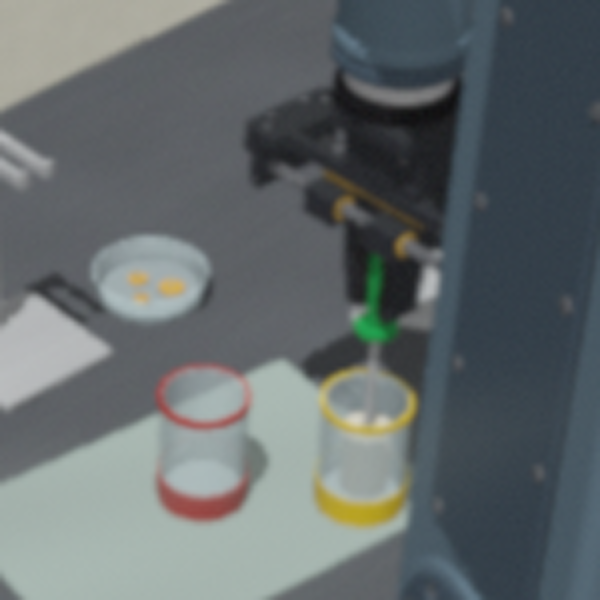

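arm_command:
  series:
    - {"wx": 0,"wy": 0,"wz": 0,"x": 0,"y": 0.1,"z": 0.3,"claw": 5}
    - {"wx": 0,"wy": 0,"wz": 0,"x": 0,"y": 0,"z": 0.2,"claw": 5}
    - {"wx": 0,"wy": 0,"wz": 0,"x": 0,"y": 0,"z": 0.1,"claw": 5}
    - {"wx": 0,"wy": 0,"wz": 0,"x": 0,"y": 0,"z": 0.1,"claw": 5}
    - {"wx": 0,"wy": 0,"wz": 0,"x": 0,"y": 0,"z": 0,"claw": 5}
    - {"wx": 0,"wy": 0,"wz": 0,"x": 0,"y": 0,"z": 0,"claw": 5}
    - {"wx": 0,"wy": 0,"wz": 0,"x": 0,"y": 0,"z": 0,"claw": 5}
    - {"wx": 0,"wy": 0,"wz": 0,"x": 0,"y": 0,"z": 0,"claw": 5}

```text
clock: 8.45
tool_pos: [0.4414, -0.0831, 0.1658]
tcp_rot: [0.734, 0.679, 0.0, 0.0]
contact_force: [-0.8, 0.9, 0.0]
width: 0.148
```

arm_command:
  series:
    - {"wx": 0,"wy": 0,"wz": 0,"x": 0,"y": 0,"z": 0.1,"claw": 5}
    - {"wx": 0,"wy": 0,"wz": 0,"x": 0,"y": 0,"z": 0.1,"claw": 5}
    - {"wx": 0,"wy": 0,"wz": 0,"x": 0,"y": 0,"z": 0,"claw": 5}
    - {"wx": 0,"wy": 0,"wz": 0,"x": 0,"y": 0,"z": 0,"claw": 5}
    - {"wx": 0,"wy": 0,"wz": 0,"x": 0,"y": 0,"z": 0,"claw": 5}
    - {"wx": 0,"wy": 0,"wz": 0,"x": 0,"y": 0,"z": 0,"claw": 5}
    - {"wx": 0,"wy": 0,"wz": 0,"x": 0,"y": 0,"z": 0,"claw": 5}
    - {"wx": 0,"wy": 0,"wz": 0,"x": 0,"y": 0,"z": 0,"claw": 5}

```text
clock: 9.25
tool_pos: [0.4422, -0.0835, 0.1653]
tcp_rot: [0.734, 0.679, 0.0, 0.001]
contact_force: [-2.3, 1.3, 9.9]
width: 0.145
```

arm_command:
  series:
    - {"wx": 0,"wy": 0,"wz": 0,"x": 0,"y": -0.1,"z": -1.0,"claw": 5}
    - {"wx": 0,"wy": 0,"wz": 0,"x": 0,"y": 0,"z": -1.5,"claw": 5}
    - {"wx": 0,"wy": 0,"wz": 0,"x": 0,"y": 0,"z": -1.5,"claw": 5}
    - {"wx": 0,"wy": 0,"wz": 0,"x": 0,"y": 0,"z": -1.5,"claw": 5}
    - {"wx": 0,"wy": 0,"wz": 0,"x": 0,"y": 0,"z": -1.2,"claw": 5}
    - {"wx": 0,"wy": 0,"wz": 0,"x": 0,"y": 0,"z": -0.8,"claw": 5}
    - {"wx": 0,"wy": 0,"wz": 0,"x": 0,"y": 0,"z": 0,"claw": 5}
    - {"wx": 0,"wy": 0,"wz": 0,"x": 0,"y": 0,"z": 0,"claw": 5}

```text
clock: 10.05
tool_pos: [0.4402, -0.0829, 0.2384]
tcp_rot: [0.734, 0.679, -0.0, -0.0]
contact_force: [0.1, -0.4, -1.2]
width: 0.153
```

arm_command:
  series:
    - {"wx": 0,"wy": 0,"wz": 0,"x": 0,"y": 0,"z": 1.0,"claw": 5}
    - {"wx": 0,"wy": 0,"wz": 0,"x": 0,"y": 0,"z": 1.6,"claw": 5}
    - {"wx": 0,"wy": 0,"wz": 0,"x": 0,"y": 0,"z": 1.6,"claw": 5}
    - {"wx": 0,"wy": 0,"wz": 0,"x": 0,"y": 0,"z": 1.6,"claw": 5}
    - {"wx": 0,"wy": 0,"wz": 0,"x": 0,"y": 0,"z": 1.0,"claw": 5}
    - {"wx": 0,"wy": 0,"wz": 0,"x": 0,"y": 0,"z": 0.5,"claw": 5}
    - {"wx": 0,"wy": 0,"wz": 0,"x": 0,"y": 0,"z": 0.1,"claw": 5}
    - {"wx": 0,"wy": 0,"wz": 0,"x": 0,"y": 0,"z": 0.05,"claw": 5}

```text
clock: 10.85
tool_pos: [0.4405, -0.0831, 0.1653]
tcp_rot: [0.734, 0.679, -0.0, -0.0]
contact_force: [-4.6, 0.7, 15.2]
width: 0.149
```

Run:
```python
from h import *
grab('top');grab('top')
print(st()['tool_pos'],st()['width'],st()['contact_force'])
```

```text
[ 0.44044289 -0.08309059  0.1653582 ] 0.15293802073694193 [-4.55705902  1.76451581 14.15455142]
```

arm_command:
  series:
    - {"wx": 0,"wy": 0,"wz": 0,"x": 0,"y": 0,"z": -1.5,"claw": 5}
    - {"wx": 0,"wy": 0,"wz": 0,"x": 0,"y": 0,"z": -3,"claw": 5}
    - {"wx": 0,"wy": 0,"wz": 0,"x": 0,"y": 0,"z": -3,"claw": 5}
    - {"wx": 0,"wy": 0,"wz": 0,"x": 0,"y": 0,"z": -3,"claw": 5}
    - {"wx": 0,"wy": 0,"wz": 0,"x": 0,"y": 0,"z": -1.5,"claw": 5}
    - {"wx": 0,"wy": 0,"wz": 0,"x": 0,"y": 0,"z": -0.5,"claw": 5}
    - {"wx": 0,"wy": 0,"wz": 0,"x": 2,"y": 2,"z": 0,"claw": 5}
    - {"wx": 0,"wy": 0,"wz": 0,"x": 3,"y": 2.8,"z": 0,"claw": 5}

```text
clock: 11.75
tool_pos: [0.4921, -0.0374, 0.2887]
tcp_rot: [0.735, 0.678, -0.0, 0.0]
contact_force: [1.1, -1.1, -0.3]
width: 0.15
```

arm_command:
  series:
    - {"wx": 0,"wy": 0,"wz": 0,"x": 2,"y": 1.8,"z": 0,"claw": 5}
    - {"wx": 0,"wy": 0,"wz": 0,"x": 0.8,"y": 0.7,"z": 0,"claw": 5}
    - {"wx": 0,"wy": 0,"wz": 0,"x": 0,"y": 0,"z": 0,"claw": 5}
    - {"wx": 0,"wy": 0,"wz": 0,"x": 0,"y": 0,"z": 0,"claw": 5}
    - {"wx": 0,"wy": 0,"wz": 0,"x": 0,"y": 0,"z": 0,"claw": 5}
    - {"wx": 0,"wy": 0,"wz": 0,"x": 0,"y": 0,"z": 0,"claw": 5}
    - {"wx": 0,"wy": 0,"wz": 0,"x": 0,"y": 0,"z": 0,"claw": 5}
    - {"wx": 0,"wy": 0,"wz": 0,"x": 0,"y": 0,"z": 0,"claw": 5}

```text
clock: 12.55
tool_pos: [0.5191, -0.0114, 0.2894]
tcp_rot: [0.735, 0.678, 0.0, 0.0]
contact_force: [1.1, -0.7, -1.1]
width: 0.148
```

```bash
cat >> h.py <<'E'
def circ(f,im,c,z,rr,col=(255,0,255)):
    for a in np.linspace(0,6.28,60):
        u,v=proj(f,[c[0]+rr*np.cos(a),c[1]+rr*np.sin(a),z]);cv2.circle(im,(int(round(u)),int(round(v))),0,col,-1)
E
python3 - <<'E'
from h import *
f=grab('wrist');im=f['image'].copy();p=st()['tool_pos'];print(p,st()['contact_force'])
circ(f,im,[.519,-.0105],.087,.03);circ(f,im,[.519,-.0105],.002,.031);circ(f,im,p[:2],p[2]-.1594,.0165,(255,0,0));circ(f,im,p[:2],p[2]-.1044,.0165,(255,0,0))
cv2.imwrite('pics/w8.png',cv2.resize(im[60:260,200:440],None,fx=3,fy=3))
s=grab('side');im=s['image'].copy();circ(s,im,[.519,-.0105],.087,.03);circ(s,im,p[:2],p[2]-.1594,.0165,(255,0,0))
cv2.imwrite('pics/s8.png',cv2.resize(im[120:270,270:450],None,fx=4,fy=4))
E
```

```text
[ 0.51919621 -0.01128212  0.28941112] [-0.00503444  0.02467137  0.21176926]
```

View pics/w8.png

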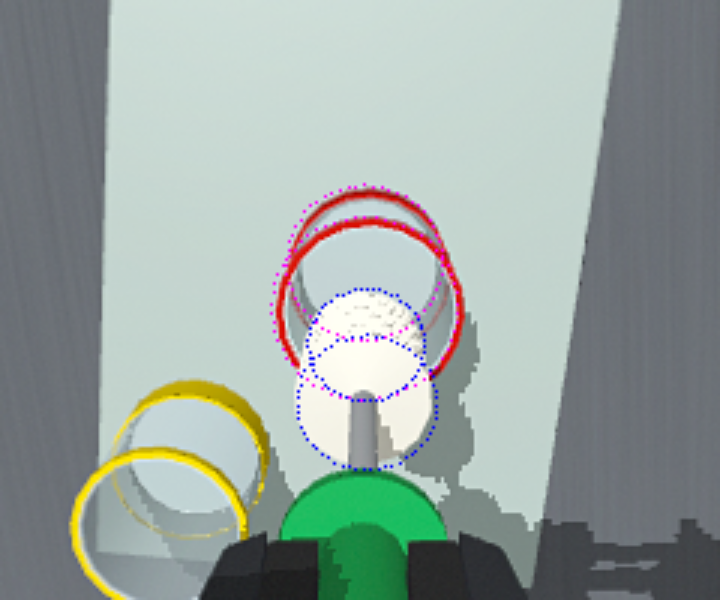

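View pics/s8.png

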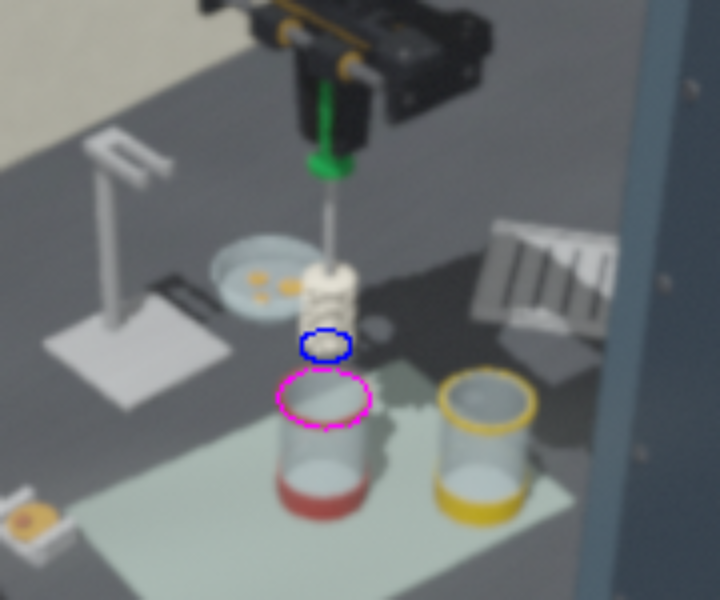

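arm_command:
  series:
    - {"wx": 0,"wy": 0,"wz": 0,"x": 0,"y": 0.15,"z": 1,"claw": 5}
    - {"wx": 0,"wy": 0,"wz": 0,"x": 0,"y": 0,"z": 2.0,"claw": 5}
    - {"wx": 0,"wy": 0,"wz": 0,"x": 0,"y": 0,"z": 2.2,"claw": 5}
    - {"wx": 0,"wy": 0,"wz": 0,"x": 0,"y": 0,"z": 2.2,"claw": 5}
    - {"wx": 0,"wy": 0,"wz": 0,"x": 0,"y": 0,"z": 2.2,"claw": 5}
    - {"wx": 0,"wy": 0,"wz": 0,"x": 0,"y": 0,"z": 1.5,"claw": 5}
    - {"wx": 0,"wy": 0,"wz": 0,"x": 0,"y": 0,"z": 0.8,"claw": 5}
    - {"wx": 0,"wy": 0,"wz": 0,"x": 0,"y": 0,"z": 0.1,"claw": 5}

```text
clock: 13.45
tool_pos: [0.52, -0.0109, 0.1678]
tcp_rot: [0.734, 0.679, -0.001, -0.001]
contact_force: [0.0, 0.0, -0.4]
width: 0.147
```

arm_command:
  series:
    - {"wx": 0,"wy": 0,"wz": 0,"x": 0,"y": 0,"z": 0.2,"claw": 5}
    - {"wx": 0,"wy": 0,"wz": 0,"x": 0,"y": 0,"z": 0.2,"claw": 5}
    - {"wx": 0,"wy": 0,"wz": 0,"x": 0,"y": 0,"z": 0.1,"claw": 5}
    - {"wx": 0,"wy": 0,"wz": 0,"x": 0,"y": 0,"z": 0.05,"claw": 5}
    - {"wx": 0,"wy": 0,"wz": 0,"x": 0,"y": 0,"z": 0,"claw": 5}
    - {"wx": 0,"wy": 0,"wz": 0,"x": 0,"y": 0,"z": 0,"claw": 5}
    - {"wx": 0,"wy": 0,"wz": 0,"x": 0,"y": 0,"z": 0,"claw": 5}
    - {"wx": 0,"wy": 0,"wz": 0,"x": 0,"y": 0,"z": 0,"claw": 5}

```text
clock: 14.25
tool_pos: [0.5217, -0.0113, 0.1653]
tcp_rot: [0.734, 0.679, 0.001, 0.001]
contact_force: [-0.9, 1.5, 6.1]
width: 0.146
```

arm_command:
  series:
    - {"wx": 0,"wy": 0,"wz": 0,"x": 0,"y": -0.1,"z": -1.0,"claw": 5}
    - {"wx": 0,"wy": 0,"wz": 0,"x": 0,"y": 0,"z": -1.5,"claw": 5}
    - {"wx": 0,"wy": 0,"wz": 0,"x": 0,"y": 0,"z": -1.5,"claw": 5}
    - {"wx": 0,"wy": 0,"wz": 0,"x": 0,"y": 0,"z": -1.5,"claw": 5}
    - {"wx": 0,"wy": 0,"wz": 0,"x": 0,"y": 0,"z": -1.2,"claw": 5}
    - {"wx": 0,"wy": 0,"wz": 0,"x": 0,"y": 0,"z": -0.7,"claw": 5}
    - {"wx": 0,"wy": 0,"wz": 0,"x": 0,"y": 0,"z": 0,"claw": 5}
    - {"wx": 0,"wy": 0,"wz": 0,"x": 0,"y": 0,"z": 0,"claw": 5}

```text
clock: 15.05
tool_pos: [0.5196, -0.011, 0.2374]
tcp_rot: [0.734, 0.679, -0.0, -0.0]
contact_force: [-0.2, 0.2, -0.5]
width: 0.151
```

arm_command:
  series:
    - {"wx": 0,"wy": 0,"wz": 0,"x": 0,"y": 0,"z": 1.0,"claw": 5}
    - {"wx": 0,"wy": 0,"wz": 0,"x": 0,"y": 0,"z": 1.6,"claw": 5}
    - {"wx": 0,"wy": 0,"wz": 0,"x": 0,"y": 0,"z": 1.6,"claw": 5}
    - {"wx": 0,"wy": 0,"wz": 0,"x": 0,"y": 0,"z": 1.6,"claw": 5}
    - {"wx": 0,"wy": 0,"wz": 0,"x": 0,"y": 0,"z": 1.0,"claw": 5}
    - {"wx": 0,"wy": 0,"wz": 0,"x": 0,"y": 0,"z": 0.5,"claw": 5}
    - {"wx": 0,"wy": 0,"wz": 0,"x": 0,"y": 0,"z": 0.1,"claw": 5}
    - {"wx": 0,"wy": 0,"wz": 0,"x": 0,"y": 0,"z": 0.05,"claw": 5}

```text
clock: 15.85
tool_pos: [0.5203, -0.0111, 0.1652]
tcp_rot: [0.734, 0.679, 0.0, 0.0]
contact_force: [-5.7, 1.3, 19.2]
width: 0.154
```

Run:
```python
from h import *
s=grab('side');grab('top')
cv2.imwrite('pics/s9.png',cv2.resize(s['image'][120:270,270:450],None,fx=4,fy=4))
print(st()['tool_pos'],st()['width'],st()['contact_force'])
```

```text
[ 0.52027233 -0.01111572  0.16530144] 0.1496373015647598 [-6.15636362  1.38425754 17.50720599]
```

View pics/s9.png

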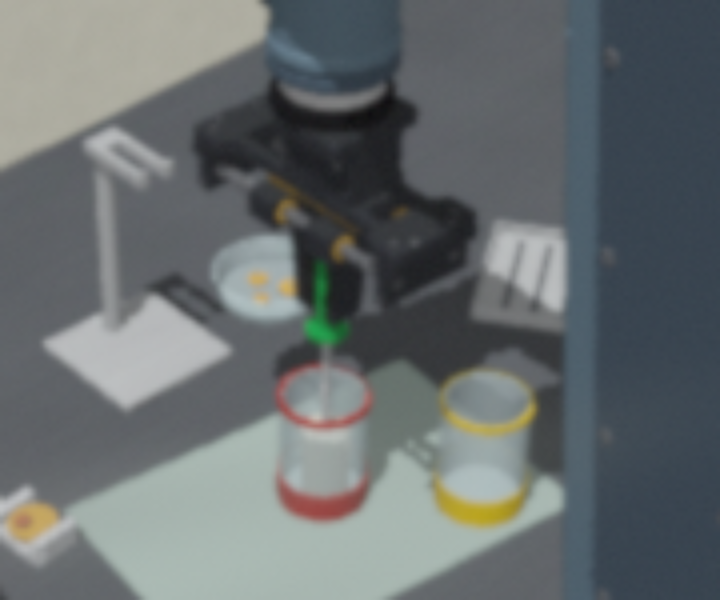

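arm_command:
  series:
    - {"wx": 0,"wy": 0,"wz": 0,"x": 0,"y": 0,"z": -1.5,"claw": 5}
    - {"wx": 0,"wy": 0,"wz": 0,"x": 0,"y": 0,"z": -3,"claw": 5}
    - {"wx": 0,"wy": 0,"wz": 0,"x": 0,"y": 0,"z": -3,"claw": 5}
    - {"wx": 0,"wy": 0,"wz": 0,"x": 0,"y": 0,"z": -3,"claw": 5}
    - {"wx": 0,"wy": 0,"wz": 0,"x": 0,"y": 0,"z": -1.5,"claw": 5}
    - {"wx": 0,"wy": 0,"wz": 0,"x": 0,"y": 0,"z": -0.5,"claw": 5}
    - {"wx": 0,"wy": 0,"wz": 0,"x": 0,"y": 2,"z": 0,"claw": 5}
    - {"wx": 0,"wy": 0,"wz": 0,"x": 0,"y": 3,"z": 0,"claw": 5}

```text
clock: 16.75
tool_pos: [0.5692, -0.0147, 0.2875]
tcp_rot: [0.734, 0.679, -0.0, -0.0]
contact_force: [0.3, -0.6, -0.2]
width: 0.147
```

Run:
```python
from h import *
plan([.645,-.0225,.226],None,6)
```

```text
{'x': -0.03, 'y': 1.27, 'z': 1.02}
{'x': -0.03, 'y': 1.27, 'z': 1.03}
{'x': -0.03, 'y': 1.27, 'z': 1.02}
{'x': -0.03, 'y': 1.27, 'z': 1.03}
{'x': -0.03, 'y': 1.27, 'z': 1.02}
{'x': -0.03, 'y': 1.27, 'z': 1.02}
--
max shift 1.6354510081320077 turn 0.0
```

arm_command:
  series:
    - {"wx": 0,"wy": 0,"wz": 0,"x": 0,"y": 2,"z": 0,"claw": 5}
    - {"wx": 0,"wy": 0,"wz": 0,"x": 0,"y": 2,"z": 0.5,"claw": 5}
    - {"wx": 0,"wy": 0,"wz": 0,"x": 0,"y": 2,"z": 1.5,"claw": 5}
    - {"wx": 0,"wy": 0,"wz": 0,"x": 0,"y": 1.2,"z": 1.8,"claw": 5}
    - {"wx": 0,"wy": 0,"wz": 0,"x": 0,"y": 0,"z": 1.5,"claw": 5}
    - {"wx": 0,"wy": 0,"wz": 0,"x": 0,"y": 0,"z": 0.6,"claw": 5}
    - {"wx": 0,"wy": 0,"wz": 0,"x": 0,"y": 0,"z": 0,"claw": 5}
    - {"wx": 0,"wy": 0,"wz": 0,"x": 0,"y": 0,"z": 0,"claw": 5}

```text
clock: 17.55
tool_pos: [0.6411, -0.0206, 0.2298]
tcp_rot: [0.734, 0.679, 0.0, 0.0]
contact_force: [-0.0, 0.6, -0.9]
width: 0.152
```

Run:
```python
from h import *
f=grab('wrist','w10.png')
p,r=plan([.713,-.0259,.224],None,8)
plan([.713,-.0259,.1990],None,4,start=(p,r))
```

```text
{'x': 0.01, 'y': 0.9, 'z': 0.08}
{'y': 0.89, 'z': 0.08}
{'x': 0.01, 'y': 0.9, 'z': 0.08}
{'y': 0.89, 'z': 0.08}
{'x': 0.01, 'y': 0.9, 'z': 0.09}
{'y': 0.89, 'z': 0.08}
{'x': 0.01, 'y': 0.9, 'z': 0.08}
{'y': 0.9, 'z': 0.08}
--
max shift 0.9045440840556087 turn 0.0
{'z': 0.62}
{'z': 0.63}
{'y': -0.01, 'z': 0.62}
{'z': 0.63}
--
max shift 0.63 turn 0.0
```

View pics/w10.png

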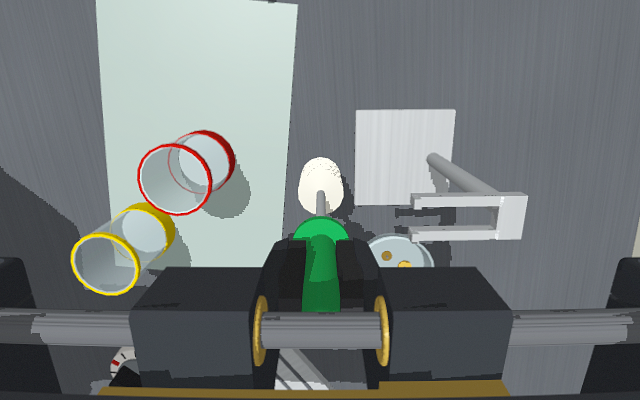

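arm_command:
  series:
    - {"wx": 0,"wy": 0,"wz": 0,"x": 0,"y": 0.9,"z": 0.1,"claw": 5}
    - {"wx": 0,"wy": 0,"wz": 0,"x": 0,"y": 0.9,"z": 0.1,"claw": 5}
    - {"wx": 0,"wy": 0,"wz": 0,"x": 0,"y": 0.9,"z": 0.1,"claw": 5}
    - {"wx": 0,"wy": 0,"wz": 0,"x": 0,"y": 0.9,"z": 0.1,"claw": 5}
    - {"wx": 0,"wy": 0,"wz": 0,"x": 0,"y": 0.9,"z": 0.1,"claw": 5}
    - {"wx": 0,"wy": 0,"wz": 0,"x": 0,"y": 0.9,"z": 0.1,"claw": 5}
    - {"wx": 0,"wy": 0,"wz": 0,"x": 0,"y": 0.9,"z": 0,"claw": 5}
    - {"wx": 0,"wy": 0,"wz": 0,"x": 0,"y": 0.9,"z": 0,"claw": 5}

```text
clock: 18.4
tool_pos: [0.7139, -0.0264, 0.223]
tcp_rot: [0.734, 0.679, -0.0, -0.0]
contact_force: [-0.4, 0.4, -0.5]
width: 0.144
```

Run:
```python
from h import *
s=grab('side');f=grab('wrist','w11.png')
cv2.imwrite('pics/s11.png',cv2.resize(s['image'][100:230,240:390],None,fx=4,fy=4))
o=st();print(o['contact_force']);plan([.713,-.0259,.1994],None,4)
```

```text
[-0.2996613  -0.12531303 -0.71001941]
{'x': 0.01, 'y': -0.03, 'z': 0.59}
{'x': 0.02, 'y': -0.03, 'z': 0.59}
{'x': 0.01, 'y': -0.03, 'z': 0.59}
{'x': 0.02, 'y': -0.03, 'z': 0.59}
--
max shift 0.591100668245266 turn 0.0
```

View pics/s11.png

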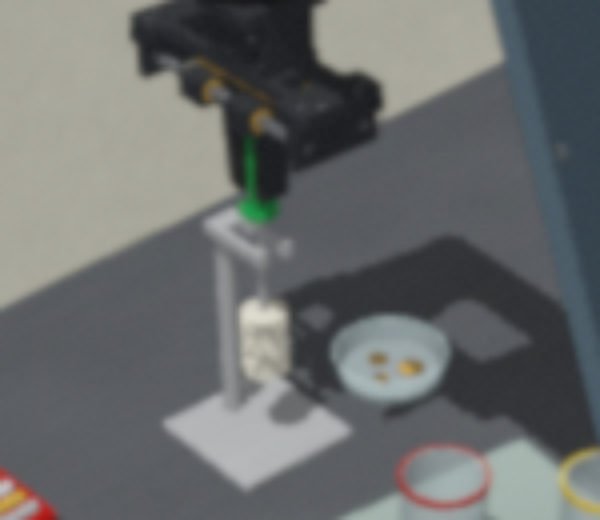

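View pics/w11.png

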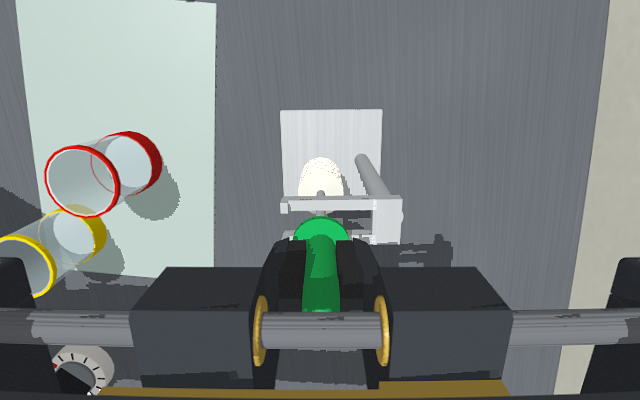

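Wire is in the slot; lower, then release.

arm_command:
  series:
    - {"wx": 0,"wy": 0,"wz": 0,"x": 0.05,"y": -0.1,"z": 0.6,"claw": 5}
    - {"wx": 0,"wy": 0,"wz": 0,"x": 0,"y": 0,"z": 0.6,"claw": 5}
    - {"wx": 0,"wy": 0,"wz": 0,"x": 0,"y": 0,"z": 0.6,"claw": 5}
    - {"wx": 0,"wy": 0,"wz": 0,"x": 0,"y": 0,"z": 0.4,"claw": 5}
    - {"wx": 0,"wy": 0,"wz": 0,"x": 0,"y": 0,"z": 0.1,"claw": 5}
    - {"wx": 0,"wy": 0,"wz": 0,"x": 0,"y": 0,"z": 0,"claw": 5}
    - {"wx": 0,"wy": 0,"wz": 0,"x": 0,"y": 0,"z": 0,"claw": 5}
    - {"wx": 0,"wy": 0,"wz": 0,"x": 0,"y": 0,"z": 0,"claw": 5}

```text
clock: 19.3
tool_pos: [0.7124, -0.0258, 0.2006]
tcp_rot: [0.734, 0.679, 0.0, 0.0]
contact_force: [0.2, -0.6, -0.6]
width: 0.15
```

arm_command:
  series:
    - {"wx": 0,"wy": 0,"wz": 0,"x": 0,"y": 0,"z": 0.1,"claw": 5}
    - {"wx": 0,"wy": 0,"wz": 0,"x": 0,"y": 0,"z": 0,"claw": 5}
    - {"wx": 0,"wy": 0,"wz": 0,"x": 0,"y": 0,"z": 0,"claw": 5}
    - {"wx": 0,"wy": 0,"wz": 0,"x": 0,"y": 0,"z": 0,"claw": 20}
    - {"wx": 0,"wy": 0,"wz": 0,"x": 0,"y": 0,"z": 0,"claw": 35}
    - {"wx": 0,"wy": 0,"wz": 0,"x": 0,"y": 0,"z": 0,"claw": 50}
    - {"wx": 0,"wy": 0,"wz": 0,"x": 0,"y": 0,"z": 0,"claw": 60}
    - {"wx": 0,"wy": 0,"wz": 0,"x": 0,"y": 0,"z": 0,"claw": 60}

```text
clock: 20.1
tool_pos: [0.7122, -0.0258, 0.1992]
tcp_rot: [0.734, 0.679, -0.0, -0.0]
contact_force: [0.1, 0.2, -0.2]
width: 0.541
```

arm_command:
  series:
    - {"wx": 0,"wy": 0,"wz": 0,"x": 0,"y": 0,"z": -0.5,"claw": 60}
    - {"wx": 0,"wy": 0,"wz": 0,"x": 0,"y": 0,"z": -1,"claw": 60}
    - {"wx": 0,"wy": 0,"wz": 0,"x": 0,"y": 0,"z": -1.5,"claw": 60}
    - {"wx": 0,"wy": 0,"wz": 0,"x": 0,"y": 0,"z": -2,"claw": 80}
    - {"wx": 0,"wy": 0,"wz": 0,"x": 0,"y": 0,"z": -2,"claw": 90}
    - {"wx": 0,"wy": 0,"wz": 0,"x": 0,"y": 0,"z": -2,"claw": 90}
    - {"wx": 0,"wy": 0,"wz": 0,"x": 0,"y": -3,"z": 0,"claw": 100}
    - {"wx": 0,"wy": 0,"wz": 0,"x": -1,"y": -4,"z": 0,"claw": 100}

```text
clock: 20.9
tool_pos: [0.6424, -0.0298, 0.2916]
tcp_rot: [0.734, 0.679, 0.001, 0.002]
contact_force: [-0.2, -0.5, 0.9]
width: 0.999
```

Run:
```python
from h import *
grab('top');s=grab('side');f=grab('wrist','w12.png')
cv2.imwrite('pics/s12.png',cv2.resize(s['image'][100:270,240:430],None,fx=4,fy=3.5))
o=st();print(o['contact_force'],o['tool_pos'])
```

```text
[ 0.92943373 -0.29799841  0.97115267] [ 0.63996774 -0.03015652  0.29052545]
```

View pics/s12.png

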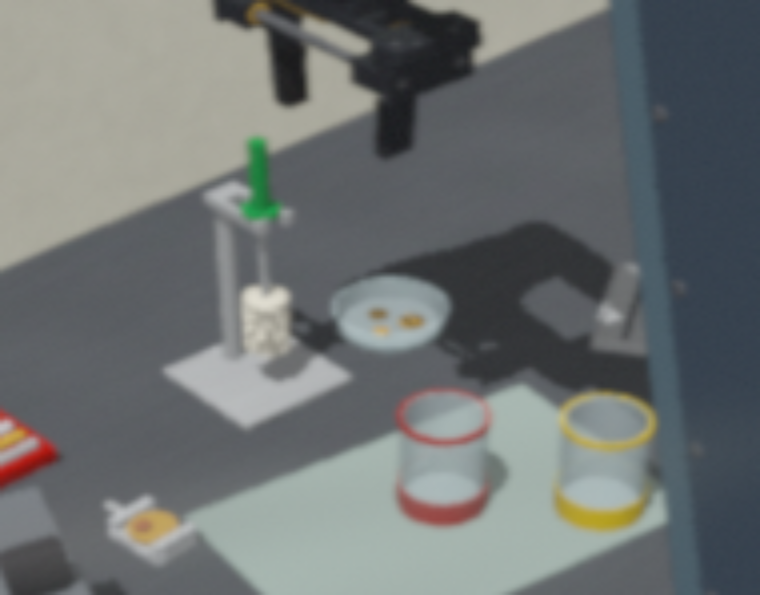

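View pics/w12.png

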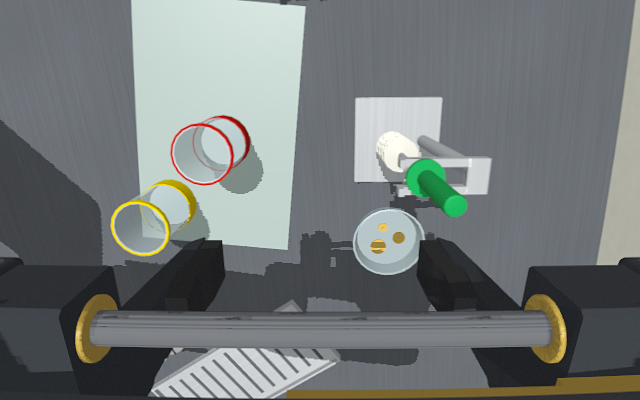

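Run:
```python
from h import *
plan([.441,-.083,.20],.54,8)
```

```text
{'wz': 0.119, 'x': -0.86, 'y': -2.43, 'z': 1.13}
{'wz': 0.119, 'x': -1.13, 'y': -2.31, 'z': 1.13}
{'wz': 0.119, 'x': -1.41, 'y': -2.15, 'z': 1.13}
{'wz': 0.119, 'x': -1.65, 'y': -1.98, 'z': 1.13}
{'wz': 0.119, 'x': -1.87, 'y': -1.76, 'z': 1.14}
{'wz': 0.118, 'x': -2.07, 'y': -1.53, 'z': 1.13}
{'wz': 0.119, 'x': -2.23, 'y': -1.28, 'z': 1.13}
{'wz': 0.119, 'x': -2.37, 'y': -1.0, 'z': 1.13}
--
max shift 2.8144981790720704 turn 0.11891031169609455
```

arm_command:
  series:
    - {"wx": 0,"wy": 0,"wz": 0.12,"x": -0.85,"y": -2.4,"z": 1,"claw": 100}
    - {"wx": 0,"wy": 0,"wz": 0.12,"x": -1.15,"y": -2.3,"z": 1,"claw": 100}
    - {"wx": 0,"wy": 0,"wz": 0.12,"x": -1.4,"y": -2.15,"z": 1,"claw": 100}
    - {"wx": 0,"wy": 0,"wz": 0.12,"x": -1.65,"y": -2.0,"z": 1,"claw": 100}
    - {"wx": 0,"wy": 0,"wz": 0.12,"x": -1.85,"y": -1.75,"z": 1,"claw": 100}
    - {"wx": 0,"wy": 0,"wz": 0.12,"x": -2.05,"y": -1.55,"z": 1,"claw": 100}
    - {"wx": 0,"wy": 0,"wz": 0.12,"x": -2.25,"y": -1.3,"z": 1,"claw": 100}
    - {"wx": 0,"wy": 0,"wz": 0.12,"x": -2.4,"y": -1.0,"z": 1,"claw": 100}

```text
clock: 21.85
tool_pos: [0.4433, -0.083, 0.2107]
tcp_rot: [0.965, 0.26, 0.001, 0.001]
contact_force: [-0.3, -0.4, -0.0]
width: 1.002
```

Run:
```python
from h import *
grab('top');grab('top');f=grab('wrist');im=f['image'].copy()
circ(f,im,[.441,-.083],.087,.03);circ(f,im,[.441,-.083],.002,.031);cv2.imwrite('pics/w13.png',im)
t=grab('top');cv2.imwrite('pics/t13.png',cv2.resize(t['image'][100:300,160:490],None,fx=2.4,fy=2.4))
o=st();print(o['tool_pos'],o['tcp_rot'])
```

```text
[ 0.44394061 -0.08284169  0.21081122] [9.64744449e-01 2.63183727e-01 1.28126076e-03 9.12707286e-04]
```

View pics/w13.png

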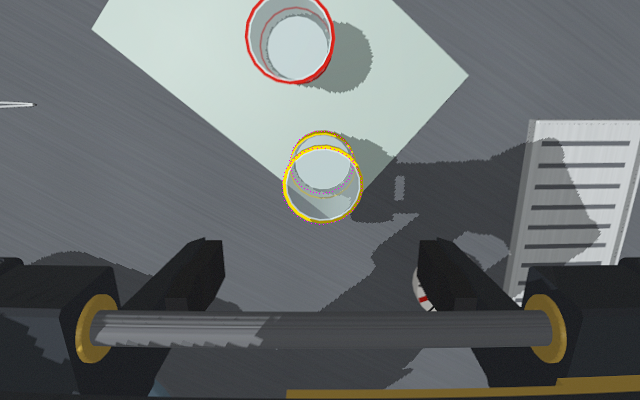

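View pics/t13.png

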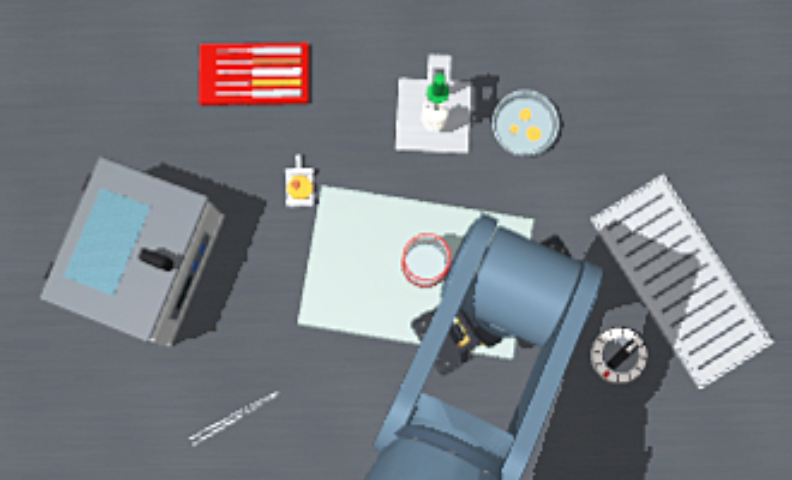

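arm_command:
  series:
    - {"wx": 0,"wy": 0,"wz": 0,"x": -0.25,"y": -0.15,"z": 1.5,"claw": 100}
    - {"wx": 0,"wy": 0,"wz": 0,"x": 0,"y": 0,"z": 2.5,"claw": 100}
    - {"wx": 0,"wy": 0,"wz": 0,"x": 0,"y": 0,"z": 2.5,"claw": 100}
    - {"wx": 0,"wy": 0,"wz": 0,"x": 0,"y": 0,"z": 2.5,"claw": 100}
    - {"wx": 0,"wy": 0,"wz": 0,"x": 0,"y": 0,"z": 2.5,"claw": 100}
    - {"wx": 0,"wy": 0,"wz": 0,"x": 0,"y": 0,"z": 2.5,"claw": 100}
    - {"wx": 0,"wy": 0,"wz": 0,"x": 0,"y": 0,"z": 1.5,"claw": 100}
    - {"wx": 0,"wy": 0,"wz": 0,"x": 0,"y": 0,"z": 0.3,"claw": 100}

```text
clock: 22.85
tool_pos: [0.4404, -0.082, 0.0503]
tcp_rot: [0.965, 0.264, -0.0, -0.0]
contact_force: [0.0, 0.1, 1.2]
width: 1.003
```

arm_command:
  series:
    - {"wx": 0,"wy": 0,"wz": 0,"x": 0,"y": 0,"z": 0,"claw": 85}
    - {"wx": 0,"wy": 0,"wz": 0,"x": 0,"y": 0,"z": 0,"claw": 75}
    - {"wx": 0,"wy": 0,"wz": 0,"x": 0,"y": 0,"z": 0,"claw": 70}
    - {"wx": 0,"wy": 0,"wz": 0,"x": 0,"y": 0,"z": 0,"claw": 60}
    - {"wx": 0,"wy": 0,"wz": 0,"x": 0,"y": 0,"z": 0,"claw": 55}
    - {"wx": 0,"wy": 0,"wz": 0,"x": 0,"y": 0,"z": 0,"claw": 55}
    - {"wx": 0,"wy": 0,"wz": 0,"x": 0,"y": 0,"z": 0,"claw": 55}
    - {"wx": 0,"wy": 0,"wz": 0,"x": 0,"y": 0,"z": 0,"claw": 55}
  squeeze: 20

```text
clock: 23.65
tool_pos: [0.4407, -0.0827, 0.0523]
tcp_rot: [0.965, 0.263, 0.001, 0.001]
contact_force: [0.9, 0.2, 5.7]
width: 0.672
```

Run:
```python
from h import *
o=st();r=R.from_quat(o['tcp_rot']);p,q=plan([.4407,-.0827,.17],.541,5)
plan([.5764,-.3158,.17],.541,10,start=(p,q))
```

```text
{'wz': -0.002, 'y': 0.01, 'z': -2.35}
{'wx': 0.001, 'wy': -0.001, 'wz': -0.002, 'x': 0.01, 'z': -2.36}
{'wz': -0.002, 'y': 0.01, 'z': -2.35}
{'wx': 0.001, 'wz': -0.001, 'z': -2.36}
{'wy': -0.001, 'wz': -0.002, 'z': -2.35}
--
max shift 2.36002118634558 turn 0.001859995447511897
{'x': -0.04, 'y': 2.7}
{'x': -0.03, 'y': 2.69}
{'x': -0.04, 'y': 2.7}
{'x': -0.03, 'y': 2.7}
{'x': -0.04, 'y': 2.7}
{'x': -0.04, 'y': 2.69}
{'x': -0.03, 'y': 2.7}
{'x': -0.04, 'y': 2.7}
--
{'x': -0.04, 'y': 2.69}
{'x': -0.03, 'y': 2.7}
--
max shift 2.700296280040396 turn 3.6999609239149326e-05
```

arm_command:
  series:
    - {"wx": 0,"wy": 0,"wz": 0,"x": 0,"y": 0,"z": -1,"claw": 55}
    - {"wx": 0,"wy": 0,"wz": 0,"x": 0,"y": 0,"z": -2.5,"claw": 55}
    - {"wx": 0,"wy": 0,"wz": 0,"x": 0,"y": 0,"z": -3,"claw": 55}
    - {"wx": 0,"wy": 0,"wz": 0,"x": 0,"y": 0,"z": -3,"claw": 55}
    - {"wx": 0,"wy": 0,"wz": 0,"x": 0,"y": 1,"z": -2,"claw": 55}
    - {"wx": 0,"wy": 0,"wz": 0,"x": 0,"y": 2.5,"z": -0.5,"claw": 55}
    - {"wx": 0,"wy": 0,"wz": 0,"x": 0,"y": 3,"z": 0,"claw": 55}
    - {"wx": 0,"wy": 0,"wz": 0,"x": 0,"y": 3,"z": 0,"claw": 55}

```text
clock: 24.45
tool_pos: [0.4876, -0.1643, 0.1718]
tcp_rot: [0.965, 0.263, -0.0, -0.0]
contact_force: [0.0, 0.2, -2.1]
width: 0.67
```

arm_command:
  series:
    - {"wx": 0,"wy": 0,"wz": 0,"x": -0.1,"y": 3,"z": 0,"claw": 55}
    - {"wx": 0,"wy": 0,"wz": 0,"x": -0.1,"y": 3,"z": 0,"claw": 55}
    - {"wx": 0,"wy": 0,"wz": 0,"x": -0.1,"y": 3,"z": 0,"claw": 55}
    - {"wx": 0,"wy": 0,"wz": 0,"x": -0.1,"y": 3,"z": 0,"claw": 55}
    - {"wx": 0,"wy": 0,"wz": 0,"x": 0,"y": 3,"z": 0,"claw": 55}
    - {"wx": 0,"wy": 0,"wz": 0,"x": 0,"y": 1.8,"z": 0,"claw": 55}
    - {"wx": 0,"wy": 0,"wz": 0,"x": 0,"y": 0.7,"z": 0,"claw": 55}
    - {"wx": 0,"wy": 0,"wz": 0,"x": 0,"y": 0,"z": 0,"claw": 55}

```text
clock: 25.25
tool_pos: [0.5725, -0.3169, 0.1707]
tcp_rot: [0.965, 0.262, -0.0, -0.001]
contact_force: [-0.0, 0.2, -1.9]
width: 0.67
```

Run:
```python
from h import *
grab('top');s=grab('side','s14.png');f=grab('wrist');t=grab('top','t14.png');
im=f['image'].copy();circ(f,im,[.5764,-.3158],.005,.031);cv2.imwrite('pics/w14.png',im)
o=st();print(o['tool_pos'],o['tcp_rot'],o['width'],o['contact_force'])
plan([.5764,-.3158,.07],.541,8)
```

```text
[ 0.572461   -0.31563306  0.17115971] [ 9.64754796e-01  2.63149979e-01 -2.57908220e-04 -4.53778499e-04] 0.6718246496389153 [ 0.34147461  0.71590002 -1.93097223]
{'wz': -0.001, 'x': 0.04, 'y': 0.03, 'z': 1.26}
{'wz': -0.001, 'x': 0.04, 'y': 0.03, 'z': 1.27}
{'wz': -0.001, 'x': 0.04, 'y': 0.02, 'z': 1.26}
{'wx': -0.001, 'wz': -0.001, 'x': 0.05, 'y': 0.03, 'z': 1.27}
{'wz': -0.001, 'x': 0.04, 'y': 0.03, 'z': 1.26}
{'wz': -0.001, 'x': 0.04, 'y': 0.03, 'z': 1.27}
{'wz': -0.001, 'x': 0.04, 'y': 0.02, 'z': 1.26}
{'wz': -0.001, 'x': 0.04, 'y': 0.03, 'z': 1.27}
--
max shift 1.271337877985235 turn 0.0010535376539961487
```

View pics/w14.png

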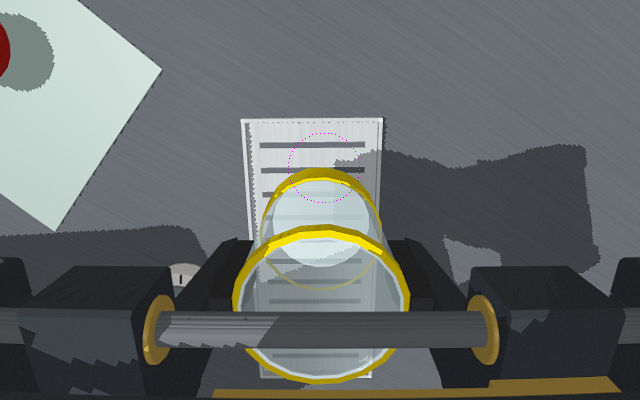

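View pics/s14.png

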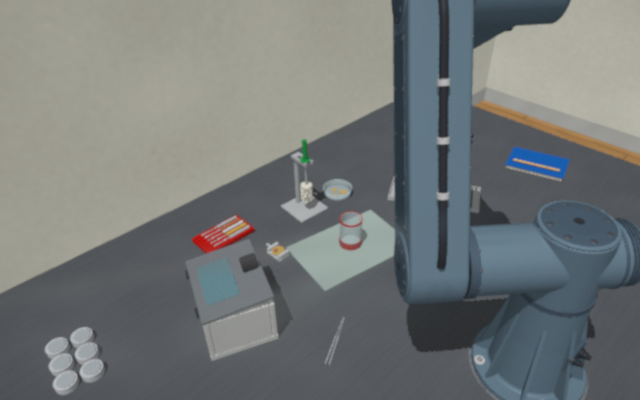

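arm_command:
  series:
    - {"wx": 0,"wy": 0,"wz": 0,"x": 0.2,"y": 0.1,"z": 1,"claw": 55}
    - {"wx": 0,"wy": 0,"wz": 0,"x": 0.1,"y": 0.1,"z": 2,"claw": 55}
    - {"wx": 0,"wy": 0,"wz": 0,"x": 0,"y": 0,"z": 2,"claw": 55}
    - {"wx": 0,"wy": 0,"wz": 0,"x": 0,"y": 0,"z": 2,"claw": 55}
    - {"wx": 0,"wy": 0,"wz": 0,"x": 0,"y": 0,"z": 2,"claw": 55}
    - {"wx": 0,"wy": 0,"wz": 0,"x": 0,"y": 0,"z": 1.3,"claw": 55}
    - {"wx": 0,"wy": 0,"wz": 0,"x": 0,"y": 0,"z": 0.7,"claw": 55}
    - {"wx": 0,"wy": 0,"wz": 0,"x": 0,"y": 0,"z": 0.1,"claw": 55}

```text
clock: 26.25
tool_pos: [0.5761, -0.3165, 0.0592]
tcp_rot: [0.965, 0.263, -0.0, -0.001]
contact_force: [-0.1, 0.2, -1.5]
width: 0.671
```

arm_command:
  series:
    - {"wx": 0,"wy": 0,"wz": 0,"x": 0,"y": 0,"z": 0.2,"claw": 55}
    - {"wx": 0,"wy": 0,"wz": 0,"x": 0,"y": 0,"z": 0.15,"claw": 55}
    - {"wx": 0,"wy": 0,"wz": 0,"x": 0,"y": 0,"z": 0.1,"claw": 55}
    - {"wx": 0,"wy": 0,"wz": 0,"x": 0,"y": 0,"z": 0,"claw": 55}
    - {"wx": 0,"wy": 0,"wz": 0,"x": 0,"y": 0,"z": 0,"claw": 55}
    - {"wx": 0,"wy": 0,"wz": 0,"x": 0,"y": 0,"z": 0,"claw": 55}
    - {"wx": 0,"wy": 0,"wz": 0,"x": 0,"y": 0,"z": 0,"claw": 55}
    - {"wx": 0,"wy": 0,"wz": 0,"x": 0,"y": 0,"z": 0,"claw": 55}

```text
clock: 27.05
tool_pos: [0.5766, -0.3171, 0.0558]
tcp_rot: [0.965, 0.263, 0.0, 0.0]
contact_force: [-0.9, -0.4, -1.8]
width: 0.67
```

arm_command:
  series:
    - {"wx": 0,"wy": 0,"wz": 0,"x": 0,"y": 0,"z": 0.1,"claw": 55}
    - {"wx": 0,"wy": 0,"wz": 0,"x": 0,"y": 0,"z": 0,"claw": 55}
    - {"wx": 0,"wy": 0,"wz": 0,"x": 0,"y": 0,"z": 0,"claw": 55}
    - {"wx": 0,"wy": 0,"wz": 0,"x": 0,"y": 0,"z": 0,"claw": 72}
    - {"wx": 0,"wy": 0,"wz": 0,"x": 0,"y": 0,"z": 0,"claw": 85}
    - {"wx": 0,"wy": 0,"wz": 0,"x": 0,"y": 0,"z": 0,"claw": 100}
    - {"wx": 0,"wy": 0,"wz": 0,"x": 0,"y": 0,"z": 0,"claw": 100}
    - {"wx": 0,"wy": 0,"wz": 0,"x": 0,"y": 0,"z": 0,"claw": 100}

```text
clock: 27.85
tool_pos: [0.5765, -0.317, 0.0546]
tcp_rot: [0.965, 0.263, -0.0, -0.0]
contact_force: [0.0, 0.5, 0.5]
width: 1.002
```

arm_command:
  series:
    - {"wx": 0,"wy": 0,"wz": 0,"x": 0,"y": 0,"z": -1,"claw": 100}
    - {"wx": 0,"wy": 0,"wz": 0,"x": 0,"y": 0,"z": -2.5,"claw": 100}
    - {"wx": 0,"wy": 0,"wz": 0,"x": 0,"y": 0,"z": -3,"claw": 100}
    - {"wx": 0,"wy": 0,"wz": 0,"x": 0,"y": 0,"z": -3,"claw": 100}
    - {"wx": 0,"wy": 0,"wz": 0,"x": 0,"y": 0,"z": -3,"claw": 100}
    - {"wx": 0,"wy": 0,"wz": 0,"x": 0,"y": -1,"z": -2,"claw": 100}
    - {"wx": 0,"wy": 0,"wz": 0,"x": 0,"y": -3,"z": 0,"claw": 100}
    - {"wx": 0,"wy": 0,"wz": 0,"x": 0,"y": -4,"z": 0,"claw": 100}

```text
clock: 28.65
tool_pos: [0.5364, -0.2489, 0.2017]
tcp_rot: [0.965, 0.262, 0.001, 0.002]
contact_force: [-0.4, 0.1, -0.1]
width: 1.001
```

Run:
```python
from h import *
grab('side');s=grab('side','s15.png');t=grab('top')
cv2.imwrite('pics/t15.png',cv2.resize(t['image'][100:300,160:490],None,fx=2.4,fy=2.4));grab('wrist','w15.png')
plan([.520,-.011,.20],.541,8)
```

```text
{'wz': -0.001, 'x': 1.33, 'y': -2.65, 'z': 0.01}
{'wz': -0.001, 'x': 1.33, 'y': -2.65}
{'wx': 0.001, 'wz': -0.001, 'x': 1.34, 'y': -2.65, 'z': 0.01}
{'wz': -0.001, 'x': 1.33, 'y': -2.64, 'z': 0.01}
{'wz': -0.001, 'x': 1.34, 'y': -2.65, 'z': 0.01}
{'wz': -0.001, 'x': 1.35, 'y': -2.64, 'z': 0.01}
{'wz': -0.001, 'x': 1.34, 'y': -2.65, 'z': 0.01}
{'wz': -0.001, 'x': 1.35, 'y': -2.64}
--
max shift 2.9695454197570372 turn 0.001022467534384463
```

View pics/t15.png

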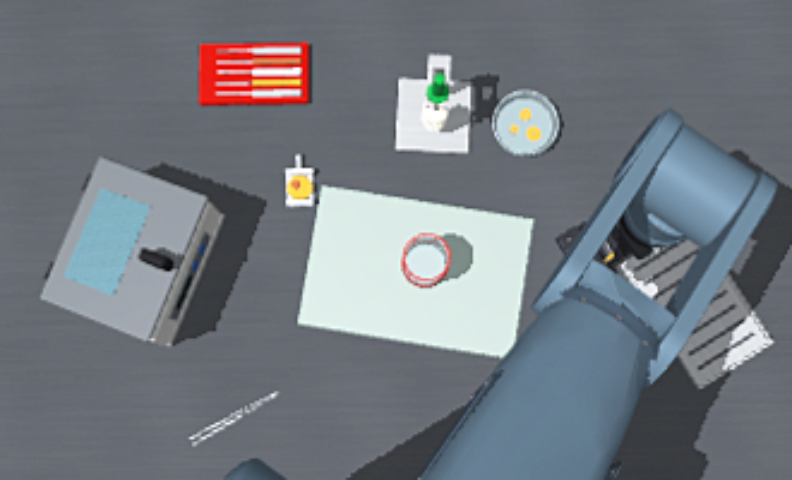

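View pics/w15.png

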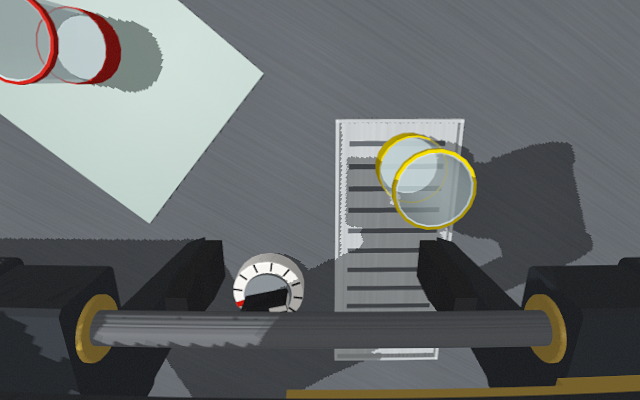

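arm_command:
  series:
    - {"wx": 0,"wy": 0,"wz": 0,"x": 1,"y": -2.5,"z": 0,"claw": 100}
    - {"wx": 0,"wy": 0,"wz": 0,"x": 1.6,"y": -3,"z": 0,"claw": 100}
    - {"wx": 0,"wy": 0,"wz": 0,"x": 1.6,"y": -3,"z": 0,"claw": 100}
    - {"wx": 0,"wy": 0,"wz": 0,"x": 1.6,"y": -3,"z": 0,"claw": 100}
    - {"wx": 0,"wy": 0,"wz": 0,"x": 1.6,"y": -3,"z": 0,"claw": 100}
    - {"wx": 0,"wy": 0,"wz": 0,"x": 1.6,"y": -3,"z": 0,"claw": 100}
    - {"wx": 0,"wy": 0,"wz": 0,"x": 1.2,"y": -2.2,"z": 0,"claw": 100}
    - {"wx": 0,"wy": 0,"wz": 0,"x": 0.5,"y": -1.4,"z": 0,"claw": 100}

```text
clock: 29.65
tool_pos: [0.5223, -0.011, 0.2004]
tcp_rot: [0.965, 0.263, 0.001, 0.0]
contact_force: [0.8, 0.4, -0.4]
width: 1.001
```

Run:
```python
from h import *
grab('side');s=grab('side');f=grab('wrist');im=f['image'].copy();c=[.5205,-.011]
circ(f,im,c,.087,.03);circ(f,im,c,.002,.031);cv2.imwrite('pics/w16.png',im)
plan([.5205,-.011,.0525],.541,8)
```

```text
{'wz': -0.001, 'x': -0.01, 'y': -0.02, 'z': 1.84}
{'wz': -0.001, 'y': -0.03, 'z': 1.85}
{'wz': -0.001, 'x': -0.01, 'y': -0.02, 'z': 1.84}
{'wz': -0.001, 'x': -0.01, 'y': -0.02, 'z': 1.85}
{'wx': 0.001, 'wz': -0.001, 'y': -0.03, 'z': 1.84}
{'wz': -0.001, 'x': -0.01, 'y': -0.02, 'z': 1.85}
{'wz': -0.001, 'x': -0.01, 'y': -0.02, 'z': 1.84}
{'wz': -0.001, 'y': -0.02, 'z': 1.85}
--
max shift 1.85024322725419 turn 0.0010241425817231439
```

View pics/w16.png

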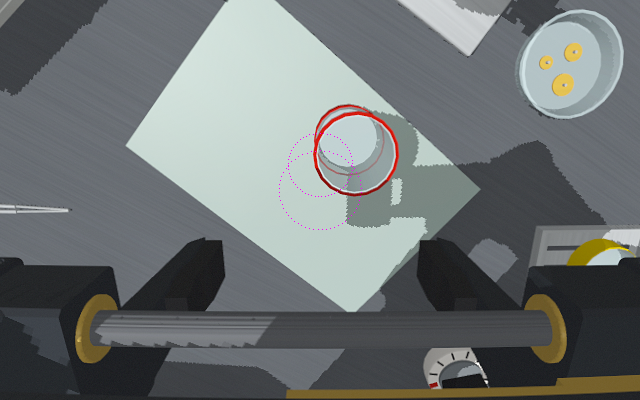

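Run:
```python
from h import *
grab('side');f=grab('wrist');im=f['image'].copy()
hsv=cv2.cvtColor(im,cv2.COLOR_BGR2HSV);m=((hsv[...,0]<8)|(hsv[...,0]>172))&(hsv[...,1]>130)
v,u=np.nonzero(m[:220,280:420]);print(u.min()+280,u.max()+280,v.min(),v.max())
from scipy.optimize import least_squares
# rim outer extents: fit by sampling: left/right/bottom extents of rim circle, top extents of base
def ext(c):
    P=np.array([proj(f,[c[0]+.030*np.cos(a),c[1]+.030*np.sin(a),.087]) for a in np.linspace(0,6.28,90)])
    return np.array([P[:,0].max(),P[:,1].max()])
tgt=np.array([u.max()+280+.5,v.max()+.5])
s=least_squares(lambda c:ext(c)-tgt,[.54,-.02],diff_step=1e-3);print(s.x,onz(f,356.5,153.5,.087))
c=s.x;circ(f,im,c,.087,.03);circ(f,im,c,.002,.031);cv2.imwrite('pics/w17.png',cv2.resize(im[60:240,250:450],None,fx=3,fy=3))
t=grab('top');cv2.imwrite('pics/t17.png',cv2.resize(t['image'][100:300,160:490],None,fx=2.4,fy=2.4))
plan([c[0],c[1],.20],.541,2)
```

```text
311 396 104 194
[ 0.55662559 -0.01982674] [ 0.55780975 -0.02102491  0.087     ]
{'wz': -0.005, 'x': 1.34, 'y': 1.17, 'z': -0.01}
{'wx': 0.001, 'wz': -0.005, 'x': 1.34, 'y': 1.17, 'z': -0.01}
--
max shift 1.77893226402806 turn 0.0052228829317602435
```

View pics/w17.png

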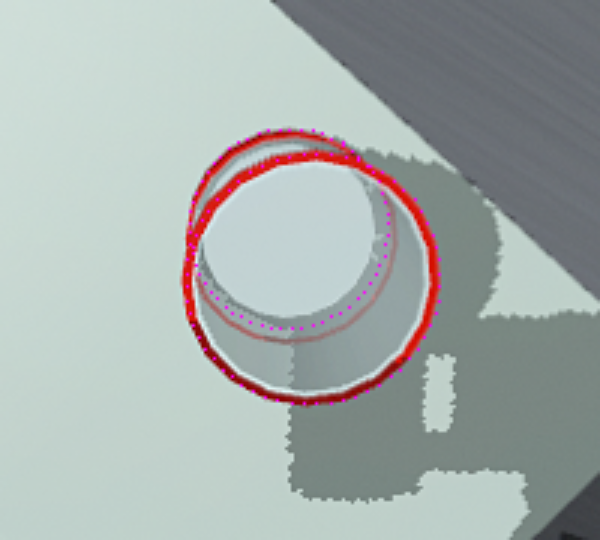

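arm_command:
  series:
    - {"wx": 0,"wy": 0,"wz": -0.01,"x": 1.3,"y": 1.2,"z": 0,"claw": 100}
    - {"wx": 0,"wy": 0,"wz": 0,"x": 1.4,"y": 1.15,"z": 0.5,"claw": 100}
    - {"wx": 0,"wy": 0,"wz": 0,"x": 0,"y": 0,"z": 2.5,"claw": 100}
    - {"wx": 0,"wy": 0,"wz": 0,"x": 0,"y": 0,"z": 2.5,"claw": 100}
    - {"wx": 0,"wy": 0,"wz": 0,"x": 0,"y": 0,"z": 2.5,"claw": 100}
    - {"wx": 0,"wy": 0,"wz": 0,"x": 0,"y": 0,"z": 2.5,"claw": 100}
    - {"wx": 0,"wy": 0,"wz": 0,"x": 0,"y": 0,"z": 1.5,"claw": 100}
    - {"wx": 0,"wy": 0,"wz": 0,"x": 0,"y": 0,"z": 0,"claw": 100}

```text
clock: 30.75
tool_pos: [0.5549, -0.0189, 0.0775]
tcp_rot: [0.964, 0.267, -0.002, -0.001]
contact_force: [-0.2, 0.0, -0.0]
width: 0.996
```

Run:
```python
from h import *
grab('side');f=grab('wrist','w18.png');print(st()['contact_force'])
plan([.5566,-.0198,.0525],.541,4)
```

```text
[ 0.08670954  0.87140118 -0.26566896]
{'x': -0.02, 'y': 0.01, 'z': 0.69}
{'x': -0.01, 'y': 0.02, 'z': 0.69}
{'x': -0.02, 'y': 0.01, 'z': 0.69}
{'x': -0.01, 'y': 0.02, 'z': 0.7}
--
max shift 0.700357051795725 turn 6.72666862480759e-05
```

View pics/w18.png

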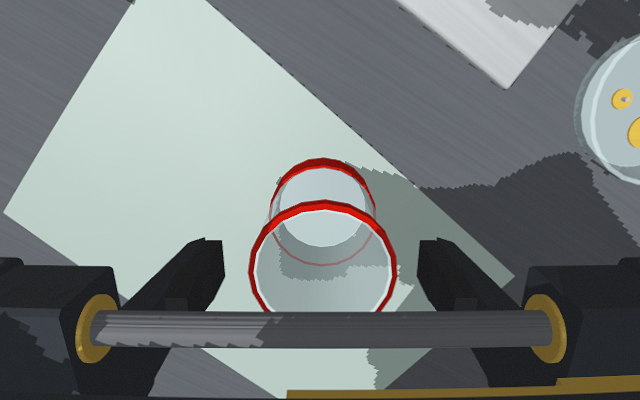

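arm_command:
  series:
    - {"wx": 0,"wy": 0,"wz": 0,"x": 0,"y": 0,"z": 1.2,"claw": 100}
    - {"wx": 0,"wy": 0,"wz": 0,"x": 0,"y": 0,"z": 1.2,"claw": 100}
    - {"wx": 0,"wy": 0,"wz": 0,"x": 0,"y": 0,"z": 0.3,"claw": 90}
    - {"wx": 0,"wy": 0,"wz": 0,"x": 0,"y": 0,"z": 0,"claw": 80}
    - {"wx": 0,"wy": 0,"wz": 0,"x": 0,"y": 0,"z": 0,"claw": 70}
    - {"wx": 0,"wy": 0,"wz": 0,"x": 0,"y": 0,"z": 0,"claw": 60}
    - {"wx": 0,"wy": 0,"wz": 0,"x": 0,"y": 0,"z": 0,"claw": 55}
    - {"wx": 0,"wy": 0,"wz": 0,"x": 0,"y": 0,"z": 0,"claw": 55}

```text
clock: 31.65
tool_pos: [0.5568, -0.0185, 0.0531]
tcp_rot: [0.964, 0.268, 0.0, 0.0]
contact_force: [-0.1, -0.2, 0.1]
width: 0.661
```

arm_command:
  series:
    - {"wx": 0,"wy": 0,"wz": 0,"x": 0,"y": 0,"z": 0,"claw": 55}
    - {"wx": 0,"wy": 0,"wz": 0,"x": 0,"y": 0,"z": 0,"claw": 55}
    - {"wx": 0,"wy": 0,"wz": 0,"x": 0,"y": 0,"z": 0,"claw": 55}
    - {"wx": 0,"wy": 0,"wz": 0,"x": 0,"y": 0,"z": 0,"claw": 55}
    - {"wx": 0,"wy": 0,"wz": 0,"x": 0,"y": 0,"z": 0,"claw": 55}
    - {"wx": 0,"wy": 0,"wz": 0,"x": 0,"y": 0,"z": 0,"claw": 55}
    - {"wx": 0,"wy": 0,"wz": 0,"x": 0,"y": 0,"z": 0,"claw": 55}
    - {"wx": 0,"wy": 0,"wz": 0,"x": 0,"y": 0,"z": 0,"claw": 55}

```text
clock: 32.45
tool_pos: [0.5568, -0.0185, 0.0531]
tcp_rot: [0.964, 0.268, 0.0, 0.0]
contact_force: [1.4, -0.8, 5.2]
width: 0.667
```

Run:
```python
from h import *
o=st();p=o['tool_pos'];p,q=plan([p[0],p[1],.18],.541,6)
plan([.513,-.3656,.18],.541,12,start=(p,q))
```

```text
{'z': -2.12}
{'z': -2.11}
{'z': -2.12}
{'wz': 0.001, 'y': 0.01, 'z': -2.11}
{'x': 0.01, 'z': -2.12}
{'wx': 0.001, 'wy': -0.001, 'z': -2.11}
--
max shift 2.1200235847744713 turn 0.00013377200844074443
{'x': -1.8, 'y': 2.29}
{'x': -1.8, 'y': 2.29}
{'x': -1.81, 'y': 2.3}
{'x': -1.8, 'y': 2.29}
{'x': -1.8, 'y': 2.29}
{'x': -1.8, 'y': 2.29}
{'x': -1.81, 'y': 2.29}
{'x': -1.8, 'y': 2.3}
--
{'x': -1.8, 'y': 2.29}
{'x': -1.8, 'y': 2.29, 'z': -0.01}
{'x': -1.81, 'y': 2.29}
{'x': -1.8, 'y': 2.29}
--
max shift 2.926790050550261 turn 3.529453546723213e-05
```

arm_command:
  series:
    - {"wx": 0,"wy": 0,"wz": 0,"x": 0,"y": 0,"z": -1,"claw": 55}
    - {"wx": 0,"wy": 0,"wz": 0,"x": 0,"y": 0,"z": -2.5,"claw": 55}
    - {"wx": 0,"wy": 0,"wz": 0,"x": 0,"y": 0,"z": -3,"claw": 55}
    - {"wx": 0,"wy": 0,"wz": 0,"x": 0,"y": 0,"z": -3,"claw": 55}
    - {"wx": 0,"wy": 0,"wz": 0,"x": -0.8,"y": 1,"z": -2.5,"claw": 55}
    - {"wx": 0,"wy": 0,"wz": 0,"x": -1.8,"y": 2.3,"z": -0.7,"claw": 55}
    - {"wx": 0,"wy": 0,"wz": 0,"x": -2,"y": 2.5,"z": 0,"claw": 55}
    - {"wx": 0,"wy": 0,"wz": 0,"x": -2,"y": 2.5,"z": 0,"claw": 55}

```text
clock: 33.25
tool_pos: [0.5417, -0.1239, 0.1798]
tcp_rot: [0.963, 0.268, -0.001, -0.0]
contact_force: [0.1, -0.3, -2.2]
width: 0.662
```

arm_command:
  series:
    - {"wx": 0,"wy": 0,"wz": 0,"x": -2,"y": 2.5,"z": 0,"claw": 55}
    - {"wx": 0,"wy": 0,"wz": 0,"x": -2,"y": 2.5,"z": 0,"claw": 55}
    - {"wx": 0,"wy": 0,"wz": 0,"x": -2,"y": 2.5,"z": 0,"claw": 55}
    - {"wx": 0,"wy": 0,"wz": 0,"x": -2,"y": 2.5,"z": 0,"claw": 55}
    - {"wx": 0,"wy": 0,"wz": 0,"x": -2,"y": 2.5,"z": 0,"claw": 55}
    - {"wx": 0,"wy": 0,"wz": 0,"x": -2,"y": 2.5,"z": 0,"claw": 55}
    - {"wx": 0,"wy": 0,"wz": 0,"x": -1.5,"y": 2.2,"z": 0,"claw": 55}
    - {"wx": 0,"wy": 0,"wz": 0,"x": -1,"y": 1.5,"z": 0,"claw": 55}

```text
clock: 34.05
tool_pos: [0.5138, -0.3597, 0.179]
tcp_rot: [0.964, 0.267, -0.001, -0.001]
contact_force: [0.3, -0.6, -0.7]
width: 0.664
```

Run:
```python
from h import *
grab('side');grab('side');f=grab('wrist');im=f['image'].copy();circ(f,im,[.513,-.3656],.005,.031);cv2.imwrite('pics/w19.png',im)
o=st();print(o['tool_pos'],o['width'],o['contact_force'])
plan([.513,-.3656,.18],.541,2)
```

```text
[ 0.5143014  -0.35855646  0.17908518] 0.6596715967050824 [-0.40529828  1.53030943 -1.74151249]
{'wx': -0.001, 'x': -0.24, 'y': 0.27, 'z': -0.05}
{'wx': -0.001, 'wz': -0.001, 'x': -0.23, 'y': 0.27, 'z': -0.04}
--
max shift 0.3646916505762094 turn 0.0009180926259837653
```

View pics/w19.png

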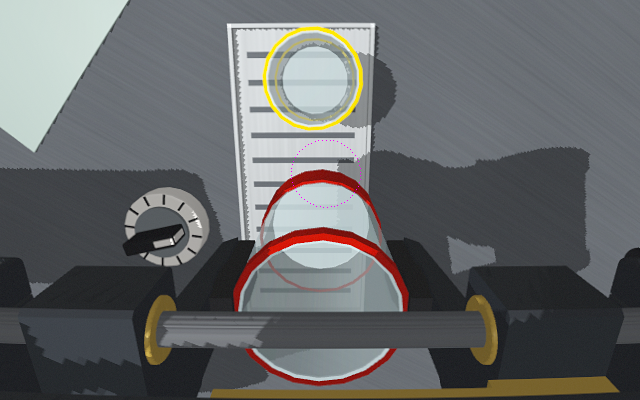

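arm_command:
  series:
    - {"wx": 0,"wy": 0,"wz": 0,"x": -0.25,"y": 0.25,"z": 1,"claw": 55}
    - {"wx": 0,"wy": 0,"wz": 0,"x": -0.2,"y": 0.2,"z": 2,"claw": 55}
    - {"wx": 0,"wy": 0,"wz": 0,"x": 0,"y": 0,"z": 2.2,"claw": 55}
    - {"wx": 0,"wy": 0,"wz": 0,"x": 0,"y": 0,"z": 2.2,"claw": 55}
    - {"wx": 0,"wy": 0,"wz": 0,"x": 0,"y": 0,"z": 2.2,"claw": 55}
    - {"wx": 0,"wy": 0,"wz": 0,"x": 0,"y": 0,"z": 1.4,"claw": 55}
    - {"wx": 0,"wy": 0,"wz": 0,"x": 0,"y": 0,"z": 0.7,"claw": 55}
    - {"wx": 0,"wy": 0,"wz": 0,"x": 0,"y": 0,"z": 0.1,"claw": 55}

```text
clock: 35.0
tool_pos: [0.5131, -0.3638, 0.0608]
tcp_rot: [0.963, 0.268, -0.0, -0.001]
contact_force: [-0.4, -0.4, -1.4]
width: 0.663
```

arm_command:
  series:
    - {"wx": 0,"wy": 0,"wz": 0,"x": 0,"y": 0,"z": 0.2,"claw": 55}
    - {"wx": 0,"wy": 0,"wz": 0,"x": 0,"y": 0,"z": 0.15,"claw": 55}
    - {"wx": 0,"wy": 0,"wz": 0,"x": 0,"y": 0,"z": 0.1,"claw": 55}
    - {"wx": 0,"wy": 0,"wz": 0,"x": 0,"y": 0,"z": 0,"claw": 55}
    - {"wx": 0,"wy": 0,"wz": 0,"x": 0,"y": 0,"z": 0,"claw": 55}
    - {"wx": 0,"wy": 0,"wz": 0,"x": 0,"y": 0,"z": 0,"claw": 55}
    - {"wx": 0,"wy": 0,"wz": 0,"x": 0,"y": 0,"z": 0,"claw": 55}
    - {"wx": 0,"wy": 0,"wz": 0,"x": 0,"y": 0,"z": 0,"claw": 55}

```text
clock: 35.8
tool_pos: [0.5133, -0.3647, 0.0572]
tcp_rot: [0.964, 0.268, -0.0, 0.0]
contact_force: [0.7, 0.2, -1.3]
width: 0.664
```

arm_command:
  series:
    - {"wx": 0,"wy": 0,"wz": 0,"x": 0,"y": 0,"z": 0.15,"claw": 55}
    - {"wx": 0,"wy": 0,"wz": 0,"x": 0,"y": 0,"z": 0,"claw": 55}
    - {"wx": 0,"wy": 0,"wz": 0,"x": 0,"y": 0,"z": 0,"claw": 55}
    - {"wx": 0,"wy": 0,"wz": 0,"x": 0,"y": 0,"z": 0,"claw": 72}
    - {"wx": 0,"wy": 0,"wz": 0,"x": 0,"y": 0,"z": 0,"claw": 85}
    - {"wx": 0,"wy": 0,"wz": 0,"x": 0,"y": 0,"z": 0,"claw": 100}
    - {"wx": 0,"wy": 0,"wz": 0,"x": 0,"y": 0,"z": 0,"claw": 100}
    - {"wx": 0,"wy": 0,"wz": 0,"x": 0,"y": 0,"z": 0,"claw": 100}

```text
clock: 36.6
tool_pos: [0.5133, -0.3647, 0.0557]
tcp_rot: [0.964, 0.268, -0.0, -0.0]
contact_force: [-0.0, 0.3, 0.3]
width: 1.001
```

arm_command:
  series:
    - {"wx": 0,"wy": 0,"wz": 0,"x": 0,"y": 0,"z": -1,"claw": 100}
    - {"wx": 0,"wy": 0,"wz": 0,"x": 0,"y": 0,"z": -2.5,"claw": 100}
    - {"wx": 0,"wy": 0,"wz": 0,"x": 0,"y": 0,"z": -3,"claw": 100}
    - {"wx": 0,"wy": 0,"wz": 0,"x": 0,"y": 0,"z": -3,"claw": 100}
    - {"wx": 0,"wy": 0,"wz": 0,"x": 0,"y": 0,"z": -3,"claw": 100}
    - {"wx": 0,"wy": 0,"wz": 0,"x": 0,"y": 0,"z": -3,"claw": 100}
    - {"wx": 0,"wy": 0,"wz": 0,"x": 0,"y": -1,"z": -3,"claw": 100}
    - {"wx": 0,"wy": 0,"wz": 0,"x": 0,"y": -3,"z": -1,"claw": 100}

```text
clock: 37.4
tool_pos: [0.4941, -0.3327, 0.2556]
tcp_rot: [0.964, 0.267, 0.002, 0.003]
contact_force: [-0.4, 0.7, 0.1]
width: 1.004
```

Run:
```python
from h import *
grab('side');grab('side');f=grab('wrist','w20.png');o=st();print(o['tool_pos'])
c=np.array([.511,.318]);plan([.511,.318,.26],1.16,24)
```

```text
[ 0.49285183 -0.32990767  0.2527119 ]
{'wz': -0.026, 'x': 1.46, 'y': -2.27, 'z': -0.04}
{'wz': -0.025, 'x': 1.52, 'y': -2.24, 'z': -0.03}
{'wz': -0.026, 'x': 1.57, 'y': -2.19, 'z': -0.04}
{'wz': -0.026, 'x': 1.63, 'y': -2.16, 'z': -0.03}
{'wx': 0.001, 'wz': -0.026, 'x': 1.68, 'y': -2.11, 'z': -0.04}
{'wz': -0.025, 'x': 1.74, 'y': -2.06, 'z': -0.03}
{'wz': -0.026, 'x': 1.79, 'y': -2.02, 'z': -0.04}
{'wz': -0.026, 'x': 1.85, 'y': -1.98, 'z': -0.03}
--
{'wz': -0.026, 'x': 1.89, 'y': -1.93, 'z': -0.03}
{'wz': -0.025, 'x': 1.94, 'y': -1.87, 'z': -0.04}
{'wz': -0.026, 'x': 1.99, 'y': -1.83, 'z': -0.03}
{'wz': -0.026, 'x': 2.03, 'y': -1.77, 'z': -0.04}
{'wx': 0.001, 'wz': -0.025, 'x': 2.09, 'y': -1.73, 'z': -0.03}
{'wz': -0.026, 'x': 2.12, 'y': -1.66, 'z': -0.03}
{'wz': -0.026, 'x': 2.16, 'y': -1.62, 'z': -0.03}
{'wz': -0.026, 'x': 2.21, 'y': -1.55, 'z': -0.04}
--
{'wz': -0.025, 'x': 2.25, 'y': -1.5, 'z': -0.03}
{'wz': -0.026, 'x': 2.28, 'y': -1.44, 'z': -0.03}
{'wz': -0.026, 'x': 2.32, 'y': -1.39, 'z': -0.03}
{'wz': -0.025, 'x': 2.36, 'y': -1.32, 'z': -0.03}
{'wx': 0.001, 'wz': -0.026, 'x': 2.39, 'y': -1.26, 'z': -0.04}
{'wz': -0.026, 'x': 2.42, 'y': -1.2, 'z': -0.03}
{'wz': -0.026, 'x': 2.45, 'y': -1.13, 'z': -0.03}
{'wz': -0.025, 'x': 2.47, 'y': -1.08, 'z': -0.03}
--
max shift 2.713282145299305 turn 0.025722448376238802
```

View pics/w20.png

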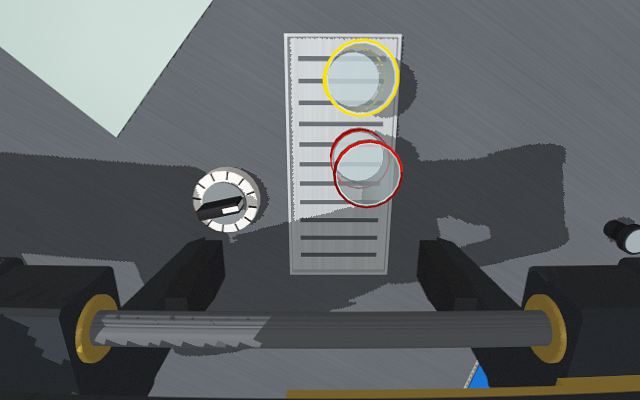

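arm_command:
  series:
    - {"wx": 0,"wy": 0,"wz": -0.026,"x": 1.45,"y": -2.25,"z": 0,"claw": 100}
    - {"wx": 0,"wy": 0,"wz": -0.026,"x": 1.5,"y": -2.25,"z": 0,"claw": 100}
    - {"wx": 0,"wy": 0,"wz": -0.026,"x": 1.6,"y": -2.2,"z": 0,"claw": 100}
    - {"wx": 0,"wy": 0,"wz": -0.026,"x": 1.65,"y": -2.15,"z": 0,"claw": 100}
    - {"wx": 0,"wy": 0,"wz": -0.026,"x": 1.7,"y": -2.1,"z": 0,"claw": 100}
    - {"wx": 0,"wy": 0,"wz": -0.026,"x": 1.75,"y": -2.05,"z": 0,"claw": 100}
    - {"wx": 0,"wy": 0,"wz": -0.026,"x": 1.8,"y": -2.0,"z": 0,"claw": 100}
    - {"wx": 0,"wy": 0,"wz": -0.026,"x": 1.85,"y": -2.0,"z": 0,"claw": 100}

```text
clock: 38.35
tool_pos: [0.4996, -0.1137, 0.2502]
tcp_rot: [0.93, 0.366, -0.0, -0.0]
contact_force: [-0.1, -0.4, 0.6]
width: 0.999
```

arm_command:
  series:
    - {"wx": 0,"wy": 0,"wz": -0.026,"x": 1.9,"y": -1.95,"z": 0,"claw": 100}
    - {"wx": 0,"wy": 0,"wz": -0.026,"x": 1.95,"y": -1.85,"z": 0,"claw": 100}
    - {"wx": 0,"wy": 0,"wz": -0.026,"x": 2.0,"y": -1.85,"z": 0,"claw": 100}
    - {"wx": 0,"wy": 0,"wz": -0.026,"x": 2.05,"y": -1.75,"z": 0,"claw": 100}
    - {"wx": 0,"wy": 0,"wz": -0.026,"x": 2.1,"y": -1.75,"z": 0,"claw": 100}
    - {"wx": 0,"wy": 0,"wz": -0.026,"x": 2.1,"y": -1.65,"z": 0,"claw": 100}
    - {"wx": 0,"wy": 0,"wz": -0.026,"x": 2.15,"y": -1.6,"z": 0,"claw": 100}
    - {"wx": 0,"wy": 0,"wz": -0.026,"x": 2.2,"y": -1.55,"z": 0,"claw": 100}

```text
clock: 39.15
tool_pos: [0.5055, 0.1025, 0.2502]
tcp_rot: [0.887, 0.461, -0.0, -0.0]
contact_force: [-0.4, -0.8, -0.3]
width: 1.003
```

arm_command:
  series:
    - {"wx": 0,"wy": 0,"wz": -0.026,"x": 2.2,"y": -1.5,"z": 0,"claw": 100}
    - {"wx": 0,"wy": 0,"wz": -0.026,"x": 2.3,"y": -1.45,"z": 0,"claw": 100}
    - {"wx": 0,"wy": 0,"wz": -0.026,"x": 2.3,"y": -1.4,"z": 0,"claw": 100}
    - {"wx": 0,"wy": 0,"wz": -0.026,"x": 2.35,"y": -1.3,"z": 0,"claw": 100}
    - {"wx": 0,"wy": 0,"wz": -0.026,"x": 1.8,"y": -1.0,"z": 0,"claw": 100}
    - {"wx": 0,"wy": 0,"wz": -0.026,"x": 1,"y": -0.6,"z": 0,"claw": 100}
    - {"wx": 0,"wy": 0,"wz": -0.026,"x": 0.3,"y": -0.2,"z": 0,"claw": 100}
    - {"wx": 0,"wy": 0,"wz": -0.026,"x": 0,"y": 0,"z": 0,"claw": 100}

```text
clock: 39.95
tool_pos: [0.5064, 0.2449, 0.2503]
tcp_rot: [0.834, 0.551, -0.0, 0.0]
contact_force: [0.4, -0.3, 0.4]
width: 1.0
```

Run:
```python
from h import *
grab('side');f=grab('wrist','w21.png');s=grab('side','s21.png');o=st();print(o['tool_pos'],o['tcp_rot'])
t=grab('top');cv2.imwrite('pics/t21.png',cv2.resize(t['image'][150:260,160:300],None,fx=5,fy=5,interpolation=cv2.INTER_CUBIC))
cv2.imwrite('pics/s21.png',cv2.resize(s['image'][230:370,170:300],None,fx=4,fy=4,interpolation=cv2.INTER_CUBIC))
```

```text
[0.50655329 0.24422571 0.25067467] [ 8.35133494e-01  5.50047293e-01 -1.00375177e-04  1.12946745e-04]
```

View pics/w21.png

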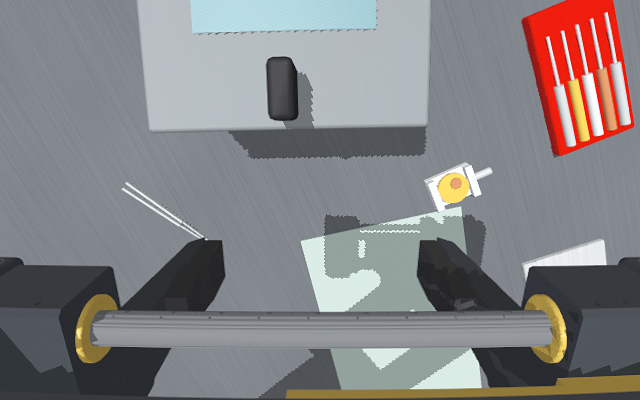

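View pics/t21.png

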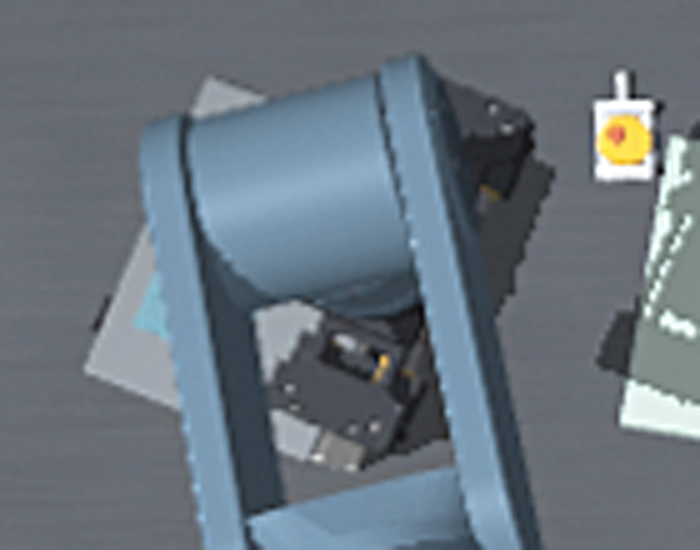

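View pics/s21.png

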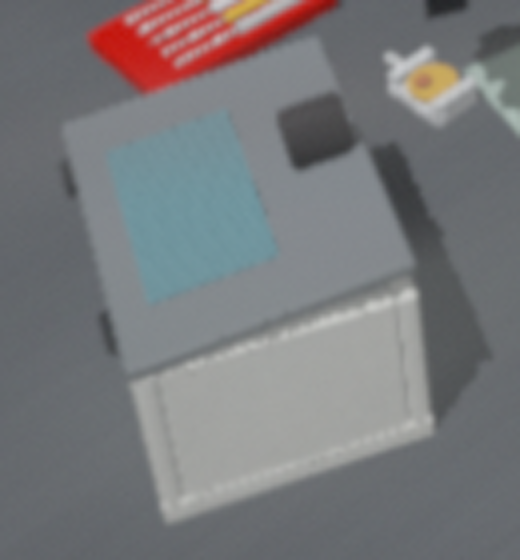

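Run:
```python
from h import *
f=grab('wrist');s=grab('side');np.set_printoptions(precision=4,suppress=True)
cv2.imwrite('pics/w22.png',cv2.resize(f['image'][30:160,220:350],None,fx=5,fy=5,interpolation=cv2.INTER_CUBIC))
print('fin',onz(f,280.5,88,.163))
a,b=onz(f,150,130,.126),onz(f,428,125,.126);print('front edge',a,b,(a+b)/2,np.linalg.norm(a-b),np.degrees(np.arctan2(*(a-b)[[1,0]])))
S=lambda u,v,z:onz(s,u/4+170,v/4+230,z)
c=[S(63,127,.126),S(318,38,.126),S(413,268,.126),S(133,378,.126)]
print('lid corners side',c)
print('fin side top',[S(u,v,.163) for u,v in[(278,112),(330,95)]])
```

```text
fin [0.5122 0.3206 0.163 ]
front edge [0.4078 0.3333 0.126 ] [0.5957 0.256  0.126 ] [0.5018 0.2946 0.126 ] 0.20316859629111622 157.64300095416436
lid corners side [array([0.6438, 0.4001, 0.126 ]), array([0.603 , 0.2514, 0.126 ]), array([0.4214, 0.3264, 0.126 ]), array([0.4631, 0.4707, 0.126 ])]
fin side top [array([0.533 , 0.3266, 0.163 ]), array([0.5238, 0.2982, 0.163 ])]
```

View pics/w22.png

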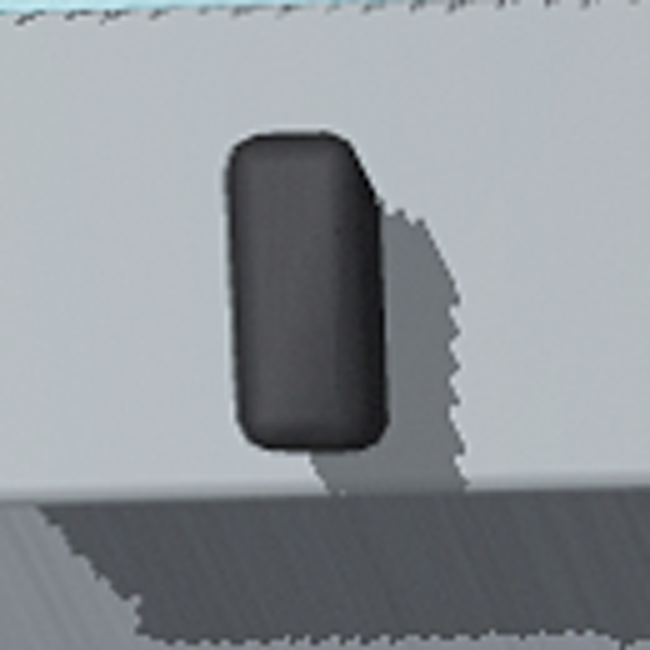

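Run:
```python
from h import *
p,q=plan([.511,.320,.21],1.19,8)
print(st()['qpos'])
```

```text
{'wz': -0.003, 'x': 0.89, 'y': -0.32, 'z': 0.51}
{'wz': -0.003, 'x': 0.89, 'y': -0.32, 'z': 0.51}
{'wz': -0.004, 'x': 0.89, 'y': -0.32, 'z': 0.51}
{'wz': -0.003, 'x': 0.9, 'y': -0.31, 'z': 0.51}
{'wz': -0.003, 'x': 0.89, 'y': -0.31, 'z': 0.51}
{'wz': -0.003, 'x': 0.9, 'y': -0.31, 'z': 0.51}
{'wz': -0.003, 'x': 0.89, 'y': -0.31, 'z': 0.51}
{'wz': -0.004, 'x': 0.9, 'y': -0.3, 'z': 0.51}
--
max shift 1.079907403437906 turn 0.0031885837921850147
[ 2.38588703e-01  1.49233559e-01  1.63479920e+00 -1.00261873e-04
  1.35743526e+00  6.44914924e-01]
```

arm_command:
  series:
    - {"wx": 0,"wy": 0,"wz": -0.005,"x": 1,"y": -0.3,"z": 0,"claw": 100}
    - {"wx": 0,"wy": 0,"wz": -0.005,"x": 1.5,"y": -0.6,"z": 0.5,"claw": 100}
    - {"wx": 0,"wy": 0,"wz": -0.005,"x": 1.5,"y": -0.6,"z": 1,"claw": 100}
    - {"wx": 0,"wy": 0,"wz": -0.005,"x": 1.5,"y": -0.5,"z": 1,"claw": 100}
    - {"wx": 0,"wy": 0,"wz": -0.005,"x": 1.2,"y": -0.4,"z": 1,"claw": 80}
    - {"wx": 0,"wy": 0,"wz": 0,"x": 0.5,"y": -0.1,"z": 0.5,"claw": 70}
    - {"wx": 0,"wy": 0,"wz": 0,"x": 0,"y": 0,"z": 0,"claw": 60}
    - {"wx": 0,"wy": 0,"wz": 0,"x": 0,"y": 0,"z": 0,"claw": 60}

```text
clock: 41.05
tool_pos: [0.5109, 0.3211, 0.2105]
tcp_rot: [0.828, 0.561, -0.0, 0.0]
contact_force: [-0.4, -0.5, 0.0]
width: 0.659
```

Run:
```python
from h import *
grab('side');f=grab('wrist','w23.png');s=grab('side');o=st();print(o['tool_pos'],o['tcp_rot'])
cv2.imwrite('pics/s23.png',cv2.resize(s['image'][170:370,150:320],None,fx=3.5,fy=3,interpolation=cv2.INTER_CUBIC))
plan([.511,.320,.141],1.19,4)
```

```text
[0.5112968  0.32082164 0.21135243] [8.28114344e-01 5.60559002e-01 4.57391978e-04 1.73451004e-04]
{'x': -0.02, 'z': 1.76}
{'x': -0.03, 'z': 1.76}
{'wx': 0.001, 'x': -0.02, 'z': 1.76}
{'wy': -0.001, 'x': -0.02, 'z': 1.76}
--
max shift 1.7602556632489497 turn 0.00020000770651330604
```

View pics/w23.png

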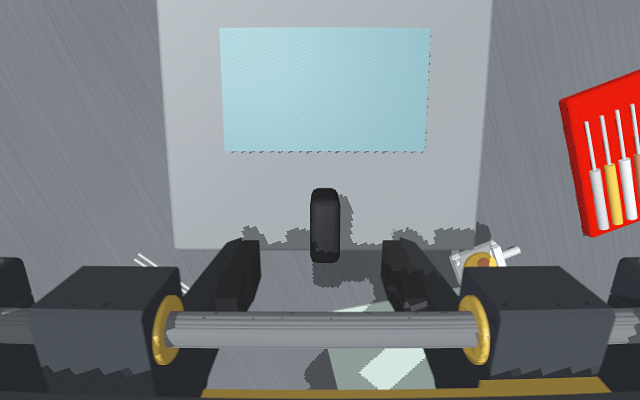

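View pics/s23.png

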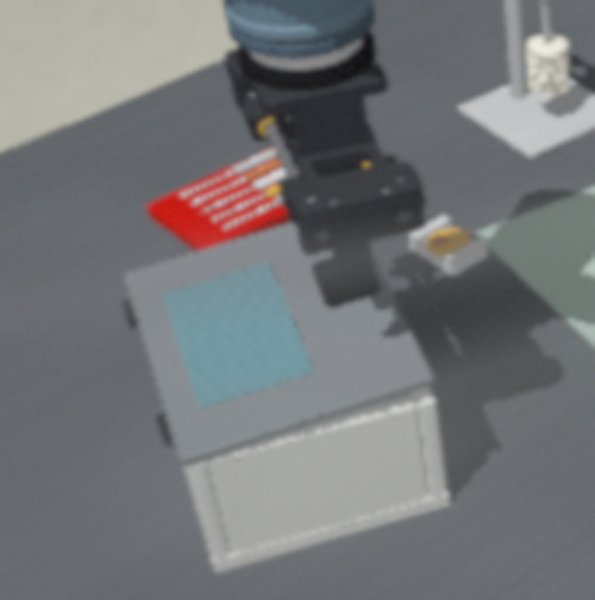

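arm_command:
  series:
    - {"wx": 0,"wy": 0,"wz": 0,"x": 0,"y": 0.1,"z": 1.5,"claw": 60}
    - {"wx": 0,"wy": 0,"wz": 0,"x": 0,"y": 0,"z": 2,"claw": 60}
    - {"wx": 0,"wy": 0,"wz": 0,"x": 0,"y": 0,"z": 2,"claw": 60}
    - {"wx": 0,"wy": 0,"wz": 0,"x": 0,"y": 0,"z": 1.2,"claw": 50}
    - {"wx": 0,"wy": 0,"wz": 0,"x": 0,"y": 0,"z": 0.3,"claw": 40}
    - {"wx": 0,"wy": 0,"wz": 0,"x": 0,"y": 0,"z": 0,"claw": 30}
    - {"wx": 0,"wy": 0,"wz": 0,"x": 0,"y": 0,"z": 0,"claw": 15}
    - {"wx": 0,"wy": 0,"wz": 0,"x": 0,"y": 0,"z": 0,"claw": 8}
  squeeze: 35

```text
clock: 42.0
tool_pos: [0.5134, 0.3207, 0.1418]
tcp_rot: [0.828, 0.561, 0.002, 0.001]
contact_force: [0.5, -0.4, -2.0]
width: 0.178
```

arm_command:
  series:
    - {"wx": 0,"wy": 0,"wz": 0,"x": 0,"y": 0,"z": 0,"claw": 8}
    - {"wx": 0,"wy": 0,"wz": 0,"x": 0,"y": 0,"z": 0,"claw": 8}
    - {"wx": 0,"wy": 0,"wz": 0,"x": 0,"y": 0,"z": 0,"claw": 8}
    - {"wx": 0,"wy": 0,"wz": 0,"x": 0,"y": 0,"z": 0,"claw": 8}
    - {"wx": 0,"wy": 0,"wz": 0,"x": 0,"y": 0,"z": 0,"claw": 8}
    - {"wx": 0,"wy": 0,"wz": 0,"x": 0,"y": 0,"z": 0,"claw": 8}
    - {"wx": 0,"wy": 0,"wz": 0,"x": 0,"y": 0,"z": 0,"claw": 8}
    - {"wx": 0,"wy": 0,"wz": 0,"x": 0,"y": 0,"z": 0,"claw": 8}

```text
clock: 42.8
tool_pos: [0.5133, 0.3207, 0.1419]
tcp_rot: [0.828, 0.561, 0.002, 0.001]
contact_force: [4.9, -0.8, -0.7]
width: 0.174
```

Run:
```python
from h import *
f=grab('wrist','w24.png');o=st();print(o['tool_pos'],o['tcp_rot'],o['width'],o['contact_force'],o['qpos'])
```

```text
[0.51330049 0.3207163  0.14181934] [8.28003426e-01 5.60720445e-01 1.52040270e-03 7.72715997e-04] 0.17810948658480835 [ 4.26085287 -2.07473579 -0.49381607] [ 3.62996903e-01  3.54495030e-01  1.61620036e+00 -8.74109659e-04
  1.16758252e+00  7.43621624e-01]
```

View pics/w24.png

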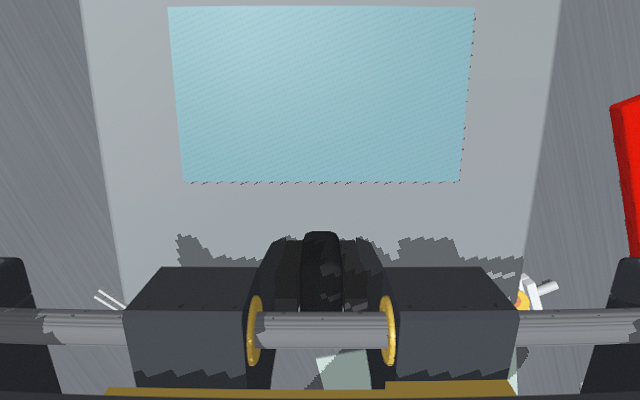

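arm_command:
  series:
    - {"wx": 0,"wy": -0.049,"wz": 0,"x": 0.14,"y": 0,"z": -0.635,"claw": 8}
    - {"wx": 0,"wy": -0.049,"wz": 0,"x": 0.14,"y": 0,"z": -0.635,"claw": 8}
    - {"wx": 0,"wy": -0.049,"wz": 0,"x": 0.14,"y": 0,"z": -0.635,"claw": 8}
    - {"wx": 0,"wy": -0.049,"wz": 0,"x": 0.14,"y": 0,"z": -0.635,"claw": 8}
    - {"wx": 0,"wy": -0.049,"wz": 0,"x": 0.14,"y": 0,"z": -0.635,"claw": 8}
    - {"wx": 0,"wy": -0.049,"wz": 0,"x": 0.14,"y": 0,"z": -0.635,"claw": 8}
    - {"wx": 0,"wy": -0.049,"wz": 0,"x": 0.14,"y": 0,"z": -0.635,"claw": 8}
    - {"wx": 0,"wy": -0.049,"wz": 0,"x": 0.14,"y": 0,"z": -0.635,"claw": 8}

```text
clock: 43.65
tool_pos: [0.5206, 0.339, 0.1882]
tcp_rot: [0.812, 0.55, -0.161, 0.11]
contact_force: [8.8, 0.8, -8.8]
width: 0.181
```

Run:
```python
from h import *
s=grab('side');o=st();print(o['tool_pos'],o['width'],o['contact_force'],o['ft_torque'],o['qpos'])
r=R.from_quat(o['tcp_rot']);z=r.apply([0,0,1]);print('tilt',np.arccos(-z[2]))
cv2.imwrite('pics/s25.png',cv2.resize(s['image'][170:370,150:320],None,fx=3.5,fy=3,interpolation=cv2.INTER_CUBIC))
H=np.array([.5133+.13*.37,.3207+.13*.929,.116]);d=o['tool_pos']-H
print('lid est',np.arctan2(d[2],-(d[0]*.37+d[1]*.929))-np.arctan2(.0258,.13),np.linalg.norm(d))
```

```text
[0.52078829 0.33943185 0.18875161] 0.17633766463234093 [ 5.14516523 -4.05739569 -0.55528596] [-0.55709497 -0.76778013  0.41131049] [ 0.50783573  0.56521149  1.26493229 -0.24819494  1.62056201  0.9140867 ]
tilt 0.39493234959333473
lid est 0.38917134687761396 0.13173416609614494
```

View pics/s25.png

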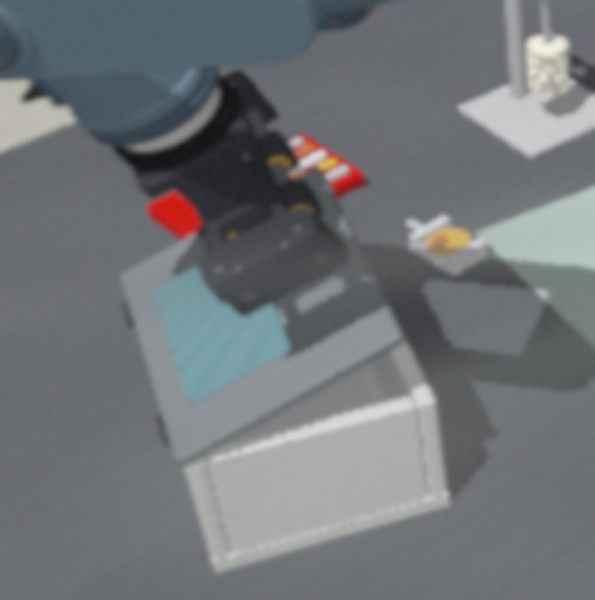

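Lid follows at about 0.39 rad. Continue the second half.

arm_command:
  series:
    - {"wx": 0,"wy": -0.049,"wz": 0,"x": 0.14,"y": 0,"z": -0.635,"claw": 8}
    - {"wx": 0,"wy": -0.049,"wz": 0,"x": 0.14,"y": 0,"z": -0.635,"claw": 8}
    - {"wx": 0,"wy": -0.049,"wz": 0,"x": 0.14,"y": 0,"z": -0.635,"claw": 8}
    - {"wx": 0,"wy": -0.049,"wz": 0,"x": 0.14,"y": 0,"z": -0.635,"claw": 8}
    - {"wx": 0,"wy": -0.049,"wz": 0,"x": 0.14,"y": 0,"z": -0.635,"claw": 8}
    - {"wx": 0,"wy": -0.049,"wz": 0,"x": 0.14,"y": 0,"z": -0.635,"claw": 8}
    - {"wx": 0,"wy": -0.049,"wz": 0,"x": 0.14,"y": 0,"z": -0.635,"claw": 8}
    - {"wx": 0,"wy": -0.049,"wz": 0,"x": 0.14,"y": 0,"z": -0.635,"claw": 8}

```text
clock: 44.5
tool_pos: [0.5339, 0.3723, 0.2232]
tcp_rot: [0.765, 0.518, -0.316, 0.215]
contact_force: [8.9, -3.8, -10.0]
width: 0.175
```

Run:
```python
from h import *
grab('side');s=grab('side');o=st();print(o['tool_pos'],o['width'],o['contact_force'],o['ft_torque'],o['qpos'])
r=R.from_quat(o['tcp_rot']);z=r.apply([0,0,1]);print('tilt',np.arccos(-z[2]))
cv2.imwrite('pics/s26.png',cv2.resize(s['image'][170:370,150:320],None,fx=3.5,fy=3,interpolation=cv2.INTER_CUBIC))
H=np.array([.5133+.13*.37,.3207+.13*.929,.116]);d=o['tool_pos']-H
print('lid est',np.arctan2(d[2],-(d[0]*.37+d[1]*.929))-np.arctan2(.0258,.13),np.linalg.norm(d))
```

```text
[0.53397503 0.37244366 0.22321843] 0.17839188259445543 [ 7.95601853 -2.98114488 -5.71042899] [ 0.28197617 -1.1597839   0.93421565] [ 0.60979158  0.86590611  0.85139794 -0.46076798  2.07277946  0.90229698]
tilt 0.7861810130135369
lid est 0.7690548940710784 0.13043219442402973
```

View pics/s26.png

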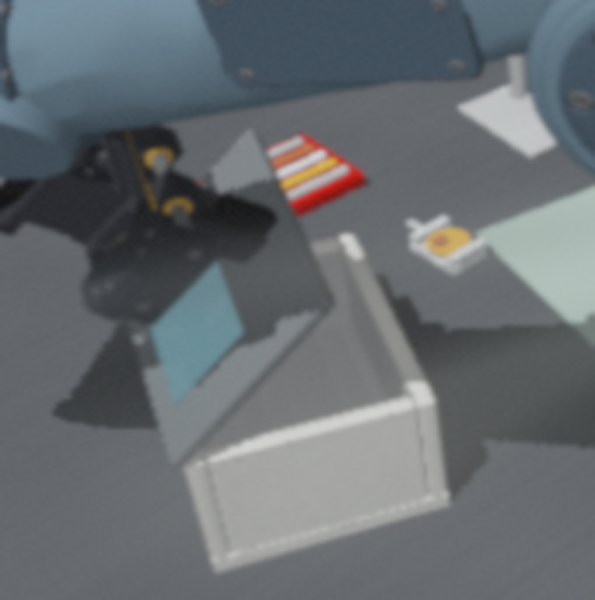

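arm_command:
  series:
    - {"wx": 0,"wy": 0,"wz": 0,"x": 0,"y": 0,"z": 0,"claw": 18}
    - {"wx": 0,"wy": 0,"wz": 0,"x": 0,"y": 0,"z": 0,"claw": 25}
    - {"wx": 0,"wy": 0,"wz": 0,"x": 0,"y": 0,"z": 0,"claw": 35}
    - {"wx": 0,"wy": 0,"wz": 0,"x": 0,"y": 0,"z": 0,"claw": 50}
    - {"wx": 0,"wy": 0,"wz": 0,"x": 0,"y": 0,"z": 0,"claw": 50}
    - {"wx": 0,"wy": 0,"wz": 0,"x": 0,"y": 0,"z": 0,"claw": 50}
    - {"wx": 0,"wy": 0,"wz": 0,"x": 0,"y": 0,"z": -0.5,"claw": 50}
    - {"wx": 0,"wy": 0,"wz": 0,"x": 0,"y": 0,"z": -1,"claw": 50}

```text
clock: 45.4
tool_pos: [0.5363, 0.3825, 0.2359]
tcp_rot: [0.765, 0.518, -0.317, 0.214]
contact_force: [-0.1, 0.0, 1.3]
width: 0.499
```

arm_command:
  series:
    - {"wx": 0,"wy": 0,"wz": 0,"x": 0,"y": 0,"z": -1,"claw": 50}
    - {"wx": 0,"wy": 0,"wz": 0,"x": 0,"y": 0,"z": -1.5,"claw": 50}
    - {"wx": 0,"wy": 0,"wz": 0,"x": 0,"y": 0,"z": -1.5,"claw": 50}
    - {"wx": 0,"wy": 0,"wz": 0,"x": 0,"y": 0,"z": -1.5,"claw": 50}
    - {"wx": 0,"wy": 0,"wz": 0,"x": 0,"y": 0,"z": -1.5,"claw": 50}
    - {"wx": 0,"wy": 0,"wz": 0,"x": 0,"y": 0,"z": -1,"claw": 50}
    - {"wx": 0,"wy": 0,"wz": 0,"x": 0,"y": 0,"z": 0,"claw": 50}
    - {"wx": 0,"wy": 0,"wz": 0,"x": 0,"y": 0,"z": 0,"claw": 50}

```text
clock: 46.2
tool_pos: [0.5574, 0.4352, 0.2923]
tcp_rot: [0.765, 0.518, -0.316, 0.214]
contact_force: [0.9, -0.0, -0.4]
width: 0.502
```

Run:
```python
from h import *
f=grab('wrist','w27.png');s=grab('side','s27f.png');o=st();print(o['tool_pos'],o['width'],o['contact_force'],o['qpos'])
cv2.imwrite('pics/s27.png',cv2.resize(s['image'][170:370,150:320],None,fx=3.5,fy=3,interpolation=cv2.INTER_CUBIC))
```

```text
[0.5572521  0.43476162 0.29194664] 0.4998823279081495 [ 0.75697262 -0.54928515 -0.47200201] [ 0.65151455  1.00915289  0.47403508 -0.50768015  2.30012184  0.81505276]
```

View pics/s27.png

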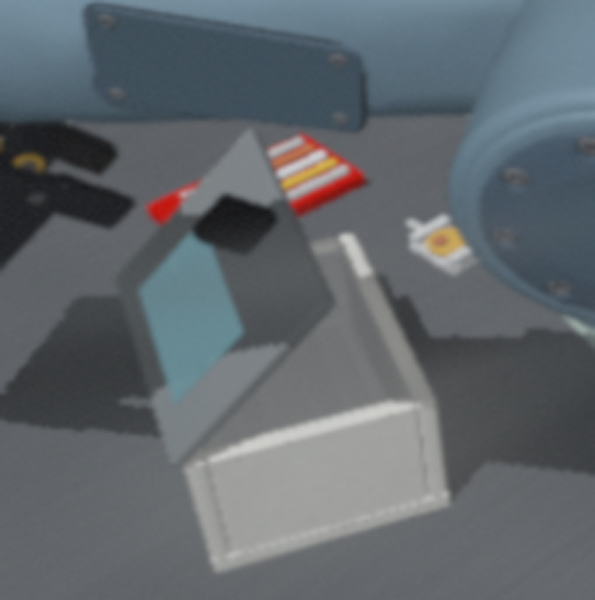

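View pics/w27.png

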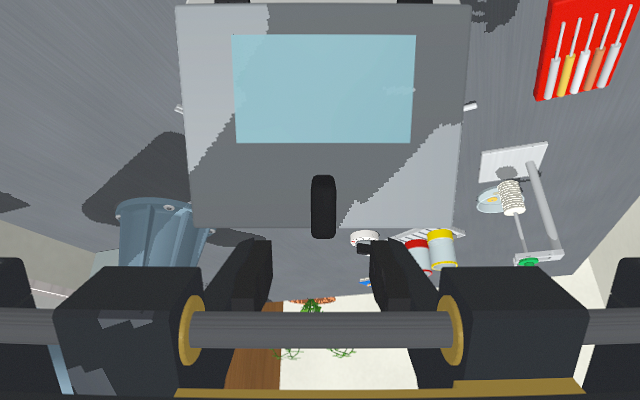

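Run:
```python
from h import *
print(R.from_quat(st()['tcp_rot']).as_matrix())
p,q=plan([.545,.40,.37],None,8)
plan([.50,.25,.36],1.1,8,start=(p,q))
```

```text
[[ 2.62049598e-01  9.28611566e-01 -2.62698624e-01]
 [ 6.57059943e-01 -3.71052736e-01 -6.56195168e-01]
 [-7.06825466e-01 -6.53063002e-04 -7.07387683e-01]]
{'x': -1.02, 'y': 0.02, 'z': -0.36}
{'x': -1.01, 'y': 0.02, 'z': -0.37}
{'x': -1.02, 'y': 0.02, 'z': -0.36}
{'x': -1.01, 'y': 0.01, 'z': -0.37}
{'x': -1.02, 'y': 0.02, 'z': -0.36}
{'x': -1.01, 'y': 0.02, 'z': -0.37}
{'x': -1.02, 'y': 0.02, 'z': -0.36}
{'x': -1.01, 'y': 0.02, 'z': -0.37}
--
max shift 1.0818502669038816 turn 0.0
{'wx': 0.004, 'wy': 0.098, 'wz': 0.011, 'x': -1.29, 'y': 0.17, 'z': 1.47}
{'wx': 0.005, 'wy': 0.098, 'wz': 0.011, 'x': -1.43, 'y': 0.2, 'z': 1.33}
{'wx': 0.004, 'wy': 0.098, 'wz': 0.01, 'x': -1.55, 'y': 0.21, 'z': 1.19}
{'wx': 0.005, 'wy': 0.098, 'wz': 0.011, 'x': -1.65, 'y': 0.24, 'z': 1.02}
{'wx': 0.004, 'wy': 0.098, 'wz': 0.011, 'x': -1.74, 'y': 0.26, 'z': 0.86}
{'wx': 0.004, 'wy': 0.098, 'wz': 0.011, 'x': -1.82, 'y': 0.28, 'z': 0.69}
{'wx': 0.005, 'wy': 0.098, 'wz': 0.01, 'x': -1.87, 'y': 0.31, 'z': 0.5}
{'wx': 0.004, 'wy': 0.098, 'wz': 0.011, 'x': -1.91, 'y': 0.33, 'z': 0.32}
--
max shift 1.966443490161871 turn 0.09806015312799758
```

arm_command:
  series:
    - {"wx": 0,"wy": 0,"wz": 0,"x": -1.0,"y": 0,"z": -0.4,"claw": 50}
    - {"wx": 0,"wy": 0,"wz": 0,"x": -1.0,"y": 0,"z": -0.4,"claw": 50}
    - {"wx": 0,"wy": 0,"wz": 0,"x": -1.0,"y": 0,"z": -0.4,"claw": 50}
    - {"wx": 0,"wy": 0,"wz": 0,"x": -1.0,"y": 0,"z": -0.4,"claw": 50}
    - {"wx": 0,"wy": 0,"wz": 0,"x": -1.0,"y": 0,"z": -0.4,"claw": 50}
    - {"wx": 0,"wy": 0,"wz": 0,"x": -1.0,"y": 0,"z": -0.4,"claw": 50}
    - {"wx": 0,"wy": 0,"wz": 0,"x": -1.0,"y": 0,"z": -0.4,"claw": 50}
    - {"wx": 0,"wy": 0,"wz": 0,"x": -1.0,"y": 0,"z": -0.4,"claw": 50}

```text
clock: 47.1
tool_pos: [0.5447, 0.4031, 0.3726]
tcp_rot: [0.765, 0.518, -0.316, 0.214]
contact_force: [-0.3, -0.7, 0.6]
width: 0.501
```

arm_command:
  series:
    - {"wx": 0,"wy": 0.098,"wz": 0.01,"x": -1.3,"y": 0.2,"z": 1.4,"claw": 50}
    - {"wx": 0,"wy": 0.098,"wz": 0.01,"x": -1.4,"y": 0.2,"z": 1.3,"claw": 50}
    - {"wx": 0,"wy": 0.098,"wz": 0.01,"x": -1.5,"y": 0.2,"z": 1.2,"claw": 50}
    - {"wx": 0,"wy": 0.098,"wz": 0.01,"x": -1.6,"y": 0.2,"z": 1,"claw": 50}
    - {"wx": 0,"wy": 0.098,"wz": 0.01,"x": -1.7,"y": 0.3,"z": 0.9,"claw": 50}
    - {"wx": 0,"wy": 0.098,"wz": 0.01,"x": -1.8,"y": 0.3,"z": 0.7,"claw": 50}
    - {"wx": 0,"wy": 0.098,"wz": 0.01,"x": -1.9,"y": 0.3,"z": 0.5,"claw": 50}
    - {"wx": 0,"wy": 0.098,"wz": 0.01,"x": -1.9,"y": 0.3,"z": 0.3,"claw": 50}

```text
clock: 47.9
tool_pos: [0.5018, 0.2539, 0.3624]
tcp_rot: [0.848, 0.531, 0.011, 0.012]
contact_force: [0.4, -1.1, 0.0]
width: 0.498
```

Run:
```python
from h import *
o=st();print(o['tool_pos'],o['tcp_rot'],o['qpos'],o['contact_force'])
```

```text
[0.50181422 0.25392551 0.36243514] [0.84750007 0.5305504  0.01093654 0.01184484] [ 0.26644815  0.06381962  1.50592048 -0.01637026  1.54407127  0.71879238] [ 4.35704709e-01 -1.11020208e+00  8.98580022e-04]
```

Run:
```python
from h import *
plan([.397,-.267,.20],2.15,24)
```

```text
{'wx': 0.001, 'wz': -0.043, 'x': -2.15, 'y': 0.53, 'z': 0.68}
{'wx': 0.002, 'wy': 0.001, 'wz': -0.043, 'x': -2.17, 'y': 0.45, 'z': 0.68}
{'wx': 0.001, 'wz': -0.043, 'x': -2.18, 'y': 0.35, 'z': 0.68}
{'wx': 0.001, 'wy': 0.001, 'wz': -0.043, 'x': -2.2, 'y': 0.25, 'z': 0.68}
{'wx': 0.002, 'wz': -0.043, 'x': -2.21, 'y': 0.16, 'z': 0.67}
{'wx': 0.001, 'wy': 0.001, 'wz': -0.043, 'x': -2.21, 'y': 0.07, 'z': 0.68}
{'wx': 0.001, 'wz': -0.043, 'x': -2.22, 'y': -0.03, 'z': 0.67}
{'wx': 0.002, 'wy': 0.001, 'wz': -0.043, 'x': -2.21, 'y': -0.12, 'z': 0.67}
--
{'wx': 0.001, 'wz': -0.043, 'x': -2.21, 'y': -0.21, 'z': 0.67}
{'wx': 0.001, 'wy': 0.001, 'wz': -0.043, 'x': -2.19, 'y': -0.31, 'z': 0.67}
{'wx': 0.002, 'wz': -0.043, 'x': -2.18, 'y': -0.4, 'z': 0.67}
{'wx': 0.001, 'wz': -0.043, 'x': -2.16, 'y': -0.5, 'z': 0.67}
{'wx': 0.001, 'wy': 0.001, 'wz': -0.043, 'x': -2.14, 'y': -0.58, 'z': 0.67}
{'wx': 0.002, 'wz': -0.043, 'x': -2.11, 'y': -0.68, 'z': 0.67}
{'wx': 0.001, 'wy': 0.001, 'wz': -0.043, 'x': -2.08, 'y': -0.76, 'z': 0.67}
{'wx': 0.001, 'wz': -0.042, 'x': -2.04, 'y': -0.86, 'z': 0.67}
--
{'wx': 0.002, 'wy': 0.001, 'wz': -0.043, 'x': -2.01, 'y': -0.93, 'z': 0.67}
{'wx': 0.001, 'wz': -0.043, 'x': -1.97, 'y': -1.02, 'z': 0.67}
{'wx': 0.001, 'wy': 0.001, 'wz': -0.043, 'x': -1.92, 'y': -1.11, 'z': 0.68}
{'wx': 0.002, 'wz': -0.043, 'x': -1.87, 'y': -1.18, 'z': 0.67}
{'wx': 0.001, 'wz': -0.043, 'x': -1.82, 'y': -1.27, 'z': 0.67}
{'wx': 0.001, 'wy': 0.001, 'wz': -0.043, 'x': -1.76, 'y': -1.34, 'z': 0.67}
{'wx': 0.002, 'wz': -0.043, 'x': -1.71, 'y': -1.41, 'z': 0.68}
{'wx': 0.001, 'wy': 0.001, 'wz': -0.043, 'x': -1.64, 'y': -1.49, 'z': 0.67}
--
max shift 2.319676701611671 turn 0.042968547016123564
```

arm_command:
  series:
    - {"wx": 0.002,"wy": 0.001,"wz": -0.043,"x": -2.15,"y": 0.5,"z": 0.5,"claw": 60}
    - {"wx": 0.002,"wy": 0,"wz": -0.043,"x": -2.15,"y": 0.45,"z": 0.5,"claw": 60}
    - {"wx": 0.002,"wy": 0.001,"wz": -0.043,"x": -2.2,"y": 0.35,"z": 0.5,"claw": 60}
    - {"wx": 0.002,"wy": 0,"wz": -0.043,"x": -2.2,"y": 0.25,"z": 0.5,"claw": 60}
    - {"wx": 0.002,"wy": 0.001,"wz": -0.043,"x": -2.2,"y": 0.15,"z": 0.5,"claw": 60}
    - {"wx": 0.002,"wy": 0.001,"wz": -0.043,"x": -2.2,"y": 0.05,"z": 0.5,"claw": 60}
    - {"wx": 0.002,"wy": 0.001,"wz": -0.043,"x": -2.2,"y": 0,"z": 0.5,"claw": 60}
    - {"wx": 0.002,"wy": 0,"wz": -0.043,"x": -2.2,"y": -0.1,"z": 0.5,"claw": 60}

```text
clock: 48.7
tool_pos: [0.4662, 0.0807, 0.3223]
tcp_rot: [0.743, 0.669, 0.004, 0.006]
contact_force: [-0.1, -1.3, -1.0]
width: 0.599
```

arm_command:
  series:
    - {"wx": 0.002,"wy": 0.001,"wz": -0.043,"x": -2.2,"y": -0.2,"z": 0.7,"claw": 60}
    - {"wx": 0.001,"wy": 0,"wz": -0.043,"x": -2.2,"y": -0.3,"z": 0.7,"claw": 60}
    - {"wx": 0.002,"wy": 0.001,"wz": -0.043,"x": -2.2,"y": -0.4,"z": 0.7,"claw": 60}
    - {"wx": 0.001,"wy": 0,"wz": -0.043,"x": -2.15,"y": -0.5,"z": 0.7,"claw": 60}
    - {"wx": 0.002,"wy": 0.001,"wz": -0.043,"x": -2.15,"y": -0.6,"z": 0.7,"claw": 60}
    - {"wx": 0.001,"wy": 0,"wz": -0.043,"x": -2.1,"y": -0.7,"z": 0.7,"claw": 60}
    - {"wx": 0.002,"wy": 0.001,"wz": -0.043,"x": -2.1,"y": -0.75,"z": 0.7,"claw": 60}
    - {"wx": 0.001,"wy": 0,"wz": -0.043,"x": -2.05,"y": -0.85,"z": 0.7,"claw": 60}

```text
clock: 49.5
tool_pos: [0.4309, -0.0933, 0.266]
tcp_rot: [0.618, 0.786, 0.001, 0.001]
contact_force: [-0.8, -0.7, 0.4]
width: 0.598
```

arm_command:
  series:
    - {"wx": 0.001,"wy": 0,"wz": -0.043,"x": -2,"y": -0.95,"z": 0.8,"claw": 60}
    - {"wx": 0.001,"wy": 0,"wz": -0.043,"x": -1.95,"y": -1,"z": 0.8,"claw": 60}
    - {"wx": 0.001,"wy": 0,"wz": -0.043,"x": -1.9,"y": -1.1,"z": 0.8,"claw": 60}
    - {"wx": 0.001,"wy": 0,"wz": -0.043,"x": -1.85,"y": -1.2,"z": 0.8,"claw": 60}
    - {"wx": 0,"wy": 0,"wz": -0.043,"x": -1.8,"y": -1.25,"z": 0.5,"claw": 60}
    - {"wx": 0,"wy": 0,"wz": -0.043,"x": -1.2,"y": -0.9,"z": 0.2,"claw": 60}
    - {"wx": 0,"wy": 0,"wz": -0.043,"x": -0.5,"y": -0.4,"z": 0,"claw": 60}
    - {"wx": 0,"wy": 0,"wz": -0.043,"x": 0,"y": 0,"z": 0,"claw": 60}

```text
clock: 50.3
tool_pos: [0.4046, -0.2221, 0.2271]
tcp_rot: [0.475, 0.88, -0.001, -0.001]
contact_force: [-0.2, -0.4, 0.0]
width: 0.598
```

Run:
```python
from h import *
grab('top');f=grab('wrist','w28.png');o=st();print(o['tool_pos'],o['tcp_rot'],o['qpos'])
t=grab('top','t28f.png');cv2.imwrite('pics/t28.png',cv2.resize(t['image'][100:300,160:490],None,fx=2.4,fy=2.4))
```

```text
[ 0.40484076 -0.22138936  0.22710892] [ 4.75364256e-01  8.79788190e-01 -9.54216642e-04 -8.09139919e-04] [-0.75704354 -0.05968586  1.90175514 -0.00234727  1.30059358 -1.33645523]
```

View pics/w28.png

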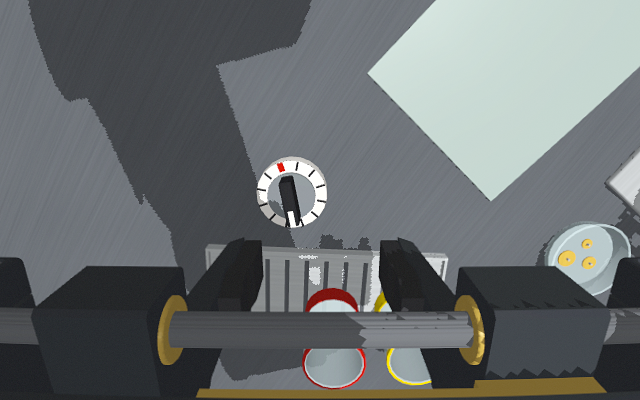

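View pics/t28.png

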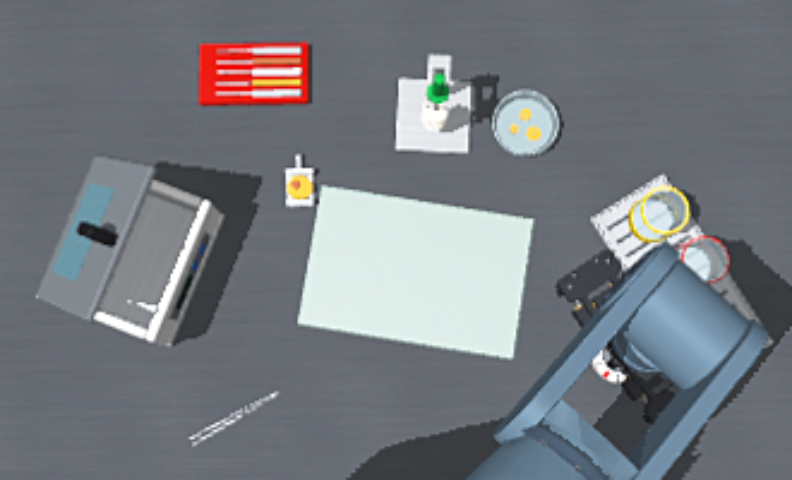

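Run:
```python
from h import *
i=cv2.imread('pics/w28.png')[145:240,245:340];cv2.imwrite('pics/w28c.png',cv2.resize(i,None,fx=6,fy=6,interpolation=cv2.INTER_CUBIC))
```

```text
(no output)
```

View pics/w28c.png

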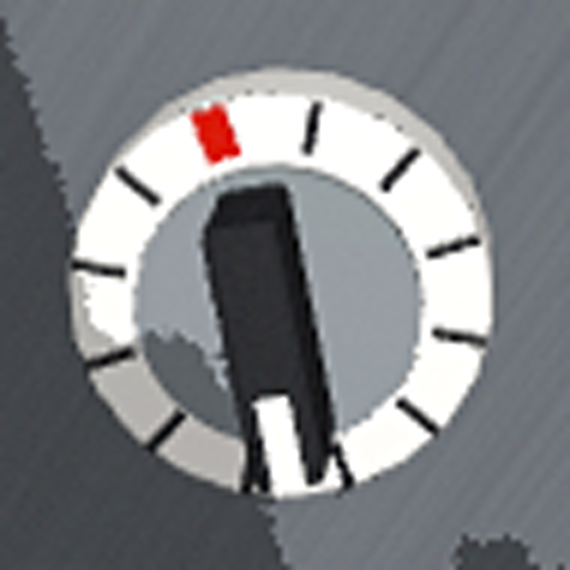

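Run:
```python
from h import *
f=grab('wrist');C=lambda u,v,z:onz(f,u/6+245-.4,v/6+145-.4,z)[:2]
m=[(216,133),(317,127),(400,170),(455,248),(460,338),(418,416),(345,468),(255,475),(165,430),(110,358),(98,268),(137,185)]
P=np.array([C(*q,.022) for q in m]);c=P.mean(0);print('centre',c,'radii',np.linalg.norm(P-c,axis=1).round(4))
d=(P[0]-c)-(P[6]-c);red=np.degrees(np.arctan2(d[1],d[0]));print('red dir',red)
a,b=C(239,229,.052),C(279,488,.052);e=b-a;k=np.degrees(np.arctan2(e[1],e[0]));print('key',(a+b)/2,np.linalg.norm(e),k,'turn needed cw deg',(k-red)%360)
im=f['image'].copy();
for s in (-.022,.022):
  for w in(-.006,.006):
    kk=np.radians(k);u,v=proj(f,[c[0]+s*np.cos(kk)-w*np.sin(kk),c[1]+s*np.sin(kk)+w*np.cos(kk),.052]);print((u-244.6)*6,(v-144.6)*6)
```

```text
centre [ 0.39659478 -0.26457138] radii [0.0308 0.0309 0.0305 0.0306 0.0305 0.0303 0.0312 0.0313 0.0304 0.0307
 0.031  0.031 ]
red dir 142.13316169850398
key [ 0.39566885 -0.26489573] 0.04238452699269134 -50.0452007412091 turn needed cw deg 167.82163756028692
205.26206210626418 229.88949267980854
283.9460823820953 220.86215087978286
248.0082607814805 498.26614093530094
323.74523643921617 490.0187210499172
```

Run:
```python
from h import *
plan([.3963,-.2646,.12],2.269,8)
```

```text
{'wz': -0.015, 'x': -0.4, 'y': -0.39, 'z': 1.34}
{'wx': -0.001, 'wz': -0.015, 'x': -0.39, 'y': -0.39, 'z': 1.34}
{'wz': -0.015, 'x': -0.38, 'y': -0.4, 'z': 1.34}
{'wz': -0.015, 'x': -0.38, 'y': -0.4, 'z': 1.34}
{'wz': -0.014, 'x': -0.37, 'y': -0.41, 'z': 1.33}
{'wx': -0.001, 'wz': -0.015, 'x': -0.37, 'y': -0.42, 'z': 1.34}
{'wy': -0.001, 'wz': -0.015, 'x': -0.36, 'y': -0.42, 'z': 1.34}
{'wz': -0.015, 'x': -0.35, 'y': -0.43, 'z': 1.34}
--
max shift 1.452205219657332 turn 0.014887440105544863
```

arm_command:
  series:
    - {"wx": 0,"wy": 0,"wz": -0.02,"x": -0.5,"y": -0.5,"z": 1.5,"claw": 60}
    - {"wx": 0,"wy": 0,"wz": -0.02,"x": -0.5,"y": -0.5,"z": 1.5,"claw": 60}
    - {"wx": 0,"wy": 0,"wz": -0.02,"x": -0.5,"y": -0.5,"z": 1.5,"claw": 60}
    - {"wx": 0,"wy": 0,"wz": -0.02,"x": -0.5,"y": -0.55,"z": 1.5,"claw": 60}
    - {"wx": 0,"wy": 0,"wz": -0.02,"x": -0.5,"y": -0.55,"z": 1.5,"claw": 60}
    - {"wx": 0,"wy": 0,"wz": -0.02,"x": -0.4,"y": -0.5,"z": 1.5,"claw": 60}
    - {"wx": 0,"wy": 0,"wz": 0,"x": -0.1,"y": -0.15,"z": 1.2,"claw": 60}
    - {"wx": 0,"wy": 0,"wz": 0,"x": 0,"y": 0,"z": 0.5,"claw": 60}

```text
clock: 51.3
tool_pos: [0.3959, -0.264, 0.1187]
tcp_rot: [0.422, 0.906, -0.0, -0.002]
contact_force: [-0.8, -0.4, -0.2]
width: 0.6
```

Run:
```python
from h import *
grab('top');f=grab('wrist','w29.png');o=st();print(o['tool_pos'],o['tcp_rot'])
plan([.3963,-.2646,.036],2.269,8)
```

```text
[ 0.39611944 -0.2639342   0.11927529] [ 4.21952404e-01  9.06616420e-01 -3.97377664e-04 -1.63658584e-03]
{'x': -0.01, 'z': 1.04}
{'wx': -0.001, 'wy': -0.001, 'x': -0.01, 'z': 1.04}
{'wz': 0.001, 'x': -0.01, 'y': -0.01, 'z': 1.04}
{'x': -0.01, 'z': 1.04}
{'wy': -0.001, 'x': -0.01, 'z': 1.04}
{'wx': -0.001, 'x': -0.01, 'z': 1.05}
{'x': -0.01, 'y': -0.01, 'z': 1.04}
{'wy': -0.001, 'x': -0.01, 'z': 1.04}
--
max shift 1.050047617967871 turn 0.0003288375024575709
```

View pics/w29.png

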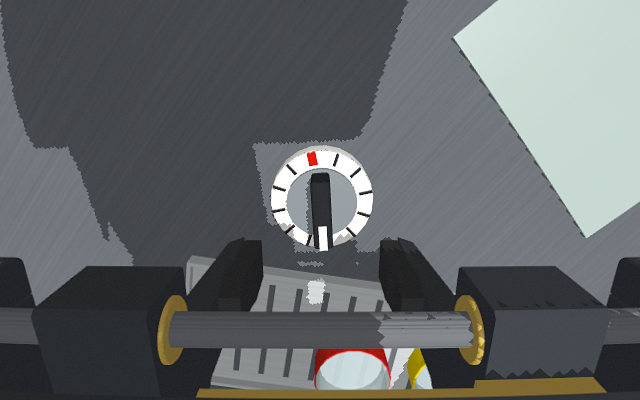

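arm_command:
  series:
    - {"wx": 0,"wy": 0,"wz": 0,"x": 0,"y": 0,"z": 1.2,"claw": 60}
    - {"wx": 0,"wy": 0,"wz": 0,"x": 0,"y": 0,"z": 1.4,"claw": 60}
    - {"wx": 0,"wy": 0,"wz": 0,"x": 0,"y": 0,"z": 1.4,"claw": 60}
    - {"wx": 0,"wy": 0,"wz": 0,"x": 0,"y": 0,"z": 1.4,"claw": 60}
    - {"wx": 0,"wy": 0,"wz": 0,"x": 0,"y": 0,"z": 1.4,"claw": 60}
    - {"wx": 0,"wy": 0,"wz": 0,"x": 0,"y": 0,"z": 1.1,"claw": 50}
    - {"wx": 0,"wy": 0,"wz": 0,"x": 0,"y": 0,"z": 0.4,"claw": 40}
    - {"wx": 0,"wy": 0,"wz": 0,"x": 0,"y": 0,"z": 0,"claw": 25}
  squeeze: 25

```text
clock: 52.2
tool_pos: [0.396, -0.2643, 0.0364]
tcp_rot: [0.422, 0.907, -0.001, -0.001]
contact_force: [1.3, -0.0, 0.1]
width: 0.349
```

arm_command:
  series:
    - {"wx": 0,"wy": 0,"wz": 0,"x": 0,"y": 0,"z": 0,"claw": 15}
    - {"wx": 0,"wy": 0,"wz": 0,"x": 0,"y": 0,"z": 0,"claw": 5}
    - {"wx": 0,"wy": 0,"wz": 0,"x": 0,"y": 0,"z": 0,"claw": 5}
    - {"wx": 0,"wy": 0,"wz": 0,"x": 0,"y": 0,"z": 0,"claw": 5}
    - {"wx": 0,"wy": 0,"wz": 0,"x": 0,"y": 0,"z": 0,"claw": 5}
    - {"wx": 0,"wy": 0,"wz": 0,"x": 0,"y": 0,"z": 0,"claw": 5}
    - {"wx": 0,"wy": 0,"wz": 0,"x": 0,"y": 0,"z": 0,"claw": 5}
    - {"wx": 0,"wy": 0,"wz": 0,"x": 0,"y": 0,"z": 0,"claw": 5}

```text
clock: 53.0
tool_pos: [0.3971, -0.2647, 0.0375]
tcp_rot: [0.422, 0.907, -0.001, 0.0]
contact_force: [5.3, 3.6, 1.1]
width: 0.136
```

Run:
```python
from h import *
f=grab('wrist','w30.png');o=st();print(o['tool_pos'],o['tcp_rot'],o['width'],o['contact_force'],o['qpos'])
q=o['tcp_rot'];phi=2*np.arctan2(q[1],q[0]);print(phi,'turn',phi+np.radians(37.9))
```

```text
[ 0.39712044 -0.26472991  0.03748424] [ 4.21814129e-01  9.06682122e-01 -6.08115776e-04  3.36958909e-05] 0.13594876213127352 [4.04888044 2.95603737 1.40095177] [-8.36653427e-01  2.78395142e-01  1.98336662e+00 -1.41937883e-03
  8.79294370e-01 -1.53565428e+00]
2.2707020129322575 turn 2.9321817994381085
```

View pics/w30.png

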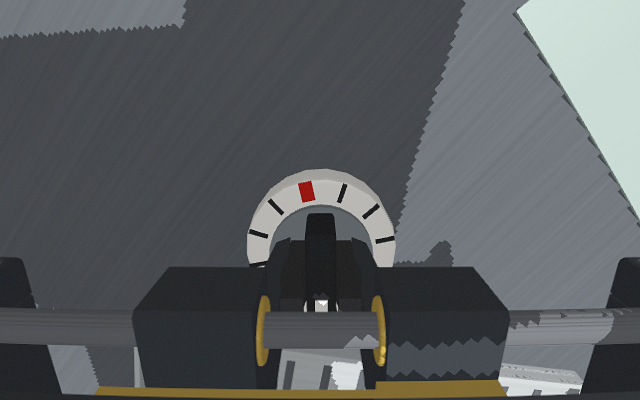

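arm_command:
  series:
    - {"wx": 0,"wy": 0,"wz": 0.12,"x": 0,"y": 0,"z": 0,"claw": 5}
    - {"wx": 0,"wy": 0,"wz": 0.12,"x": 0,"y": 0,"z": 0,"claw": 5}
    - {"wx": 0,"wy": 0,"wz": 0.12,"x": 0,"y": 0,"z": 0,"claw": 5}
    - {"wx": 0,"wy": 0,"wz": 0.12,"x": 0,"y": 0,"z": 0,"claw": 5}
    - {"wx": 0,"wy": 0,"wz": 0.12,"x": 0,"y": 0,"z": 0,"claw": 5}
    - {"wx": 0,"wy": 0,"wz": 0.12,"x": 0,"y": 0,"z": 0,"claw": 5}
    - {"wx": 0,"wy": 0,"wz": 0.12,"x": 0,"y": 0,"z": 0,"claw": 5}
    - {"wx": 0,"wy": 0,"wz": 0.12,"x": 0,"y": 0,"z": 0,"claw": 5}

```text
clock: 53.85
tool_pos: [0.3973, -0.2647, 0.0374]
tcp_rot: [0.794, 0.607, -0.0, 0.0]
contact_force: [5.9, 3.3, 0.4]
width: 0.133
```

arm_command:
  series:
    - {"wx": 0,"wy": 0,"wz": 0.12,"x": 0,"y": 0,"z": 0,"claw": 5}
    - {"wx": 0,"wy": 0,"wz": 0.12,"x": 0,"y": 0,"z": 0,"claw": 5}
    - {"wx": 0,"wy": 0,"wz": 0.12,"x": 0,"y": 0,"z": 0,"claw": 5}
    - {"wx": 0,"wy": 0,"wz": 0.12,"x": 0,"y": 0,"z": 0,"claw": 5}
    - {"wx": 0,"wy": 0,"wz": 0.12,"x": 0,"y": 0,"z": 0,"claw": 5}
    - {"wx": 0,"wy": 0,"wz": 0.12,"x": 0,"y": 0,"z": 0,"claw": 5}
    - {"wx": 0,"wy": 0,"wz": 0.12,"x": 0,"y": 0,"z": 0,"claw": 5}
    - {"wx": 0,"wy": 0,"wz": 0.12,"x": 0,"y": 0,"z": 0,"claw": 5}

```text
clock: 54.65
tool_pos: [0.3975, -0.2648, 0.0375]
tcp_rot: [0.985, 0.172, 0.0, 0.001]
contact_force: [6.4, 2.3, -0.7]
width: 0.132
```

Run:
```python
from h import *
f=grab('wrist','w31.png');o=st();print(o['tool_pos'],o['tcp_rot'],o['width'],o['contact_force'],o['ft_torque'],o['qpos'])
q=o['tcp_rot'];phi=2*np.arctan2(q[1],q[0]);print(phi,'turn',phi+np.radians(37.9))
```

```text
[ 0.39750644 -0.26483409  0.03747252] [9.85651644e-01 1.68790620e-01 7.12261284e-05 7.47607821e-04] 0.13284965765101783 [ 6.47112329  2.14791552 -0.69604216] [ 4.64507939e-01 -1.01110168e+00 -4.03255352e-05] [-8.36456191e-01  2.78626056e-01  1.98308900e+00 -8.83204591e-04
  8.78538495e-01  3.95698203e-01]
0.3392052067098318 turn 1.0006849932156827
```

View pics/w31.png

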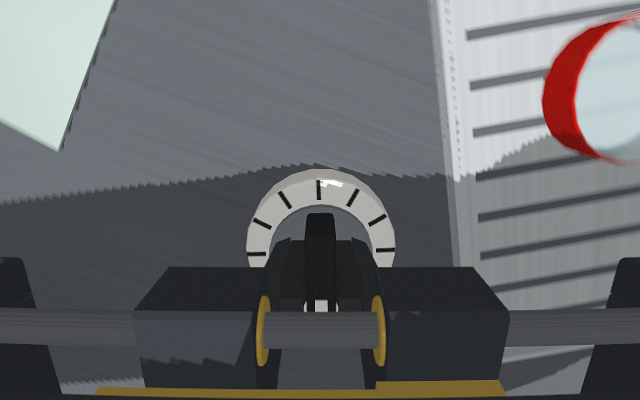

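arm_command:
  series:
    - {"wx": 0,"wy": 0,"wz": 0.14,"x": 0,"y": 0,"z": 0,"claw": 5}
    - {"wx": 0,"wy": 0,"wz": 0.14,"x": 0,"y": 0,"z": 0,"claw": 5}
    - {"wx": 0,"wy": 0,"wz": 0.14,"x": 0,"y": 0,"z": 0,"claw": 5}
    - {"wx": 0,"wy": 0,"wz": 0.14,"x": 0,"y": 0,"z": 0,"claw": 5}
    - {"wx": 0,"wy": 0,"wz": 0.14,"x": 0,"y": 0,"z": 0,"claw": 5}
    - {"wx": 0,"wy": 0,"wz": 0.14,"x": 0,"y": 0,"z": 0,"claw": 5}
    - {"wx": 0,"wy": 0,"wz": 0.1,"x": 0,"y": 0,"z": 0,"claw": 5}
    - {"wx": 0,"wy": 0,"wz": 0.06,"x": 0,"y": 0,"z": 0,"claw": 5}

```text
clock: 55.5
tool_pos: [0.3975, -0.2651, 0.0375]
tcp_rot: [0.947, -0.321, 0.0, 0.001]
contact_force: [6.7, 0.5, -1.6]
width: 0.138
```

Run:
```python
from h import *
grab('top');f=grab('wrist','w32.png');o=st();print(o['tool_pos'],o['width'],o['contact_force'],o['ft_torque'],o['qpos'])
q=o['tcp_rot'];phi=2*np.arctan2(q[1],q[0]);print(phi,'turn',phi+np.radians(37.9))
```

```text
[ 0.3974936  -0.26506891  0.03748054] 0.13240143460201076 [ 6.02335079  1.07682072 -1.21770782] [ 0.37055423 -0.96398301 -0.02540903] [-8.36687145e-01  2.78680987e-01  1.98299182e+00 -1.13999102e-03
  8.78255360e-01  1.38615683e+00]
-0.6513205007389136 turn 0.010159285766937254
```

View pics/w32.png

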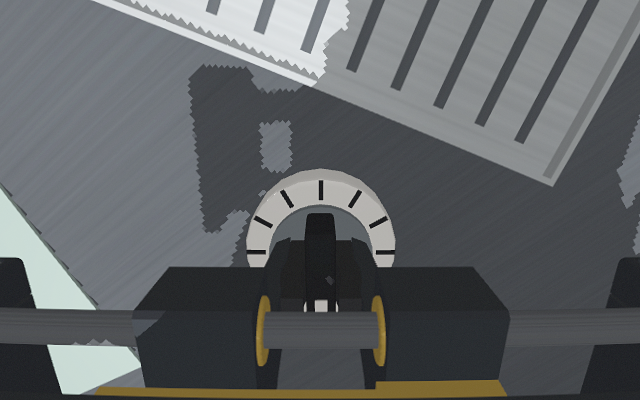

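arm_command:
  series:
    - {"wx": 0,"wy": 0,"wz": 0.01,"x": 0,"y": 0,"z": 0,"claw": 5}
    - {"wx": 0,"wy": 0,"wz": 0,"x": 0,"y": 0,"z": 0,"claw": 15}
    - {"wx": 0,"wy": 0,"wz": 0,"x": 0,"y": 0,"z": 0,"claw": 25}
    - {"wx": 0,"wy": 0,"wz": 0,"x": 0,"y": 0,"z": 0,"claw": 40}
    - {"wx": 0,"wy": 0,"wz": 0,"x": 0,"y": 0,"z": 0,"claw": 50}
    - {"wx": 0,"wy": 0,"wz": 0,"x": 0,"y": 0,"z": 0,"claw": 50}
    - {"wx": 0,"wy": 0,"wz": 0,"x": 0,"y": 0,"z": -0.5,"claw": 50}
    - {"wx": 0,"wy": 0,"wz": 0,"x": 0,"y": 0,"z": -1,"claw": 50}

```text
clock: 56.4
tool_pos: [0.3957, -0.2641, 0.0517]
tcp_rot: [0.946, -0.324, -0.002, 0.0]
contact_force: [0.3, -0.9, -0.2]
width: 0.504
```

arm_command:
  series:
    - {"wx": 0,"wy": 0,"wz": 0,"x": 0,"y": 0,"z": -2,"claw": 50}
    - {"wx": 0,"wy": 0,"wz": 0,"x": 0,"y": 0,"z": -3,"claw": 50}
    - {"wx": 0,"wy": 0,"wz": 0,"x": 0,"y": 0,"z": -3,"claw": 50}
    - {"wx": 0,"wy": 0,"wz": 0,"x": 0,"y": 0,"z": -3,"claw": 50}
    - {"wx": 0,"wy": 0,"wz": 0,"x": 0,"y": 0,"z": -3,"claw": 50}
    - {"wx": 0,"wy": 0,"wz": 0,"x": 0,"y": 0,"z": -3,"claw": 50}
    - {"wx": 0,"wy": 0,"wz": 0,"x": 0,"y": 0,"z": -1.5,"claw": 50}
    - {"wx": 0,"wy": 0,"wz": 0,"x": 0,"y": 0,"z": 0,"claw": 50}

```text
clock: 57.2
tool_pos: [0.3978, -0.2657, 0.2403]
tcp_rot: [0.946, -0.324, 0.002, 0.002]
contact_force: [-1.0, 0.7, 0.7]
width: 0.503
```

Run:
```python
from h import *
grab('top');f=grab('wrist','w33.png');t=grab('top');s=grab('side','s33.png');print(st()['tool_pos'])
cv2.imwrite('pics/w33c.png',cv2.resize(f['image'][100:240,250:390],None,fx=4,fy=4,interpolation=cv2.INTER_CUBIC))
cv2.imwrite('pics/t33.png',cv2.resize(t['image'][100:300,160:490],None,fx=2.4,fy=2.4))
```

```text
[ 0.39606899 -0.26391771  0.23564719]
```

View pics/w33c.png

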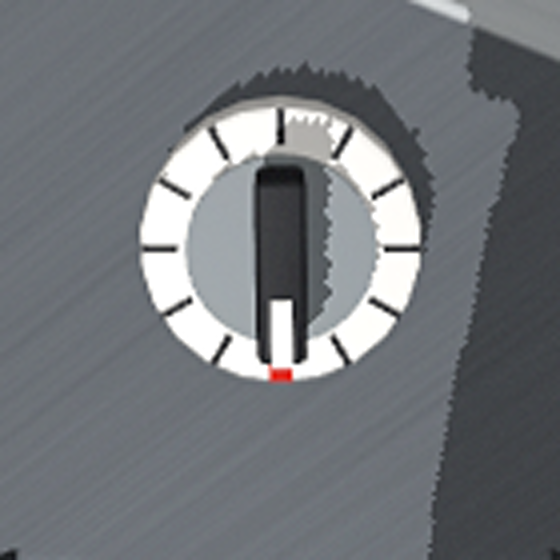

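View pics/w33.png

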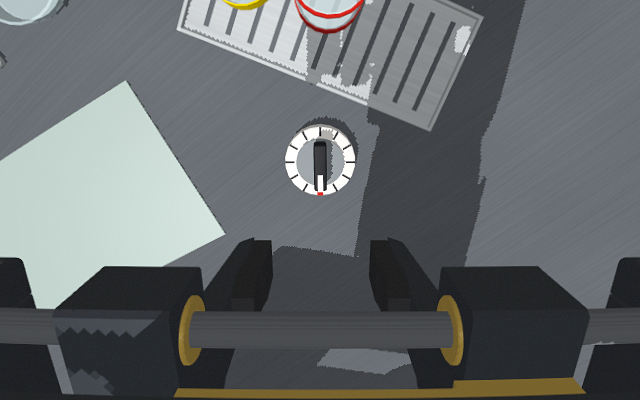

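View pics/t33.png

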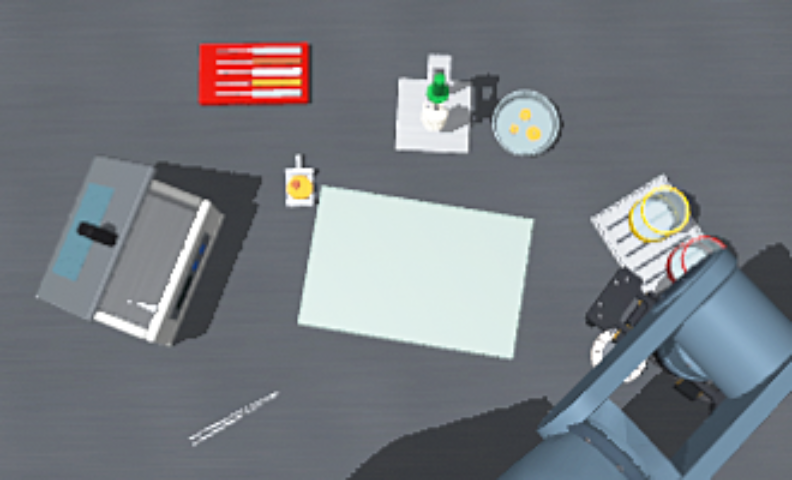

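View pics/s33.png

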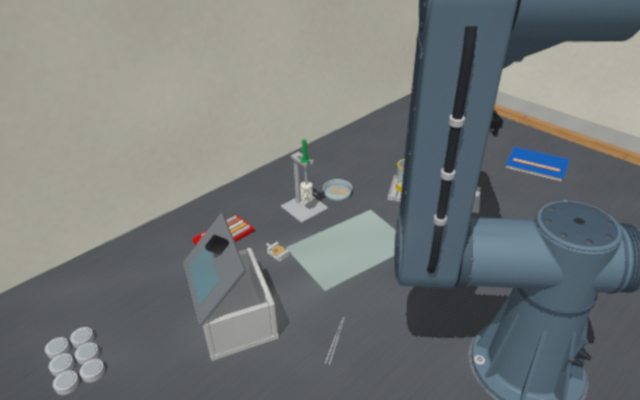

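Run:
```python
from h import *
print(workorder.close_job(), st()['clock'])
```

```text
the job is handed in; nothing more can be done
the job is handed in; nothing more can be done
```

The whole wash-up is done and the job is handed in. The blue glass was absent, so I washed two glasses. The last reading before hand-in was at about 57 s of the 210 s allowed.

- **Brushing:** I did yellow first, then red. In each glass the brush went to the floor, up to about 8–9 mm below the rim, and back to the floor. Each floor contact read 6–19 N at the wrist.
- **Brush:** It hangs back in its fork; the side and top views after release show this.
- **Glasses:** Both were lifted into the drip tray, and the last pictures show them upright. The red one was knocked about 4 cm aside before I reached it, after it had been brushed, so I located it again and picked it up from there. In the final views the red glass is partly hidden by the arm, and I placed the two glasses closer together than the 80 mm row spacing to leave room to turn the timer key.
- **Lid:** It stands at about 0.77–0.79 rad (44–45°), worked out from the gripper's tilt and path. It looked unchanged after I let go, but I did not measure the angle from the pictures.
- **Timer:** The pointer stands on the red 30-minute mark in the close-up taken after release.
- **Bystanders:** The dish, screwdriver set, movement holder and tweezer look unmoved in the final top view.

No check failed. The wrist camera disagreed with the other two by up to about 7 mm on glass positions, so I checked the position again against the pictures before brushing or picking up each glass.

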